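# Load and lock the drilling jig

## Robot

A 7-joint arm with a two-finger parallel gripper is mounted at the origin on the work surface. World frame = base frame: x ahead of the robot, y to its left, z up, the work surface at z = 0. Lengths are in m, angles in rad, forces in N, time in s.
With the tool pointing down it reaches from about 0.425 to 0.875 m from the base axis. Payload 4.7 kg.
Tool frame: the origin (TCP) lies at the very end of the fingers, on their centre line; the grasp point (between the pads) lies 19 mm behind it; x points along the fingers, z is the direction in which the jaws open and shut, and the axes are right-handed (so a half turn about x gives the same grasp; the last joint's range is limited). The gripper opens to 87 mm and grips with 3 to 60 N. Pads are 19 mm wide; open, the fingers measure 117 mm over their backs; the gripper's body (75 mm by 190 mm) begins 51 mm behind the grasp point.
Start: joints at [-1.303, 0.321, -0.07, 1.45, 0.023, 1.371, -0.057], TCP at [0.163, 0.629, 0.223] pointing down, gripper open.
Joint ranges: [-2.86, 2.86], [-0.3, 2.09], [-1.38, 1.24], [0.06, 2.45], [-1.56, 4.7], [0.09, 2.05], [-2.69, 2.69]. Speed limits (rad/s): [2.57, 2.57, 3.14, 3.14, 3.14, 3.14, 3.14].

## Interface

Orientations are given as a rotation vector (axis times angle).
In Python, from bench import telemetry, viewer, workorder gives the robot as it stands.
- The arm moves only by the shell command python3 -m creep 'ROWS' [FORCE]. ROWS is JSON, a list of rows, each an object of numbers: "fingers": the opening, from 0 (shut) to 1 (fully open); "x", "y", "z": the shift along the tool's x, y, z in units of 40 mm (1.0 is 40 mm); "twist": the turn about the tool's x in units of 5 degrees (1.0 is 5 degrees). In form: [{"fingers": .., "x": .., "y": .., "z": .., "twist": ..}, ...]. A call has 1 to 20 rows; each row is the pose to reach, as a shift and turn from the pose commanded when the call began, along the tool's axes at that moment; what a row does not reach only later rows make up. A row lasts 1/12 s, in which the tool goes at most 41.7 mm and 7.16 degrees, less where a joint would pass 70% of its speed; a pose out of reach is approached as far as the arm can. A call with a gripper value outside its range is refused whole. The fingers move at their own pace and stop on an object; FORCE is the grip in N (left out, the last holds). Time passes only in rows, so rows that repeat a pose let the fingers close. It gives the time, the measured TCP pose, the force and the opening at its end, in the units of the state.
- telemetry.get_state(): the state, without advancing time (a new reading comes with each control period).
- viewer.get_image(name): name is "scene" or "top" or "wrist"; returns a dict with "pixels" (480x640x3 uint8, red, green, blue), "z_map" (480x640 float32, m along the optical axis (not along the pixel's ray), 0 where there is no reading), "K" (3x3 intrinsics, pixels), "xyz" and "attitude" of the camera in the world. Camera axes: x right, y up, looking along -z (the intrinsics and any distortion apply to the point x, -y, -z); pixel columns grow to the right and rows downward; lengths in m; the calibration is good to about 2 mm. The wrist camera is an equidistant fisheye: a pixel r from the principal point sees the ray r / f radians off the axis. A picture is of the moment at which its call begins.
- workorder.close_job(): hands the job in, once; it reports no verdict.
The state is a dict: "time": time; "joint_positions": joint angles; "qd": joint speeds; "joint_torque": joint torques, N m; "position": TCP position; "tool_rot": TCP orientation; "ft_force": force on the tool from outside, world axes, zero at the start; "torque": the same for the moment, N m; "grip_width": opening from 0.0 (shut) to 1.0 (fully open).
Only numpy, scipy, OpenCV 4.12 (cv2) and the standard library are available. Lean on these libraries where they do the work, as an engineer would, in place of code of your own. Each camera call takes 0.05 s, during which the arm holds its last target.

## Task

Load every red bracket into the drilling jig, one to a bay, upright and flat on the bay floor, then swing the red keeper bar shut over them until it clicks fully home in its latch. Then tighten the brass clamp nut clockwise, using the wrench only (never the fingers), in short strokes between the two yellow walls until the nut comes up against its stop, and finally lay the wrench back level in its wooden rest. Leave the other things on the bench where they are.

Things in the scene. Friction and masses are not known exactly. Their poses are not given: they have to be found in the camera images.
- jig: Green drilling jig, fixed (place and yaw differ from start to start). Origin on the bench under the common upright axis of keeper bar and nut; z up. Along its +y runs the tray, four bays in a row, closed off by a latch post 58 mm high at y = 0.2325. Along its -y is the wrench bay (see wrench_bay).
- wrench_bay (a point): Middle of a flat sill under the wrench handle, 65 mm from the nut axis towards the jig's -y; the sill spans 52 to 80 mm from the axis, top 67 mm above the bench. Two yellow walls, 52 to 78 mm from the axis and 108 mm high, flank it: with the wrench on the nut the centre line of its handle can swing 43 degrees either side of the jig's -y, no more.
- bay0 (a point): Centre of the floor, 12 mm above the bench, of the bay nearest the pivot (jig y = 0.062). Axes as the jig. Each bay is 46 mm (x) by 39 mm (y) inside, with low walls 8 mm high round it; a bracket goes in with its web along the jig's y, either way round. Any free bay will do.
- bay1 (a point): Same, second bay (jig y = 0.104).
- bay2 (a point): Same, third bay (jig y = 0.146).
- bay3 (a point): Same, fourth bay, farthest from the pivot (jig y = 0.188).
- bracket0: Red T-shaped bracket, 150 g: base 40 mm (its x) by 34 mm (y), 8 mm thick, with an upright web 12 mm thick (x), 34 mm long (y) on the middle, from 8 to 40 mm above the underside. Origin at the centre of the underside, z up. Two to four brackets are present, standing on the bench; an absent one reads None.
- bracket1: Same as bracket0.
- bracket2: Same as bracket0.
- bracket3: Same as bracket0.
- keeper (a joint): Angle of the red keeper bar (rad): 0 = shut, along the jig's +y over the tray; opens clockwise seen from above, towards the jig's +x, to 1.6. Bar 22 mm wide, 56 to 64 mm above the bench, tip 212 mm from the axis; clears seated brackets by 4 mm. Friction 0.06 N m. Its tip rides over a sprung ball from 0.09 rad, peak at 0.045 (about 5 N at the knob), then is held at the stop, 0.
- keeper_knob (a point): Top centre of the round black knob on the keeper bar, 94 mm above the bench, 115 mm from the pivot axis. The knob is 18 mm in diameter and stands 30 mm above the bar.
- nut (a joint): Angle of the clamp nut (rad) about the same upright axis; grows as it is tightened, clockwise seen from above, up to a solid stop at 4.44 (tight). It stays where it is left and takes about 0.3 N m to turn.
- nut_top (a point): Centre of the top of the brass hexagon nut, 87 mm above the bench. Nut 36 mm across flats, 67 to 87 mm above the bench, on a washer 48 mm in diameter; a stud end 24 mm across stands 12 mm above it. The point turns with the nut: two flats face its +x and -x, and a white stripe on top points to its +x. At nut angle 0 its axes are the jig's.
- wrench: Steel open-end wrench, about 350 g, 16 mm thick, z up when flat, jaw towards its +x. Origin at the underside below the blue grip. Handle 20 mm wide (y) from x = -0.082 to +0.065, head 63 mm wide from there to 0.128. Centre of mass about 35 mm from the origin towards the jaw. On the nut, resting on washer and sill (underside 67 mm above the bench), it lies level when let go.
- wrench_jaw (a point): Centre of the jaw, 108 mm from the wrench's origin along its x, at half thickness: it comes onto the nut's axis. The jaw faces are parallel to the wrench's x axis, 38.5 mm apart, open towards +x; the back of the jaw is 21.5 mm behind this point. On the nut it has about 7 degrees of play either way.
- rest: Plywood wrench rest, fixed (place and yaw vary): base 160 by 70 by 8 mm and two saddles, 46 mm towards its +x and 55 mm towards its -x, each 12 mm thick (x), seats 30 mm wide (y) at 40 mm above the bench between lips 12 mm higher. Origin on the bench, z up. The wrench lies along the rest's x, jaw to +x, grip over the origin.
- rest_seat (a point): Point at seat height (40 mm above the bench) over the rest's origin; the wrench's origin lies here, within 4 mm, at the start. Axes as the rest.
- tin: Open metal tin, 72 mm across, 80 mm high; not part of the job. Origin under its centre.
- oil: Yellow plastic bottle, 48 mm across, 120 mm high; not part of the job. Origin under its centre.
- bitcase: Flat green drill bit case, 90 by 55 by 22 mm; not part of the job. Origin under its centre.
Not all that is in view belongs to the job. What is shaped like the bracket0 but pink is not meant. What is shaped like the bracket3 but grey or purple is not meant.

How it is judged:
By the outcome, as a careful person would: the job done as asked, in the order asked, and still so for the second after the job is handed in, with the robot touching nothing.
Of bracket0, bracket1, bracket2, bracket3 only 2 to 4 are there at a start; the rules pass over those that are not, and their reading is None.
At some moment in a run one of bracket0, bracket1, bracket2, bracket3 may be knocked a few centimetres aside while the robot is not near it.
Once in a run the grip may slacken for a moment while it holds something.
It also fails if it takes over 208 s, if anything falls off the work surface, if the arm or the gripper's body presses on something with over 40 N, if the wrist force passes 120 N, or if a joint passes its speed limit or range.

## Working session

There is one attempt and no reset: what is moved stays moved. The work goes in short steps, Python scripts to look and compute and a shell command to move; the robot and the scene stay as the last step left them, time stands still between calls to the robot, and variables do not carry over. Pictures are saved under pics/ and viewed, and the job is handed in when it is done.

```bash
ls; mkdir -p pics
python3 - <<'E'
from bench import telemetry, viewer
import cv2
s=telemetry.get_state(); print(s)
for n in ("scene","top","wrist"):
    d=viewer.get_image(n); cv2.imwrite(f"pics/{n}0.png",d["pixels"][:,:,::-1]); print(n,d["K"],d["xyz"],d["attitude"],[k for k in d])
E
```

```text
pics
{'time': 0.0, 'joint_positions': array([-1.30290697,  0.32182608, -0.07009022,  1.45166839,  0.0225874 ,
        1.37077725, -0.05692099]), 'qd': array([-0.00068647, -0.00030828, -0.00155305,  0.00090078,  0.00093389,
       -0.00134856, -0.00014786]), 'joint_torque': array([ 1.72590699e-04, -4.91308558e+01, -4.03710930e-01, -3.12516010e+01,
       -6.39278744e-02,  4.38902120e-02,  1.85984309e-04]), 'position': array([0.16310145, 0.62864127, 0.22146286]), 'tool_rot': array([-1.02147921,  1.32010605,  1.01944085]), 'ft_force': array([-0.43251999, -0.6128272 , -0.78754354]), 'torque': array([ 0.00930369, -0.04666758, -0.07133106]), 'grip_width': 0.9986942408018695}
scene [[437.77996886   0.         321.56701799]
 [  0.         437.77996886 235.99873947]
 [  0.           0.           1.        ]] [ 0.99427639 -0.34507807  0.79157866] [0.66331368 0.30935462 0.87098654] ['pixels', 'z_map', 'K', 'xyz', 'attitude']
top [[503.40332751   0.         324.07595857]
 [  0.         503.40332751 247.08040508]
 [  0.           0.           1.        ]] [0.31385575 0.03260007 1.2078113 ] [ 0.15839024 -0.15809469 -1.59054992] ['pixels', 'z_map', 'K', 'xyz', 'attitude']
wrist [[371.64829954   0.         320.4812818 ]
 [  0.         371.64829954 242.29805793]
 [  0.           0.           1.        ]] [0.09979526 0.64742437 0.38297464] [-0.20917769 -0.16009165  1.31001593] ['pixels', 'z_map', 'K', 'xyz', 'attitude']
```

View pics/scene0.png

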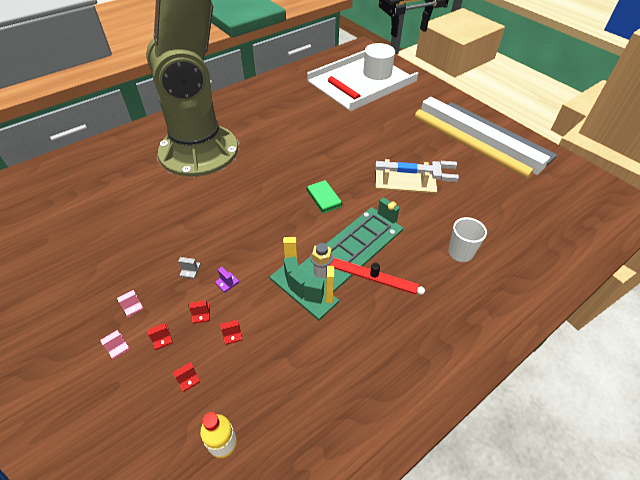

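View pics/top0.png

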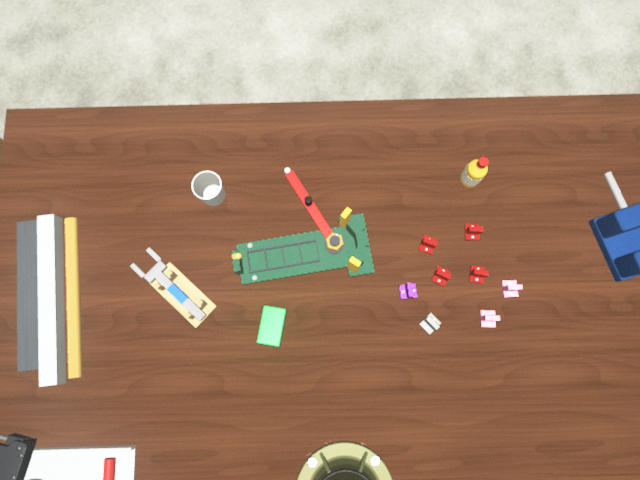

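View pics/wrist0.png

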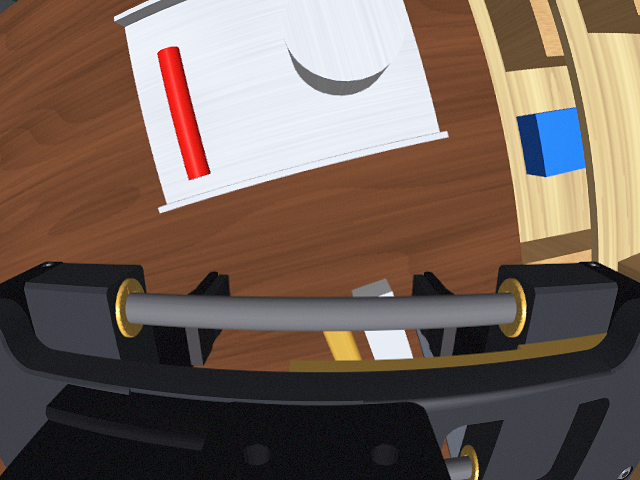

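```bash
cat > h.py <<'E'
from bench import telemetry, viewer
import numpy as np, cv2
from scipy.spatial.transform import Rotation as Ro
def cloud(n,save=None):
    d=viewer.get_image(n); p=d["pixels"]
    if save: cv2.imwrite(f"pics/{save}.png",p[:,:,::-1])
    K=d["K"]; z=d["z_map"]; v,u=np.mgrid[0:480,0:640]
    if n=="wrist":
        a=(u-K[0,2])/K[0,0]; b=(v-K[1,2])/K[1,1]; r=np.hypot(a,b)+1e-9
        t=np.tan(np.minimum(r,1.5))/r
        c=np.stack([a*t*z,-b*t*z,-z],-1)
    else: c=np.stack([(u-K[0,2])/K[0,0]*z,-(v-K[1,2])/K[1,1]*z,-z],-1)
    W=c@Ro.from_rotvec(d["attitude"]).as_matrix().T+d["xyz"]
    W[z==0]=np.nan
    return p,W,d
def proj(d,P,fish=False):
    c=(np.atleast_2d(P)-d["xyz"])@Ro.from_rotvec(d["attitude"]).as_matrix(); K=d["K"]
    if fish:
        rho=np.hypot(c[:,0],c[:,1]); th=np.arctan2(rho,-c[:,2])
        return np.stack([K[0,2]+K[0,0]*th*c[:,0]/rho,K[1,2]-K[1,1]*th*c[:,1]/rho],-1)
    return np.stack([K[0,2]-K[0,0]*c[:,0]/c[:,2],K[1,2]+K[1,1]*c[:,1]/c[:,2]],-1)
def st():
    s=telemetry.get_state(); R=Ro.from_rotvec(s["tool_rot"]).as_matrix()
    return s,s["position"],R
def show():
    s,p,R=st()
    print("t%.2f"%s["time"],"tcp",p.round(4),"xax",R[:,0].round(3),"jawyaw %.1f"%np.degrees(np.arctan2(R[1,2],R[0,2])),"F",s["ft_force"].round(1),"grip %.3f"%s["grip_width"],"q7 %.2f q1 %.2f"%(s["joint_positions"][6],s["joint_positions"][0]))
def to(x,y,z,yaw=None):
    """units to target; yaw = world yaw in deg of tool z axis (mod 180)"""
    s,p,R=st(); d=R.T@(np.array([x,y,z])-p)/0.04
    tw=0
    if yaw is not None:
        cur=np.degrees(np.arctan2(R[1,2],R[0,2])); e=(yaw-cur+90)%180-90
        tw=-e/5   # tool x down: + twist turns clockwise
    print("x %.2f y %.2f z %.2f twist %.2f  (dist %.0f mm)"%(*d,tw,np.linalg.norm(d)*40), "q7 %.2f"%s["joint_positions"][6])
E
python3 - <<'E'
from h import *
show()
p,W,d=cloud("top")
p2,W2,d2=cloud("scene")
for nm,pp,WW in(("top",p,W),("scene",p2,W2)):
    hsv=cv2.cvtColor(pp,cv2.COLOR_RGB2HSV)
    H,S,V=hsv[...,0],hsv[...,1],hsv[...,2]
    m=((H<6)|(H>174))&(S>180)&(V>90)
    n,l,stt,c=cv2.connectedComponentsWithStats(m.astype(np.uint8))
    for i in range(1,n):
        if stt[i,4]>25:
            q=WW[l==i]; q=q[~np.isnan(q[:,0])]
            print(nm,c[i].round(),stt[i,4],np.median(q,0).round(3),q.min(0).round(3),q.max(0).round(3))
print("bench z",np.nanmedian(W[330:360,100:200,2]),np.nanmedian(W2[400:440,100:150,2]))
for n,(u,v) in dict(knob=(308,201),nut=(335,241),wr=(178,294),tin=(208,190),oil=(476,172),case=(272,326),latch=(237,262),tip=(288,170)).items(): print(n,W[v,u].round(3))
E
```

```text
t0.15 tcp [0.1632 0.6288 0.2217] xax [-0.    -0.001 -1.   ] jawyaw 75.5 F [ 0.5  0.5 -0.6] grip 0.999 q7 -0.06 q1 -1.30
scene [343.  87.] 219 [0.029 0.512 0.027] [-0.049  0.506  0.014] [0.093 0.528 0.036]
scene [376. 276.] 898 [0.665 0.069 0.065] [ 0.573  0.013 -0.001] [0.738 0.159 0.077]
scene [199. 311.] 374 [ 0.489 -0.249  0.018] [ 0.464 -0.27  -0.003] [ 0.507 -0.224  0.044]
scene [231. 331.] 382 [ 0.567 -0.222  0.02 ] [ 0.531 -0.241 -0.001] [ 0.585 -0.198  0.044]
scene [160. 336.] 425 [ 0.49  -0.335  0.02 ] [ 0.454 -0.355 -0.002] [ 0.508 -0.314  0.045]
scene [186. 376.] 442 [ 0.595 -0.332  0.02 ] [ 0.578 -0.349 -0.002] [ 0.609 -0.314  0.045]
scene [213. 426.] 53 [ 0.737 -0.337  0.115] [ 0.73  -0.347  0.101] [ 0.739 -0.326  0.123]
bench z -0.0006130116741199787 0.0008334478638155618
knob [0.65  0.064 0.094]
nut [0.553 0.005 0.1  ]
wr [0.447 0.368 0.054]
tin [0.713 0.316 0.002]
oil [ 0.713 -0.331  0.085]
case [0.371 0.156 0.021]
latch [0.518 0.232 0.059]
tip [0.736 0.111 0.068]
```

Run:
```python
import cv2
a=cv2.imread("pics/top0.png"); b=cv2.imread("pics/scene0.png")
cv2.imwrite("pics/tc.png",cv2.resize(a[160:330,130:390],None,fx=3,fy=3,interpolation=cv2.INTER_CUBIC))
cv2.imwrite("pics/tb.png",cv2.resize(a[210:335,395:525],None,fx=4.5,fy=4.5,interpolation=cv2.INTER_CUBIC))
```

```text
(no output)
```

View pics/tc.png

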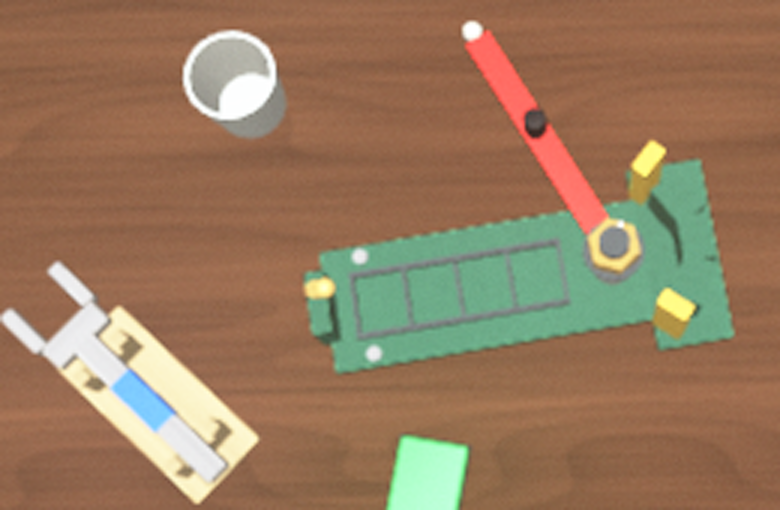

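View pics/tb.png

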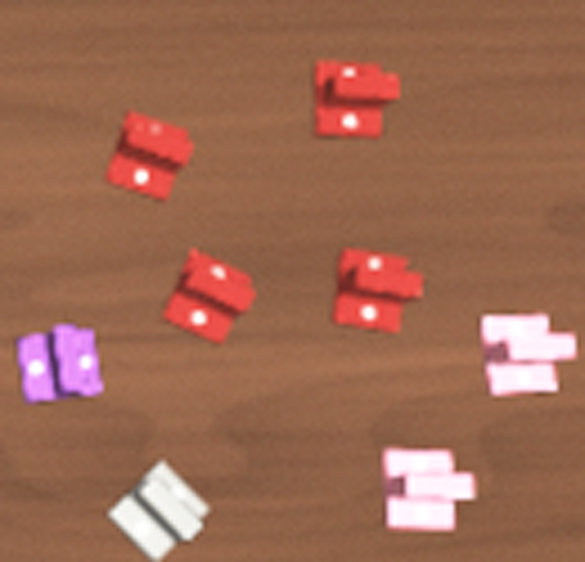

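```bash
cat >> h.py <<'E'
def rect(q):
    (c,(w,h),a)=cv2.minAreaRect((q[:,:2]*1000).astype(np.float32))
    if w<h: w,h,a=h,w,a+90
    return np.array(c)/1000,w,h,(a+90)%180-90   # long-axis yaw
def redmask(p):
    hsv=cv2.cvtColor(p,cv2.COLOR_RGB2HSV); H,S,V=hsv[...,0].astype(int),hsv[...,1],hsv[...,2]
    return ((H<8)|(H>172))&(S>150)&(V>60)
def brackets(p,W,amin=25):
    m=redmask(p)
    m=cv2.morphologyEx(m.astype(np.uint8),cv2.MORPH_CLOSE,np.ones((5,5)))
    n,l,s,c=cv2.connectedComponentsWithStats(m)
    for i in range(1,n):
        if s[i,4]<amin: continue
        q=W[l==i]; q=q[~np.isnan(q[:,0])]
        if len(q)<10: continue
        t=q[(q[:,2]>0.033)]
        if len(t)<6: continue
        C,w,h,a=rect(t); C2,w2,h2,a2=rect(q)
        print("px",c[i].round(),"n",s[i,4],"top",C.round(4),"%.0fx%.0f yaw %.1f z%.3f"%(w,h,a,np.median(t[:,2])),"all",C2.round(4),"%.0fx%.0f %.0f"%(w2,h2,a2))
E
python3 - <<'E'
from h import *
p,W,d=cloud("top"); brackets(p,W)
p2,W2,d2=cloud("scene"); print(); brackets(p2,W2)
for nm,w in(("top",W),("scene",W2)):
    r=np.hypot(w[...,0]-.553,w[...,1]-.005)
    m=(r<.03)&(w[...,2]>.094); print(nm,"stud",m.sum(),np.median(w[m],0),(w[m].min(0)+w[m].max(0))/2)
    m=(np.hypot(w[...,0]-.518,w[...,1]-.232)<.05)&(abs(w[...,2]-.058)<.004); print("post",m.sum(),rect(w[m]))
    m=(np.hypot(w[...,0]-.65,w[...,1]-.064)<.02)&(w[...,2]>.088); print("knob",m.sum(),rect(w[m]))
    m=(w[...,2]>.1)&(r<.1)&(r>.04); 
    n,l,s,c=cv2.connectedComponentsWithStats(m.astype(np.uint8))
    for i in range(1,n):
        if s[i,4]>8: print("wall",np.median(w[l==i],0),rect(w[l==i]))
E
```

```text
px [483. 161.] n 97 top [ 0.7249 -0.3384] 23x19 yaw -52.6 z0.119 all [ 0.75   -0.3584] 87x21 -38
px [304. 197.] n 544 top [0.6589 0.067 ] 168x23 yaw 30.4 z0.064 all [0.6723 0.0694] 194x32 30
px [473. 231.] n 279 top [ 0.586  -0.3336] 33x12 yaw 88.0 z0.039 all [ 0.5875 -0.3379] 45x43 -8
px [428. 244.] n 260 top [ 0.5577 -0.2222] 33x13 yaw 68.7 z0.039 all [ 0.5596 -0.2235] 45x38 -24
px [441. 276.] n 273 top [ 0.4801 -0.2494] 34x13 yaw 61.3 z0.039 all [ 0.4816 -0.2521] 45x40 -26
px [478. 274.] n 289 top [ 0.4817 -0.3365] 35x12 yaw 78.9 z0.040 all [ 0.4825 -0.34  ] 45x42 -15

px [343.  87.] n 224 top [0.0159 0.5133] 113x11 yaw 0.1 z0.034 all [0.0221 0.5141] 142x22 4
px [376. 276.] n 945 top [0.6614 0.0557] 182x52 yaw 32.6 z0.065 all [0.6483 0.0806] 191x84 41
px [200. 311.] n 418 top [ 0.4831 -0.2461] 33x13 yaw 63.2 z0.040 all [ 0.4765 -0.2469] 53x41 -27
px [231. 332.] n 416 top [ 0.5608 -0.2196] 33x14 yaw 70.4 z0.040 all [ 0.556  -0.2196] 51x37 -21
px [160. 336.] n 459 top [ 0.4846 -0.3337] 34x14 yaw 80.4 z0.040 all [ 0.4815 -0.3362] 48x40 -10
px [186. 376.] n 485 top [ 0.5887 -0.3311] 3
[... 568 characters left out ...]

wall [ 0.50224618 -0.03794685  0.1074144 ] (array([ 0.5035676 , -0.03857443]), 25.340940475463867, 14.525063514709473, 53.140316009521484)
scene stud 108 [0.55823678 0.00676741 0.09978548] [0.55682105 0.00867644 0.09942525]
post 94 (array([0.524047  , 0.23485669]), 50.430870056152344, 24.533267974853516, 10.91596794128418)
knob 66 (array([0.65594037, 0.06584382]), 16.314708709716797, 16.0841064453125, -38.54326629638672)
wall [ 0.5078156  -0.03701167  0.10836988] (array([ 0.50714627, -0.03690532]), 25.151409149169922, 13.76082992553711, 56.559730529785156)
wall [ 0.62038961 -0.02062417  0.10859073] (array([ 0.61826508, -0.01896362]), 29.41779899597168, 11.75003719329834, -38.53962707519531)
```

Run:
```python
from h import *
to(.52,.25,.22,-21); to(.559,-.221,.2,-21)
```

```text
x 0.06 y -11.01 z -6.93 twist -16.71  (dist 521 mm) q7 -0.06
x 0.57 y -14.91 z -18.09 twist -16.71  (dist 938 mm) q7 -0.06
```

```bash
cat >> h.py <<'E'
def yawto(yaw,x,y):
    az=np.degrees(np.arctan2(y,x)); s,p,R=st(); cur=np.degrees(np.arctan2(R[1,2],R[0,2]))
    d=(yaw-az+90)%180-90   # smallest offset from radial
    tgt=az+d; e=(tgt-cur+180)%360-180
    return -e/5,d
def to(x,y,z,yaw=None):
    s,p,R=st(); d=R.T@(np.array([x,y,z])-p)/0.04
    tw,off=yawto(yaw,x,y) if yaw is not None else (0,0)
    print("x %.2f y %.2f z %.2f twist %.2f  (dist %.0f mm, offset %.0f)"%(*d,tw,np.linalg.norm(d)*40,off))
E
python3 - <<'E'
from h import *
to(.559,-.221,.2,-21)
E
python3 -m creep '[{"fingers":1,"x":0,"y":-11,"z":-6.9,"twist":5},{"fingers":0.5,"x":0,"y":-11,"z":-6.9,"twist":5},{"fingers":0.5,"x":0,"y":-11,"z":-6.9,"twist":5},{"fingers":0.5,"x":0,"y":-11,"z":-6.9,"twist":5},{"fingers":0.5,"x":0,"y":-11,"z":-6.9,"twist":5},{"fingers":0.5,"x":0,"y":-11,"z":-6.9,"twist":8},{"fingers":0.5,"x":0,"y":-11,"z":-6.9,"twist":9},{"fingers":0.5,"x":0,"y":-11,"z":-6.9,"twist":10},{"fingers":0.5,"x":0.5,"y":-14.9,"z":-18.1,"twist":19.3},{"fingers":0.5,"x":0.5,"y":-14.9,"z":-18.1,"twist":19.3},{"fingers":0.5,"x":0.5,"y":-14.9,"z":-18.1,"twist":19.3},{"fingers":0.5,"x":0.5,"y":-14.9,"z":-18.1,"twist":19.3},{"fingers":0.5,"x":0.5,"y":-14.9,"z":-18.1,"twist":19.3},{"fingers":0.5,"x":0.5,"y":-14.9,"z":-18.1,"twist":19.3},{"fingers":0.5,"x":0.5,"y":-14.9,"z":-18.1,"twist":19.3},{"fingers":0.5,"x":0.5,"y":-14.9,"z":-18.1,"twist":19.3},{"fingers":0.5,"x":0.5,"y":-14.9,"z":-18.1,"twist":19.3},{"fingers":0.5,"x":0.5,"y":-14.9,"z":-18.1,"twist":19.3},{"fingers":0.5,"x":0.5,"y":-14.9,"z":-18.1,"twist":19.3},{"fingers":0.5,"x":0.5,"y":-14.9,"z":-18.1,"twist":19.3}]'
python3 -c "
from h import *
show();to(.559,-.221,.2,-21)"
```

```text
x 0.57 y -14.91 z -18.09 twist 19.29  (dist 938 mm, offset 1)
time: 2.02
position: [0.5241, -0.0971, 0.2072]
tool_rot: [0.289, 1.55, -0.287]
ft_force: [0.5, 0.6, 0.1]
grip_width: 0.5
t2.02 tcp [ 0.5241 -0.0971  0.2072] xax [ 0.001  0.001 -1.   ] jawyaw -21.0 F [0.5 0.6 0.1] grip 0.500 q7 -0.18 q1 -0.53
x 0.18 y -2.58 z 1.92 twist -0.00  (dist 129 mm, offset 1)
```

```bash
python3 -m creep '[{"fingers":0.5,"x":0.2,"y":-2.58,"z":1.92,"twist":0},{"fingers":0.5,"x":0.2,"y":-2.58,"z":1.92,"twist":0},{"fingers":0.5,"x":0.2,"y":-2.58,"z":1.92,"twist":0},{"fingers":0.5,"x":0.2,"y":-2.58,"z":1.92,"twist":0},{"fingers":0.5,"x":0.2,"y":-2.58,"z":1.92,"twist":0},{"fingers":0.5,"x":0.2,"y":-2.58,"z":1.92,"twist":0}]'
python3 -c "
from h import *
show();to(.559,-.221,.2,-21)
p,W,d=cloud('wrist','w1'); brackets(p,W)
print(d['xyz'],Ro.from_rotvec(d['attitude']).as_matrix().round(2))
p,W,d=cloud('top','t1'); brackets(p,W)
"
```

```text
time: 2.52
position: [0.5584, -0.2186, 0.1984]
tool_rot: [0.289, 1.552, -0.288]
ft_force: [0.1, 0.8, 0.9]
grip_width: 0.498
t2.52 tcp [ 0.5584 -0.2186  0.1984] xax [-0.001  0.001 -1.   ] jawyaw -21.1 F [0.1 0.8 0.9] grip 0.498 q7 0.13 q1 -0.32
x -0.04 y -0.05 z 0.04 twist -0.01  (dist 3 mm, offset 1)
px [323. 222.] n 1539 top [ 0.5607 -0.2185] 34x12 yaw 68.9 z0.039 all [ 0.5586 -0.2226] 45x41 68
px [261. 268.] n 945 top [ 0.5088 -0.2194] 74x12 yaw 34.1 z0.039 all [ 0.4968 -0.2253] 95x46 53
px [399. 291.] n 25 top [ 0.5916 -0.2177] 1x1 yaw 20.2 z0.222 all [ 0.5997 -0.2678] 102x3 -80
px [294. 345.] n 998 top [ 0.5194 -0.2607] 162x15 yaw 62.7 z0.039 all [ 0.5081 -0.2698] 185x45 68
[ 0.58215642 -0.15555465  0.35979965] [[ 0.93  0.35  0.09]
 [-0.36  0.91  0.22]
 [-0.   -0.24  0.97]]
px [308. 202.] n 675 top [0.6553 0.0646] 176x23 yaw 30.4 z0.064 all [0.6683 0.0671] 201x32 30
px [423. 242.] n 85 top [ 0.563  -0.2106] 13x8 yaw -23.8 z0.039 all [ 0.5637 -0.2114] 43x12 -21
```

View pics/w1.png

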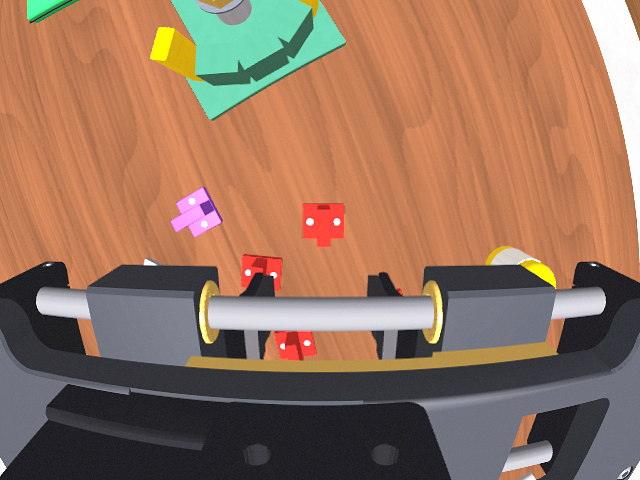

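```bash
python3 -c "
from h import *
to(.5606,-.219,.015,-21.1)"
```

```text
x 4.59 y -0.04 z 0.06 twist 0.04  (dist 184 mm, offset 0)
```

```bash
python3 -m creep '[{"fingers":0.5,"x":1,"y":-0.04,"z":0.06,"twist":0},{"fingers":0.5,"x":2,"y":-0.04,"z":0.06,"twist":0},{"fingers":0.5,"x":3,"y":-0.04,"z":0.06,"twist":0},{"fingers":0.5,"x":3.8,"y":-0.04,"z":0.06,"twist":0},{"fingers":0.5,"x":4.3,"y":-0.04,"z":0.06,"twist":0},{"fingers":0.5,"x":4.57,"y":-0.04,"z":0.06,"twist":0},{"fingers":0.5,"x":4.57,"y":-0.04,"z":0.06,"twist":0},{"fingers":0.5,"x":4.57,"y":-0.04,"z":0.06,"twist":0},{"fingers":0.1,"x":4.57,"y":-0.04,"z":0.06,"twist":0},{"fingers":0,"x":4.57,"y":-0.04,"z":0.06,"twist":0},{"fingers":0,"x":4.57,"y":-0.04,"z":0.06,"twist":0},{"fingers":0,"x":4.57,"y":-0.04,"z":0.06,"twist":0},{"fingers":0,"x":4.57,"y":-0.04,"z":0.06,"twist":0},{"fingers":0,"x":4.57,"y":-0.04,"z":0.06,"twist":0}]' 35
python3 -c "
from h import *
show();to(.5606,-.219,.015,-21.1)"
```

```text
time: 3.78
position: [0.5603, -0.2215, 0.0162]
tool_rot: [0.288, 1.551, -0.288]
ft_force: [0.4, 0.0, 4.6]
grip_width: 0.131
t3.78 tcp [ 0.5603 -0.2215  0.0162] xax [ 0.  0. -1.] jawyaw -21.0 F [0.4 0.  4.6] grip 0.131 q7 0.25 q1 -0.23
x 0.03 y 0.06 z -0.02 twist 0.01  (dist 3 mm, offset 0)
```

```bash
python3 -m creep '[{"fingers":0,"x":-0.5,"y":0,"z":0,"twist":0},{"fingers":0,"x":-1.5,"y":0,"z":0,"twist":0},{"fingers":0,"x":-2.5,"y":0,"z":0,"twist":0},{"fingers":0,"x":-2.5,"y":0,"z":0,"twist":0},{"fingers":0,"x":-2.5,"y":0,"z":0,"twist":0},{"fingers":0,"x":-2.5,"y":0,"z":0,"twist":0}]' 35
python3 -c "
from h import *
show()
p,W,d=cloud('wrist','w2');p,W,d=cloud('scene','s2')
cv2.imwrite('pics/s2c.png',cv2.resize(p[200:420,100:420],None,fx=2.5,fy=2.5)[:,:,::-1])
"
```

```text
time: 4.28
position: [0.5597, -0.221, 0.1153]
tool_rot: [0.289, 1.552, -0.287]
ft_force: [-0.5, 0.2, -2.1]
grip_width: 0.137
t4.28 tcp [ 0.5597 -0.221   0.1153] xax [-0.001  0.001 -1.   ] jawyaw -21.0 F [-0.5  0.2 -2.1] grip 0.137 q7 0.18 q1 -0.29
```

View pics/w2.png

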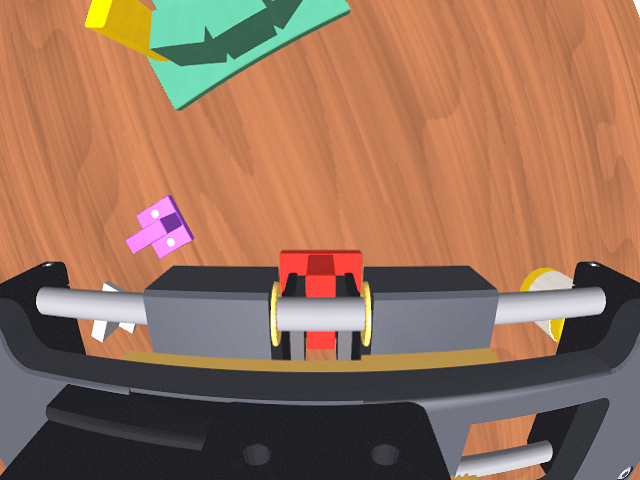

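View pics/s2c.png

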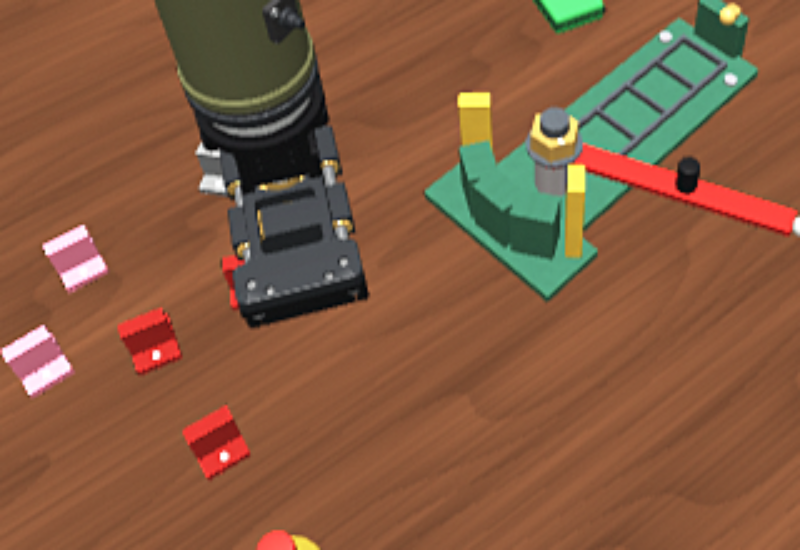

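```bash
cat >> h.py <<'E'
def held(save=None):
    p,W,d=cloud('wrist',save); s,P,R=st()
    m=redmask(p); T=(W-P)@R   # tool frame
    m&=(np.abs(T[...,1])<.05)&(np.abs(T[...,2])<.04)&(T[...,0]>-.05)&(T[...,0]<.03)
    m[:240]|=False
    q=T[m]; 
    b=q[q[:,0]>0.002]; w=q[(q[:,0]<-.002)]
    for n,k in(("base",b),("web",w)):
        if len(k): print(n,len(k),"x",np.percentile(k[:,0],[2,50,98]).round(4),"y",np.percentile(k[:,1],[1,50,99]).round(4),"z",np.percentile(k[:,2],[1,50,99]).round(4))
E
python3 -c "
from h import *
show()
held()
s,P,R=st(); print(R.round(2))
"
```

```text
t4.38 tcp [ 0.5589 -0.2207  0.114 ] xax [-0.003  0.001 -1.   ] jawyaw -21.0 F [-0.2 -0.2 -1.4] grip 0.138 q7 0.18 q1 -0.29
base 1684 x [0.0046 0.0092 0.0143] y [0.0021 0.0155 0.02  ] z [-0.0205 -0.001   0.0191]
web 1559 x [-0.0241 -0.0226 -0.0029] y [-0.0138  0.0144  0.0201] z [-0.0072 -0.0008  0.0057]
[[-0.    0.36  0.93]
 [ 0.    0.93 -0.36]
 [-1.   -0.   -0.  ]]
```

```bash
python3 -c "
from h import *
to(.542,.095,.18,8.4)"
```

```text
x -1.64 y 7.22 z -3.24 twist -5.89  (dist 323 mm, offset -2)
```

```bash
python3 -m creep '[{"fingers":0,"x":-0.8,"y":0,"z":0,"twist":0},{"fingers":0,"x":-1.64,"y":0.6,"z":0,"twist":0},{"fingers":0,"x":-1.64,"y":1.6,"z":-0.7,"twist":-1},{"fingers":0,"x":-1.64,"y":7.22,"z":-3.24,"twist":-5.9},{"fingers":0,"x":-1.64,"y":7.22,"z":-3.24,"twist":-5.9},{"fingers":0,"x":-1.64,"y":7.22,"z":-3.24,"twist":-5.9},{"fingers":0,"x":-1.64,"y":7.22,"z":-3.24,"twist":-5.9},{"fingers":0,"x":-1.64,"y":7.22,"z":-3.24,"twist":-5.9},{"fingers":0,"x":-1.64,"y":7.22,"z":-3.24,"twist":-5.9},{"fingers":0,"x":-1.64,"y":7.22,"z":-3.24,"twist":-5.9},{"fingers":0,"x":-1.64,"y":7.22,"z":-3.24,"twist":-5.9},{"fingers":0,"x":-1.64,"y":7.22,"z":-3.24,"twist":-5.9},{"fingers":0,"x":-1.64,"y":7.22,"z":-3.24,"twist":-5.9},{"fingers":0,"x":-1.64,"y":7.22,"z":-3.24,"twist":-5.9},{"fingers":0,"x":-1.64,"y":7.22,"z":-3.24,"twist":-5.9}]' 35
python3 -c "
from h import *
show()
held('w3')
p,W,d=cloud('top','t3')
cv2.imwrite('pics/t3c.png',cv2.resize(p[160:330,150:390],None,fx=3,fy=3)[:,:,::-1])
"
```

```text
time: 5.68
position: [0.543, 0.0929, 0.1813]
tool_rot: [-0.114, 1.568, 0.114]
ft_force: [0.0, -0.8, -1.9]
grip_width: 0.14
t5.68 tcp [0.543  0.0929 0.1813] xax [-0. -0. -1.] jawyaw 8.3 F [ 0.  -0.8 -1.9] grip 0.140 q7 -0.00 q1 -0.71
base 1641 x [0.0039 0.0093 0.0144] y [0.0012 0.0151 0.0195] z [-0.0191  0.0003  0.02  ]
web 1527 x [-0.0239 -0.0225 -0.0033] y [-0.0136  0.0144  0.0197] z [-0.006   0.0003  0.0063]
```

View pics/w3.png

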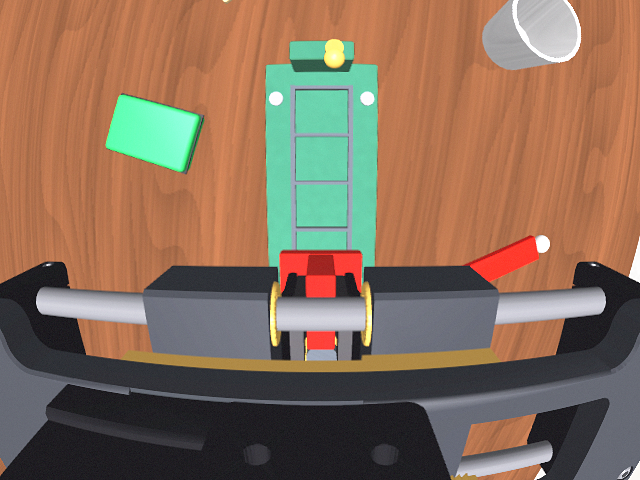

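```bash
cat > jig.py <<'E'
from h import *
p,W,d=cloud('wrist'); s,P,R=st()
hsv=cv2.cvtColor(p,cv2.COLOR_RGB2HSV)
m=(hsv[...,1]<110)&(hsv[...,2]<190)&(abs(W[...,2]-.02)<.006)
a=np.radians(8.4); A0=np.array([.557,.007])
for it in range(3):
    u=np.array([np.cos(a),np.sin(a)]); v=np.array([-np.sin(a),np.cos(a)])
    q=W[m][:,:2]-A0; jx=q@u; jy=q@v
    k=(abs(jx)<.028)&(jy>.06)&(jy<.214); jx,jy=jx[k],jy[k]
    L=(jx<-.021)&(jx>-.028); Rr=(jx>.021)&(jx<.028)
    fl=np.polyfit(jy[L],jx[L],1); fr=np.polyfit(jy[Rr],jx[Rr],1)
    sl=(fl[0]+fr[0])/2; a-=np.arctan(sl); off=(np.polyval(fl,.13)+np.polyval(fr,.13))/2
    A0=A0+u*(off-sl*.13)
    ds=[]
    for y0 in (.083,.125,.167,.209):
        kk=(abs(jx)<.018)&(abs(jy-y0)<.007)
        if kk.sum()>15: ds.append((y0,np.median(jy[kk])-y0,kk.sum()))
    A0=A0+v*np.mean([x[1] for x in ds])
    print(np.degrees(a).round(2),A0.round(4),[(x[0],round(x[1]*1000,1),x[2]) for x in ds],"side",np.round([off],4), "z",np.median(W[m][k][:,2]).round(4))
u=np.array([np.cos(a),np.sin(a)]); v=np.array([-np.sin(a),np.cos(a)])
for i,y in enumerate((.062,.104,.146,.188)): print("bay",i,(A0+v*y).round(4))
print("yaw",np.degrees(a))
E
python3 jig.py
python3 -c "
from h import *
s,P,R=st()
p,W,d=cloud('scene');m=(np.hypot(W[...,0]-.557,W[...,1]-.007)<.02)&(W[...,2]>.094);print('scene',m.sum(),rect(W[m]))"
```

```text
8.31 [0.5566 0.0097] [(0.083, np.float64(3.9), np.int64(165)), (0.125, np.float64(2.9), np.int64(112)), (0.167, np.float64(1.9), np.int64(148)), (0.209, np.float64(2.2), np.int64(166))] side [0.0001] z 0.0192
8.31 [0.5566 0.0097] [(0.083, np.float64(1.2), np.int64(166)), (0.125, np.float64(0.1), np.int64(112)), (0.167, np.float64(-0.8), np.int64(151)), (0.209, np.float64(-0.5), np.int64(167))] side [0.] z 0.0192
8.31 [0.5566 0.0097] [(0.083, np.float64(1.2), np.int64(166)), (0.125, np.float64(0.1), np.int64(112)), (0.167, np.float64(-0.8), np.int64(151)), (0.209, np.float64(-0.5), np.int64(167))] side [0.] z 0.0192
bay 0 [0.5476 0.071 ]
bay 1 [0.5415 0.1126]
bay 2 [0.5354 0.1542]
bay 3 [0.5294 0.1957]
yaw 8.311610278051091
scene 105 (array([0.55756952, 0.00780004]), 23.83624267578125, 23.063552856445312, -43.66326141357422)
```

```bash
python3 -c "
from h import *
v=np.array([-np.sin(np.radians(8.3)),np.cos(np.radians(8.3))]);t=np.array([.5294,.1955])-v*.0027
to(*t,.075,8.3)"
```

```text
x 2.66 y 2.49 z 0.03 twist 0.02  (dist 146 mm, offset -12)
```

```bash
python3 -m creep '[{"fingers":0,"x":0,"y":0.8,"z":0.03,"twist":0},{"fingers":0,"x":0.2,"y":1.8,"z":0.03,"twist":0},{"fingers":0,"x":1,"y":2.45,"z":0.03,"twist":0},{"fingers":0,"x":2,"y":2.49,"z":0.03,"twist":0},{"fingers":0,"x":2.6,"y":2.49,"z":0.03,"twist":0},{"fingers":0,"x":2.66,"y":2.49,"z":0.03,"twist":0},{"fingers":0,"x":2.66,"y":2.49,"z":0.03,"twist":0},{"fingers":0,"x":2.66,"y":2.49,"z":0.03,"twist":0},{"fingers":0,"x":2.66,"y":2.49,"z":0.03,"twist":0}]' 35
python3 -c "
from h import *
show()
held('w4')
p,W,d=cloud('scene','s4')
cv2.imwrite('pics/s4c.png',cv2.resize(p[140:320,240:480],None,fx=3,fy=3)[:,:,::-1])
"
```

```text
time: 6.63
position: [0.5315, 0.1934, 0.0776]
tool_rot: [-0.114, 1.564, 0.116]
ft_force: [0.5, -0.2, -1.2]
grip_width: 0.135
t6.63 tcp [0.5315 0.1934 0.0776] xax [ 0.004  0.002 -1.   ] jawyaw 8.4 F [ 0.5 -0.2 -1.2] grip 0.135 q7 -0.14 q1 -0.80
base 1637 x [0.0044 0.0091 0.0143] y [0.0019 0.0153 0.0197] z [-0.019  -0.      0.0201]
web 1566 x [-0.0241 -0.0226 -0.0028] y [-0.014   0.0143  0.02  ] z [-0.0061  0.0004  0.007 ]
```

View pics/w4.png

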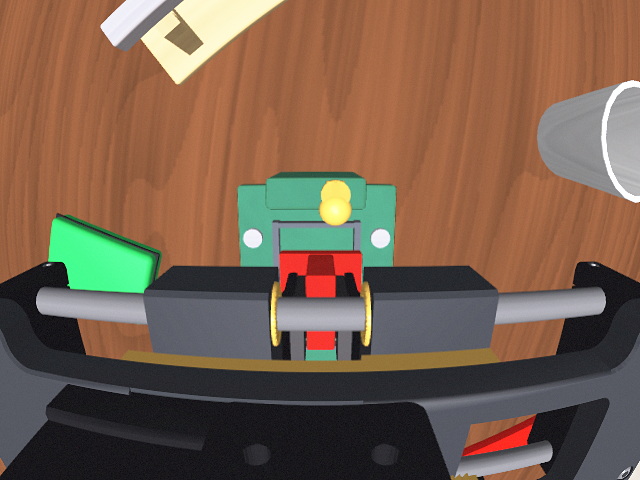

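View pics/s4c.png

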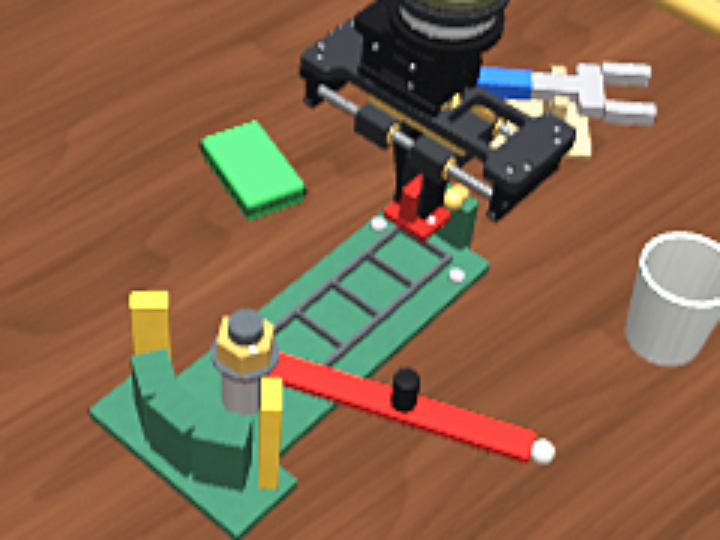

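```bash
cat >> h.py <<'E'
def rails(save=None):
    p,W,d=cloud('wrist',save); s,P,R=st(); T=(W-P)@R
    hsv=cv2.cvtColor(p,cv2.COLOR_RGB2HSV)
    m=(hsv[...,1]<110)&(hsv[...,2]<190)&(abs(W[...,2]-.02)<.006)&(abs(T[...,2])<.05)&(T[...,1]>-.02)&(T[...,1]<.2)
    q=T[m]
    L=q[(q[:,2]<-.015)]; r=q[q[:,2]>.015]
    c=q[abs(q[:,2])<.015]
    h,e=np.histogram(c[:,1],bins=np.arange(-.02,.2,.002))
    print("rail z",len(L),np.percentile(L[:,2],[5,50,95]).round(4),len(r),np.percentile(r[:,2],[5,50,95]).round(4),"slopes",np.degrees(np.polyfit(L[:,1],L[:,2],1)[0]).round(2),np.degrees(np.polyfit(r[:,1],r[:,2],1)[0]).round(2))
    n,l,S,C=cv2.connectedComponentsWithStats((h>2).astype(np.uint8)[:,None])
    for i in range(1,n):
        a=e[S[i,1]]; b=e[S[i,1]+S[i,3]]; k=c[(c[:,1]>=a)&(c[:,1]<=b)]
        print("  divider y",np.percentile(k[:,1],[3,50,97]).round(4),len(k))
E
python3 -c "
from h import *
show();rails();show()"
```

```text
t6.73 tcp [0.5311 0.1935 0.0773] xax [ 0.003  0.002 -1.   ] jawyaw 8.4 F [ 0.3  0.4 -1.9] grip 0.137 q7 -0.14 q1 -0.80
rail z 400 [-0.028  -0.0255 -0.0169] 294 [0.0169 0.023  0.0257] slopes 8.87 -10.2
  divider y [0.0222 0.0236 0.025 ] 234
t6.78 tcp [0.5308 0.1936 0.077 ] xax [ 0.003  0.002 -1.   ] jawyaw 8.4 F [-0.  -0.4 -0.6] grip 0.137 q7 -0.14 q1 -0.80
```

```bash
python3 -m creep '[{"fingers":0,"x":0.4,"y":0,"z":-0.02,"twist":0},{"fingers":0,"x":0.8,"y":0,"z":-0.02,"twist":0},{"fingers":0,"x":1.0,"y":0,"z":-0.02,"twist":0},{"fingers":0,"x":1.15,"y":0,"z":-0.02,"twist":0},{"fingers":0,"x":1.22,"y":0,"z":-0.02,"twist":0},{"fingers":0,"x":1.22,"y":0,"z":-0.02,"twist":0},{"fingers":0,"x":1.22,"y":0,"z":-0.02,"twist":0},{"fingers":0,"x":1.22,"y":0,"z":-0.02,"twist":0}]' 35
python3 -c "
from h import *
show();held('w5')"
```

```text
time: 7.45
position: [0.5287, 0.1932, 0.0282]
tool_rot: [-0.115, 1.568, 0.116]
ft_force: [-5.1, -1.3, 8.4]
grip_width: 0.138
t7.45 tcp [0.5287 0.1932 0.0282] xax [-0.001  0.001 -1.   ] jawyaw 8.4 F [-5.1 -1.3  8.4] grip 0.138 q7 -0.11 q1 -0.78
base 1601 x [0.0042 0.009  0.0143] y [0.002  0.0152 0.0198] z [-0.0191 -0.0011  0.0199]
web 1565 x [-0.0241 -0.0227 -0.0029] y [-0.0138  0.0144  0.02  ] z [-0.0062  0.0003  0.0068]
```

```bash
python3 -m creep '[{"fingers":0.2,"x":0,"y":0,"z":0,"twist":0},{"fingers":0.35,"x":0,"y":0,"z":0,"twist":0},{"fingers":0.35,"x":0,"y":0,"z":0,"twist":0},{"fingers":0.35,"x":0,"y":0,"z":0,"twist":0},{"fingers":0.35,"x":-0.5,"y":0,"z":0,"twist":0},{"fingers":0.4,"x":-1.5,"y":0,"z":0,"twist":0},{"fingers":0.5,"x":-2.5,"y":0,"z":0,"twist":0},{"fingers":0.5,"x":-3.2,"y":-1,"z":0,"twist":0},{"fingers":0.5,"x":-3.4,"y":-2,"z":0,"twist":0},{"fingers":0.5,"x":-3.4,"y":-2,"z":0,"twist":0}]' 35
python3 -c "
from h import *
show();p,W,d=cloud('wrist','w6');brackets(p,W);to(.4835,-.247,.17,-27)"
```

```text
time: 8.33
position: [0.5438, 0.1061, 0.1662]
tool_rot: [-0.111, 1.561, 0.108]
ft_force: [0.9, -0.9, -0.5]
grip_width: 0.495
t8.33 tcp [0.5438 0.1061 0.1662] xax [ 0.007 -0.002 -1.   ] jawyaw 8.0 F [ 0.9 -0.9 -0.5] grip 0.495 q7 -0.03 q1 -0.73
px [316. 122.] n 1914 top [0.5286 0.1955] 34x12 yaw -82.0 z0.051 all [0.5288 0.1957] 39x34 8
px [529. 263.] n 401 top [0.6635 0.1274] 154x19 yaw -12.8 z0.063 all [0.6895 0.1235] 207x21 -15
px [357. 342.] n 750 top [0.5709 0.0575] 91x31 yaw -64.7 z0.063 all [0.5773 0.0438] 122x31 -65
x -0.13 y -8.58 z -2.70 twist 6.99  (dist 360 mm, offset 0)
```

View pics/w6.png

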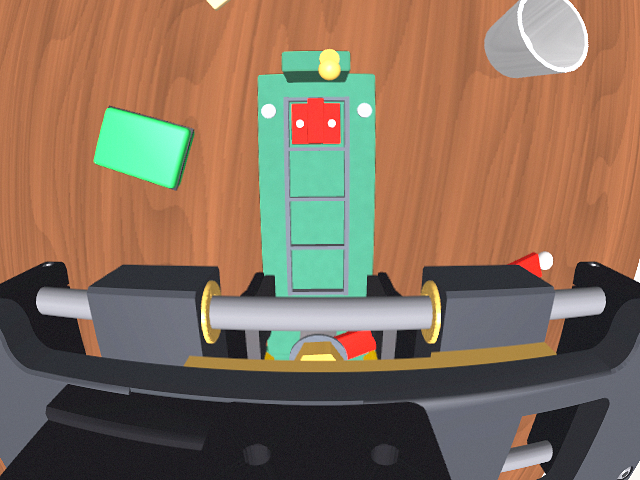

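```bash
python3 -m creep '[{"fingers":0.5,"x":-0.3,"y":-8.6,"z":-2.7,"twist":7},{"fingers":0.5,"x":-0.3,"y":-8.6,"z":-2.7,"twist":7},{"fingers":0.5,"x":-0.3,"y":-8.6,"z":-2.7,"twist":7},{"fingers":0.5,"x":-0.3,"y":-8.6,"z":-2.7,"twist":7},{"fingers":0.5,"x":-0.3,"y":-8.6,"z":-2.7,"twist":7},{"fingers":0.5,"x":-0.3,"y":-8.6,"z":-2.7,"twist":7},{"fingers":0.5,"x":-0.3,"y":-8.6,"z":-2.7,"twist":7},{"fingers":0.5,"x":-0.3,"y":-8.6,"z":-2.7,"twist":7},{"fingers":0.5,"x":-0.3,"y":-8.6,"z":-2.7,"twist":7},{"fingers":0.5,"x":-0.3,"y":-8.6,"z":-2.7,"twist":7},{"fingers":0.5,"x":-0.3,"y":-8.6,"z":-2.7,"twist":7},{"fingers":0.5,"x":-0.3,"y":-8.6,"z":-2.7,"twist":7},{"fingers":0.5,"x":-0.3,"y":-8.6,"z":-2.7,"twist":7},{"fingers":0.5,"x":-0.3,"y":-8.6,"z":-2.7,"twist":7},{"fingers":0.5,"x":-0.3,"y":-8.6,"z":-2.7,"twist":7},{"fingers":0.5,"x":-0.3,"y":-8.6,"z":-2.7,"twist":7}]'
python3 -c "
from h import *
show();p,W,d=cloud('wrist','w7');brackets(p,W,200)"
```

```text
time: 9.72
position: [0.4846, -0.2411, 0.1742]
tool_rot: [0.362, 1.54, -0.362]
ft_force: [0.3, 0.2, 0.2]
grip_width: 0.501
t9.72 tcp [ 0.4846 -0.2411  0.1742] xax [ 0.  0. -1.] jawyaw -26.4 F [0.3 0.2 0.2] grip 0.501 q7 0.06 q1 -0.36
px [321. 233.] n 1747 top [ 0.4825 -0.2449] 33x12 yaw 63.6 z0.039 all [ 0.4798 -0.2504] 46x41 63
px [632. 228.] n 417 top [ 0.7217 -0.3315] 23x12 yaw 58.0 z0.114 all [ 0.7749 -0.3698] 144x34 -35
px [457. 254.] n 932 top [ 0.5644 -0.2708] 126x14 yaw -61.8 z0.039 all [ 0.5624 -0.2885] 151x38 -50
```

```bash
python3 -c "
from h import *
show();to(.4826,-.2448,.015,-26.4)"
```

```text
t9.77 tcp [ 0.4845 -0.2413  0.1743] xax [ 0.  0. -1.] jawyaw -26.5 F [0.1 0.3 0.2] grip 0.499 q7 0.06 q1 -0.36
x 3.98 y -0.10 z -0.00 twist -0.01  (dist 159 mm, offset 0)
```

```bash
python3 -m creep '[{"fingers":0.5,"x":1,"y":-0.0,"z":0,"twist":0},{"fingers":0.5,"x":2,"y":0,"z":0,"twist":0},{"fingers":0.5,"x":2.6,"y":0,"z":0,"twist":0},{"fingers":0.5,"x":2.8,"y":0,"z":0,"twist":0},{"fingers":0.5,"x":2.8,"y":0,"z":0,"twist":0},{"fingers":0.5,"x":2.8,"y":0,"z":0,"twist":0}]'
python3 -c "
from h import *
show();to(.4826,-.2448,.015,-26.4)"
```

```text
time: 10.27
position: [0.4849, -0.2425, 0.0632]
tool_rot: [0.363, 1.539, -0.364]
ft_force: [0.6, -0.2, 0.4]
grip_width: 0.503
t10.27 tcp [ 0.4849 -0.2425  0.0632] xax [ 0.001 -0.001 -1.   ] jawyaw -26.5 F [ 0.6 -0.2  0.4] grip 0.503 q7 0.17 q1 -0.30
x 1.21 y -0.08 z -0.03 twist -0.03  (dist 48 mm, offset 0)
```

```bash
python3 -m creep '[{"fingers":0.5,"x":0.6,"y":-0.05,"z":-0.03,"twist":0},{"fingers":0.5,"x":1.1,"y":-0.06,"z":-0.03,"twist":0},{"fingers":0.5,"x":1.2,"y":-0.06,"z":-0.03,"twist":0},{"fingers":0.5,"x":1.2,"y":-0.06,"z":-0.03,"twist":0},{"fingers":0,"x":1.2,"y":-0.06,"z":-0.03,"twist":0},{"fingers":0,"x":1.2,"y":-0.06,"z":-0.03,"twist":0},{"fingers":0,"x":1.2,"y":-0.06,"z":-0.03,"twist":0},{"fingers":0,"x":1.2,"y":-0.06,"z":-0.03,"twist":0},{"fingers":0,"x":1.2,"y":-0.06,"z":-0.03,"twist":0},{"fingers":0,"x":1.2,"y":-0.06,"z":-0.03,"twist":0},{"fingers":0,"x":0.2,"y":-0.06,"z":-0.03,"twist":0},{"fingers":0,"x":-0.8,"y":-0.06,"z":-0.03,"twist":0},{"fingers":0,"x":-1.8,"y":-0.06,"z":-0.03,"twist":0},{"fingers":0,"x":-2.5,"y":-0.06,"z":-0.03,"twist":0},{"fingers":0,"x":-2.5,"y":-0.06,"z":-0.03,"twist":0}]' 35
python3 -c "
from h import *
show();held('w8')
v=np.array([-np.sin(np.radians(8.3)),np.cos(np.radians(8.3))]);b=np.array([.5289,.1955])
print(b-v*.042)
to(*(b-v*.044),.17,8.3)"
```

```text
time: 11.52
position: [0.4854, -0.2456, 0.1683]
tool_rot: [0.363, 1.53, -0.363]
ft_force: [0.4, -0.2, -0.6]
grip_width: 0.135
t11.52 tcp [ 0.4854 -0.2456  0.1683] xax [ 0.01  -0.002 -1.   ] jawyaw -26.6 F [ 0.4 -0.2 -0.6] grip 0.135 q7 0.08 q1 -0.37
base 1233 x [0.0032 0.005  0.011 ] y [0.002  0.0131 0.0155] z [-0.0189  0.0004  0.0207]
web 1635 x [-0.0285 -0.0269 -0.0035] y [-0.0184  0.0114  0.0154] z [-0.0096  0.0008  0.013 ]
[0.53496296 0.15393992]
x -0.11 y 9.44 z -3.28 twist -6.97  (dist 400 mm, offset -8)
```

```bash
python3 -m creep '[{"fingers":0,"x":0,"y":9.45,"z":-3.28,"twist":-7},{"fingers":0,"x":0,"y":9.45,"z":-3.28,"twist":-7},{"fingers":0,"x":0,"y":9.45,"z":-3.28,"twist":-7},{"fingers":0,"x":0,"y":9.45,"z":-3.28,"twist":-7},{"fingers":0,"x":0,"y":9.45,"z":-3.28,"twist":-7},{"fingers":0,"x":0,"y":9.45,"z":-3.28,"twist":-7},{"fingers":0,"x":0,"y":9.45,"z":-3.28,"twist":-7},{"fingers":0,"x":0,"y":9.45,"z":-3.28,"twist":-7},{"fingers":0,"x":0,"y":9.45,"z":-3.28,"twist":-7},{"fingers":0,"x":0,"y":9.45,"z":-3.28,"twist":-7},{"fingers":0,"x":0,"y":9.45,"z":-3.28,"twist":-7},{"fingers":0,"x":0,"y":9.45,"z":-3.28,"twist":-7},{"fingers":0,"x":0,"y":9.45,"z":-3.28,"twist":-7},{"fingers":0,"x":0,"y":9.45,"z":-3.28,"twist":-7},{"fingers":0,"x":0,"y":9.45,"z":-3.28,"twist":-7},{"fingers":0,"x":0,"y":9.45,"z":-3.28,"twist":-7}]' 35
python3 -c "
from h import *
show();
v=np.array([-np.sin(np.radians(8.3)),np.cos(np.radians(8.3))]);b=np.array([.5289,.1955])
to(*(b-v*.0405),.075,8.3)"
```

```text
time: 12.9
position: [0.5336, 0.1517, 0.1622]
tool_rot: [-0.114, 1.568, 0.114]
ft_force: [-0.7, 0.0, 0.1]
grip_width: 0.139
t12.90 tcp [0.5336 0.1517 0.1622] xax [-0.  0. -1.] jawyaw 8.3 F [-0.7  0.   0.1] grip 0.139 q7 -0.10 q1 -0.79
x 2.18 y 0.09 z 0.04 twist 0.01  (dist 87 mm, offset -8)
```

```bash
python3 -m creep '[{"fingers":0,"x":1,"y":0.09,"z":0.04,"twist":0},{"fingers":0,"x":2,"y":0.09,"z":0.04,"twist":0},{"fingers":0,"x":2.2,"y":0.09,"z":0.04,"twist":0},{"fingers":0,"x":2.2,"y":0.09,"z":0.04,"twist":0},{"fingers":0,"x":2.2,"y":0.09,"z":0.04,"twist":0},{"fingers":0,"x":2.2,"y":0.09,"z":0.04,"twist":0},{"fingers":0,"x":2.2,"y":0.09,"z":0.04,"twist":0},{"fingers":0,"x":2.2,"y":0.09,"z":0.04,"twist":0}]' 35
python3 -c "
from h import *
show();held('w9');rails();show()
v=np.array([-np.sin(np.radians(8.3)),np.cos(np.radians(8.3))]);b=np.array([.5289,.1955])
to(*(b-v*.0405),.0245,8.3)"
```

```text
time: 13.57
position: [0.5361, 0.1573, 0.0763]
tool_rot: [-0.115, 1.564, 0.117]
ft_force: [-0.5, 0.3, -0.4]
grip_width: 0.132
t13.57 tcp [0.5361 0.1573 0.0763] xax [ 0.003  0.002 -1.   ] jawyaw 8.4 F [-0.5  0.3 -0.4] grip 0.132 q7 -0.06 q1 -0.77
base 2437 x [0.0053 0.0237 0.026 ] y [0.0033 0.0239 0.0494] z [-0.0186 -0.0012  0.02  ]
web 1578 x [-0.0259 -0.0244 -0.0037] y [-0.018   0.0114  0.0159] z [-0.0055  0.0006  0.007 ]
rail z 706 [-0.0272 -0.0252 -0.0174] 722 [0.0176 0.0238 0.0262] slopes 1.59 -1.13
  divider y [0.017  0.0185 0.0195] 106
  divider y [0.0586 0.0598 0.0615] 261
t13.67 tcp [0.5354 0.1572 0.0756] xax [ 0.002  0.001 -1.   ] jawyaw 8.5 F [ 0.  -0.3 -0.5] grip 0.134 q7 -0.06 q1 -0.77
x 1.28 y -0.04 z -0.03 twist 0.03  (dist 51 mm, offset -8)
```

View pics/w9.png

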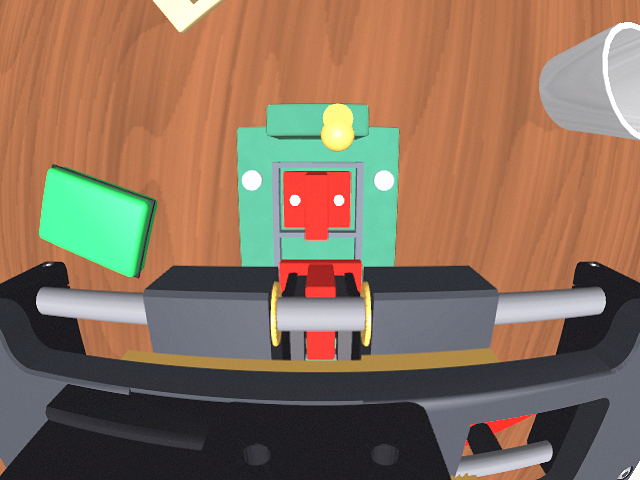

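```bash
python3 -m creep '[{"fingers":0,"x":0.4,"y":-0.04,"z":-0.02,"twist":0},{"fingers":0,"x":0.8,"y":-0.04,"z":-0.02,"twist":0},{"fingers":0,"x":1.0,"y":-0.04,"z":-0.02,"twist":0},{"fingers":0,"x":1.15,"y":-0.04,"z":-0.02,"twist":0},{"fingers":0,"x":1.22,"y":-0.04,"z":-0.02,"twist":0},{"fingers":0,"x":1.22,"y":-0.04,"z":-0.02,"twist":0},{"fingers":0,"x":1.22,"y":-0.04,"z":-0.02,"twist":0},{"fingers":0,"x":1.22,"y":-0.04,"z":-0.02,"twist":0}]' 35
python3 -c "
from h import *
show();held('w10')"
```

```text
time: 14.33
position: [0.534, 0.1552, 0.0267]
tool_rot: [-0.115, 1.568, 0.116]
ft_force: [-4.2, -1.1, 4.8]
grip_width: 0.132
t14.33 tcp [0.534  0.1552 0.0267] xax [-0.001  0.    -1.   ] jawyaw 8.5 F [-4.2 -1.1  4.8] grip 0.132 q7 -0.03 q1 -0.75
base 3567 x [0.0062 0.0075 0.0111] y [0.0038 0.0316 0.0496] z [-0.019  -0.0064  0.0202]
web 3612 x [-0.0257 -0.0243 -0.0051] y [-0.0175  0.0276  0.0496] z [-0.0053  0.0007  0.0067]
```

```bash
python3 -m creep '[{"fingers":0.2,"x":0,"y":0,"z":0,"twist":0},{"fingers":0.35,"x":0,"y":0,"z":0,"twist":0},{"fingers":0.35,"x":0,"y":0,"z":0,"twist":0},{"fingers":0.35,"x":0,"y":0,"z":0,"twist":0},{"fingers":0.35,"x":-0.5,"y":0,"z":0,"twist":0},{"fingers":0.4,"x":-1.5,"y":0,"z":0,"twist":0},{"fingers":0.5,"x":-2.5,"y":0,"z":0,"twist":0},{"fingers":0.5,"x":-3.2,"y":-1,"z":0,"twist":0},{"fingers":0.5,"x":-3.6,"y":-2,"z":0,"twist":0},{"fingers":0.5,"x":-3.6,"y":-2,"z":0,"twist":0}]' 35
python3 -c "
from h import *
show();p,W,d=cloud('wrist','w11');brackets(p,W,300);p,W,d=cloud('scene');brackets(p,W,100);to(.484,-.334,.17,-10.5)"
```

```text
time: 15.22
position: [0.5491, 0.0688, 0.1739]
tool_rot: [-0.111, 1.56, 0.108]
ft_force: [0.5, -1.5, 0.2]
grip_width: 0.49
t15.22 tcp [0.5491 0.0688 0.1739] xax [ 0.008 -0.001 -1.   ] jawyaw 8.0 F [ 0.5 -1.5  0.2] grip 0.490 q7 0.04 q1 -0.70
px [316.  79.] n 1874 top [0.5286 0.1954] 33x12 yaw -81.6 z0.051 all [0.5285 0.1973] 40x37 8
px [316. 129.] n 1812 top [0.5349 0.1536] 33x11 yaw -82.0 z0.051 all [0.5347 0.1541] 40x34 8
px [469. 249.] n 3801 top [0.6558 0.0778] 168x80 yaw 3.7 z0.063 all [0.6796 0.0672] 214x105 4
px [354. 290.] n 374 top [0.5712 0.0679] 82x25 yaw -75.7 z0.063 all [0.5712 0.0679] 82x25 -76
px [371. 227.] n 521 top [0.5327 0.1732] 78x12 yaw -82.1 z0.050 all [0.5349 0.1761] 85x43 -84
px [376. 276.] n 940 top [0.6549 0.0664] 181x27 yaw 31.1 z0.065 all [0.6439 0.0864] 182x73 30
px [160. 336.] n 456 top [ 0.4847 -0.3338] 34x14 yaw 77.9 z0.040 all [ 0.4821 -0.3363] 46x40 -11
px [186. 376.] n 481 top [ 0.5885 -0.331 ] 34x14 yaw 86.0 z0.041 all [ 0.5854 -0.3316] 49x36 -3
px [210. 421.] n 242 top [ 0.7279 -0.3364] 22x22 yaw -72.4 z0.120 all [ 0.7027 -0.3365] 72x21 0
x 0.02 y -9.84 z -3.00 twist 3.72  (dist 412 mm, offset 24)
```

```bash
python3 -m creep '[{"fingers":0.5,"x":0,"y":-9.9,"z":-3,"twist":3.7},{"fingers":0.5,"x":0,"y":-9.9,"z":-3,"twist":3.7},{"fingers":0.5,"x":0,"y":-9.9,"z":-3,"twist":3.7},{"fingers":0.5,"x":0,"y":-9.9,"z":-3,"twist":3.7},{"fingers":0.5,"x":0,"y":-9.9,"z":-3,"twist":3.7},{"fingers":0.5,"x":0,"y":-9.9,"z":-3,"twist":3.7},{"fingers":0.5,"x":0,"y":-9.9,"z":-3,"twist":3.7},{"fingers":0.5,"x":0,"y":-9.9,"z":-3,"twist":3.7},{"fingers":0.5,"x":0,"y":-9.9,"z":-3,"twist":3.7},{"fingers":0.5,"x":0,"y":-9.9,"z":-3,"twist":3.7},{"fingers":0.5,"x":0,"y":-9.9,"z":-3,"twist":3.7},{"fingers":0.5,"x":0,"y":-9.9,"z":-3,"twist":3.7},{"fingers":0.5,"x":0,"y":-9.9,"z":-3,"twist":3.7},{"fingers":0.5,"x":0,"y":-9.9,"z":-3,"twist":3.7},{"fingers":0.5,"x":0,"y":-9.9,"z":-3,"twist":3.7},{"fingers":0.5,"x":0,"y":-9.9,"z":-3,"twist":3.7},{"fingers":0.5,"x":0,"y":-9.9,"z":-3,"twist":3.7},{"fingers":0.5,"x":0,"y":-9.9,"z":-3,"twist":3.7}]'
python3 -c "
from h import *
show();p,W,d=cloud('wrist','w12');brackets(p,W,200);to(.484,-.334,.06,-10.5)"
```

```text
time: 16.82
position: [0.4859, -0.3325, 0.1696]
tool_rot: [0.137, 1.566, -0.136]
ft_force: [-0.6, -0.0, 0.3]
grip_width: 0.501
t16.82 tcp [ 0.4859 -0.3325  0.1696] xax [ 0.  0. -1.] jawyaw -10.0 F [-0.6 -0.   0.3] grip 0.501 q7 0.58 q1 -0.17
px [432. 208.] n 1765 top [ 0.5885 -0.3299] 34x13 yaw 84.6 z0.039 all [ 0.5894 -0.3351] 45x44 86
px [626. 210.] n 738 top [ 0.7251 -0.335 ] 23x22 yaw -83.7 z0.118 all [ 0.7926 -0.3578] 164x35 -14
px [318. 230.] n 1833 top [ 0.4838 -0.3326] 35x11 yaw 79.6 z0.039 all [ 0.483  -0.3383] 46x41 79
x 2.74 y -0.04 z -0.04 twist 0.10  (dist 110 mm, offset 24)
```

```bash
python3 -m creep '[{"fingers":0.5,"x":1,"y":0,"z":-0.05,"twist":0.1},{"fingers":0.5,"x":2,"y":0,"z":-0.05,"twist":0.1},{"fingers":0.5,"x":2.6,"y":0,"z":-0.05,"twist":0.1},{"fingers":0.5,"x":2.75,"y":0,"z":-0.05,"twist":0.1},{"fingers":0.5,"x":2.75,"y":0,"z":-0.05,"twist":0.1},{"fingers":0.5,"x":2.75,"y":0,"z":-0.05,"twist":0.1}]'
python3 -c "
from h import *
show();to(.4838,-.3326,.015,-10.4)"
```

```text
time: 17.37
position: [0.4841, -0.3337, 0.0607]
tool_rot: [0.144, 1.565, -0.145]
ft_force: [1.1, -0.0, -0.5]
grip_width: 0.502
t17.37 tcp [ 0.4841 -0.3337  0.0607] xax [ 0.001 -0.001 -1.   ] jawyaw -10.5 F [ 1.1 -0.  -0.5] grip 0.502 q7 0.65 q1 -0.11
x 1.14 y 0.03 z -0.01 twist -0.03  (dist 46 mm, offset 24)
```

```bash
python3 -m creep '[{"fingers":0.5,"x":0.6,"y":0.03,"z":0,"twist":0},{"fingers":0.5,"x":1.05,"y":0.04,"z":0,"twist":0},{"fingers":0.5,"x":1.13,"y":0.04,"z":0,"twist":0},{"fingers":0.5,"x":1.13,"y":0.04,"z":0,"twist":0},{"fingers":0,"x":1.13,"y":0.04,"z":0,"twist":0},{"fingers":0,"x":1.13,"y":0.04,"z":0,"twist":0},{"fingers":0,"x":1.13,"y":0.04,"z":0,"twist":0},{"fingers":0,"x":1.13,"y":0.04,"z":0,"twist":0},{"fingers":0,"x":1.13,"y":0.04,"z":0,"twist":0},{"fingers":0,"x":1.13,"y":0.04,"z":0,"twist":0},{"fingers":0,"x":0.2,"y":0.04,"z":0,"twist":0},{"fingers":0,"x":-0.8,"y":0.04,"z":0,"twist":0},{"fingers":0,"x":-1.8,"y":0.04,"z":0,"twist":0},{"fingers":0,"x":-2.5,"y":0.04,"z":0,"twist":0},{"fingers":0,"x":-2.5,"y":0.04,"z":0,"twist":0}]' 35
python3 -c "
from h import *
show();held('w13')
v=np.array([-np.sin(np.radians(8.3)),np.cos(np.radians(8.3))]);b=np.array([.5289,.1955])
print(b-v*.084)
to(*(b-v*.084),.17,8.3)"
```

```text
time: 18.62
position: [0.4866, -0.334, 0.1659]
tool_rot: [0.142, 1.556, -0.147]
ft_force: [0.8, -0.9, -1.5]
grip_width: 0.136
t18.62 tcp [ 0.4866 -0.334   0.1659] xax [ 0.01  -0.004 -1.   ] jawyaw -10.6 F [ 0.8 -0.9 -1.5] grip 0.136 q7 0.57 q1 -0.18
base 1227 x [0.003  0.0047 0.0105] y [0.0013 0.0125 0.0148] z [-0.0187  0.0006  0.021 ]
web 1643 x [-0.0287 -0.0272 -0.0033] y [-0.0188  0.0109  0.0149] z [-0.0094  0.001   0.0133]
[0.54102592 0.11237983]
x -0.20 y 11.19 z -0.67 twist -3.77  (dist 449 mm, offset -3)
```

```bash
python3 -m creep '[{"fingers":0,"x":0,"y":11.2,"z":-0.7,"twist":-3.8},{"fingers":0,"x":0,"y":11.2,"z":-0.7,"twist":-3.8},{"fingers":0,"x":0,"y":11.2,"z":-0.7,"twist":-3.8},{"fingers":0,"x":0,"y":11.2,"z":-0.7,"twist":-3.8},{"fingers":0,"x":0,"y":11.2,"z":-0.7,"twist":-3.8},{"fingers":0,"x":0,"y":11.2,"z":-0.7,"twist":-3.8},{"fingers":0,"x":0,"y":11.2,"z":-0.7,"twist":-3.8},{"fingers":0,"x":0,"y":11.2,"z":-0.7,"twist":-3.8},{"fingers":0,"x":0,"y":11.2,"z":-0.7,"twist":-3.8},{"fingers":0,"x":0,"y":11.2,"z":-0.7,"twist":-3.8},{"fingers":0,"x":0,"y":11.2,"z":-0.7,"twist":-3.8},{"fingers":0,"x":0,"y":11.2,"z":-0.7,"twist":-3.8},{"fingers":0,"x":0,"y":11.2,"z":-0.7,"twist":-3.8},{"fingers":0,"x":0,"y":11.2,"z":-0.7,"twist":-3.8},{"fingers":0,"x":0,"y":11.2,"z":-0.7,"twist":-3.8},{"fingers":0,"x":0,"y":11.2,"z":-0.7,"twist":-3.8},{"fingers":0,"x":0,"y":11.2,"z":-0.7,"twist":-3.8}]' 35
python3 -c "
from h import *
show();
v=np.array([-np.sin(np.radians(8.3)),np.cos(np.radians(8.3))]);b=np.array([.5289,.1955])
to(*(b-v*.082),.075,8.3)"
```

```text
time: 20.08
position: [0.5381, 0.1127, 0.1594]
tool_rot: [-0.114, 1.568, 0.114]
ft_force: [-0.5, -0.3, -0.9]
grip_width: 0.135
t20.08 tcp [0.5381 0.1127 0.1594] xax [-0.  0. -1.] jawyaw 8.3 F [-0.5 -0.3 -0.9] grip 0.135 q7 -0.03 q1 -0.75
x 2.11 y 0.03 z 0.07 twist 0.00  (dist 84 mm, offset -4)
```

```bash
python3 -m creep '[{"fingers":0,"x":1,"y":0.03,"z":0.06,"twist":0},{"fingers":0,"x":2,"y":0.03,"z":0.06,"twist":0},{"fingers":0,"x":2.1,"y":0.03,"z":0.06,"twist":0},{"fingers":0,"x":2.1,"y":0.03,"z":0.06,"twist":0},{"fingers":0,"x":2.1,"y":0.03,"z":0.06,"twist":0},{"fingers":0,"x":2.1,"y":0.03,"z":0.06,"twist":0},{"fingers":0,"x":2.1,"y":0.03,"z":0.06,"twist":0},{"fingers":0,"x":2.1,"y":0.03,"z":0.06,"twist":0}]' 35
python3 -c "
from h import *
show();held('w14');rails();show()"
```

```text
time: 20.75
position: [0.5417, 0.1161, 0.0774]
tool_rot: [-0.115, 1.564, 0.117]
ft_force: [0.4, 0.1, -0.7]
grip_width: 0.137
t20.75 tcp [0.5417 0.1161 0.0774] xax [ 0.003  0.002 -1.   ] jawyaw 8.5 F [ 0.4  0.1 -0.7] grip 0.137 q7 0.01 q1 -0.73
base 2395 x [0.0052 0.0245 0.027 ] y [0.0031 0.0226 0.0493] z [-0.0186 -0.0009  0.0199]
web 1577 x [-0.026  -0.0246 -0.0035] y [-0.0179  0.0113  0.0158] z [-0.0056  0.0006  0.0068]
rail z 1352 [-0.0269 -0.0246 -0.0171] 1345 [0.0175 0.0243 0.0265] slopes 0.74 -0.4
  divider y [0.0162 0.0181 0.019 ] 148
  divider y [0.0585 0.0597 0.0613] 237
  divider y [0.0978 0.1012 0.1026] 135
  divider y [0.1167 0.117  0.1175] 109
t20.85 tcp [0.5411 0.116  0.0767] xax [ 0.002  0.001 -1.   ] jawyaw 8.5 F [-0.  -0.3 -1.4] grip 0.134 q7 0.01 q1 -0.73
```

```bash
python3 -m creep '[{"fingers":0,"x":0.4,"y":-0.04,"z":0,"twist":0},{"fingers":0,"x":0.8,"y":-0.04,"z":0,"twist":0},{"fingers":0,"x":1.0,"y":-0.04,"z":0,"twist":0},{"fingers":0,"x":1.15,"y":-0.04,"z":0,"twist":0},{"fingers":0,"x":1.24,"y":-0.04,"z":0,"twist":0},{"fingers":0,"x":1.24,"y":-0.04,"z":0,"twist":0},{"fingers":0,"x":1.24,"y":-0.04,"z":0,"twist":0},{"fingers":0,"x":1.24,"y":-0.04,"z":0,"twist":0}]' 35
python3 -c "
from h import *
show();held('w15')"
```

```text
time: 21.52
position: [0.5413, 0.1143, 0.0266]
tool_rot: [-0.116, 1.566, 0.116]
ft_force: [1.0, 0.3, 1.2]
grip_width: 0.137
t21.52 tcp [0.5413 0.1143 0.0266] xax [ 0.001  0.    -1.   ] jawyaw 8.5 F [1.  0.3 1.2] grip 0.137 q7 0.05 q1 -0.70
base 3622 x [0.0061 0.0074 0.0113] y [0.0036 0.0311 0.0496] z [-0.0203  0.0065  0.0194]
web 3707 x [-0.0258 -0.0245 -0.0052] y [-0.0175  0.0272  0.0496] z [-0.0067 -0.0004  0.0062]
```

Seated. Release and go to the last bracket.

```bash
python3 -m creep '[{"fingers":0.2,"x":0,"y":0,"z":0,"twist":0},{"fingers":0.35,"x":0,"y":0,"z":0,"twist":0},{"fingers":0.35,"x":0,"y":0,"z":0,"twist":0},{"fingers":0.35,"x":0,"y":0,"z":0,"twist":0},{"fingers":0.35,"x":-0.5,"y":0,"z":0,"twist":0},{"fingers":0.4,"x":-1.5,"y":0,"z":0,"twist":0},{"fingers":0.5,"x":-2.5,"y":0,"z":0,"twist":0},{"fingers":0.5,"x":-3.2,"y":-0.5,"z":0,"twist":0},{"fingers":0.5,"x":-3.6,"y":-1,"z":0,"twist":0},{"fingers":0.5,"x":-3.6,"y":-1,"z":0,"twist":0}]' 35
python3 -c "
from h import *
show();p,W,d=cloud('wrist','w16');brackets(p,W,300);p,W,d=cloud('scene');brackets(p,W,100);to(.588,-.331,.17,-4)"
```

```text
time: 22.4
position: [0.5499, 0.07, 0.1747]
tool_rot: [-0.112, 1.56, 0.111]
ft_force: [0.7, -0.6, 0.2]
grip_width: 0.49
t22.40 tcp [0.5499 0.07   0.1747] xax [ 0.008  0.    -1.   ] jawyaw 8.1 F [ 0.7 -0.6  0.2] grip 0.490 q7 0.04 q1 -0.70
px [315.  81.] n 1870 top [0.5286 0.1957] 34x12 yaw -81.5 z0.051 all [0.5286 0.1971] 40x37 8
px [314. 130.] n 1794 top [0.5349 0.1537] 33x12 yaw -80.4 z0.051 all [0.5348 0.1536] 40x34 8
px [317. 181.] n 1790 top [0.5419 0.1129] 33x11 yaw -81.9 z0.051 all [0.542  0.1107] 40x38 8
px [468. 249.] n 3732 top [0.6552 0.0782] 167x80 yaw 3.3 z0.063 all [0.6795 0.0675] 214x104 3
px [353. 290.] n 368 top [0.5718 0.0689] 82x27 yaw -75.5 z0.063 all [0.573  0.0639] 92x27 -76
px [365. 232.] n 781 top [0.5362 0.1532] 120x13 yaw -80.5 z0.051 all [0.5366 0.1557] 125x43 -82
px [376. 276.] n 941 top [0.6551 0.066 ] 181x27 yaw 31.1 z0.065 all [0.6433 0.0873] 182x73 30
px [186. 376.] n 483 top [ 0.5892 -0.3311] 34x13 yaw 87.2 z0.041 all [ 0.5846 -0.3313] 50x36 -3
px [210. 421.] n 243 top [ 0.7274 -0.3363] 24x21 yaw -4.3 z0.120 all [ 0.7037 -0.3364] 71x22 0
x 0.00 y -10.17 z -0.45 twist 2.47  (dist 407 mm, offset 25)
```

```bash
python3 -m creep '[{"fingers":0.5,"x":0,"y":-10.2,"z":-0.45,"twist":2.4},{"fingers":0.5,"x":0,"y":-10.2,"z":-0.45,"twist":2.4},{"fingers":0.5,"x":0,"y":-10.2,"z":-0.45,"twist":2.4},{"fingers":0.5,"x":0,"y":-10.2,"z":-0.45,"twist":2.4},{"fingers":0.5,"x":0,"y":-10.2,"z":-0.45,"twist":2.4},{"fingers":0.5,"x":0,"y":-10.2,"z":-0.45,"twist":2.4},{"fingers":0.5,"x":0,"y":-10.2,"z":-0.45,"twist":2.4},{"fingers":0.5,"x":0,"y":-10.2,"z":-0.45,"twist":2.4},{"fingers":0.5,"x":0,"y":-10.2,"z":-0.45,"twist":2.4},{"fingers":0.5,"x":0,"y":-10.2,"z":-0.45,"twist":2.4},{"fingers":0.5,"x":0,"y":-10.2,"z":-0.45,"twist":2.4},{"fingers":0.5,"x":0,"y":-10.2,"z":-0.45,"twist":2.4},{"fingers":0.5,"x":0,"y":-10.2,"z":-0.45,"twist":2.4},{"fingers":0.5,"x":0,"y":-10.2,"z":-0.45,"twist":2.4},{"fingers":0.5,"x":0,"y":-10.2,"z":-0.45,"twist":2.4},{"fingers":0.5,"x":0,"y":-10.2,"z":-0.45,"twist":2.4},{"fingers":0.5,"x":0,"y":-10.2,"z":-0.45,"twist":2.4}]'
python3 -c "
from h import *
show();p,W,d=cloud('wrist','w17');brackets(p,W,200);to(.5885,-.3305,.06,-4)"
```

```text
time: 23.92
position: [0.5892, -0.3303, 0.17]
tool_rot: [0.048, 1.57, -0.047]
ft_force: [0.1, 0.7, 0.2]
grip_width: 0.5
t23.92 tcp [ 0.5892 -0.3303  0.17  ] xax [ 0.001  0.001 -1.   ] jawyaw -3.4 F [0.1 0.7 0.2] grip 0.500 q7 0.65 q1 -0.08
px [319. 229.] n 1846 top [ 0.5888 -0.3294] 33x12 yaw 86.5 z0.039 all [ 0.5884 -0.3356] 46x41 86
px [523. 254.] n 900 top [ 0.6898 -0.3204] 103x21 yaw -19.9 z0.119 all [ 0.7341 -0.3347] 196x27 -28
x 2.75 y -0.00 z -0.02 twist 0.11  (dist 110 mm, offset 25)
```

```bash
python3 -m creep '[{"fingers":0.5,"x":1,"y":0,"z":0,"twist":0},{"fingers":0.5,"x":2,"y":0,"z":0,"twist":0},{"fingers":0.5,"x":2.6,"y":0,"z":0,"twist":0},{"fingers":0.5,"x":2.75,"y":0,"z":0,"twist":0},{"fingers":0.5,"x":2.75,"y":0,"z":0,"twist":0},{"fingers":0.5,"x":2.75,"y":0,"z":0,"twist":0}]'
python3 -c "
from h import *
show();to(.5887,-.3294,.0155,-3.6)"
```

```text
time: 24.47
position: [0.5895, -0.3322, 0.0614]
tool_rot: [0.048, 1.569, -0.049]
ft_force: [0.9, -0.4, 0.3]
grip_width: 0.504
t24.47 tcp [ 0.5895 -0.3322  0.0614] xax [ 0.002 -0.001 -1.   ] jawyaw -3.5 F [ 0.9 -0.4  0.3] grip 0.504 q7 0.70 q1 -0.05
x 1.15 y 0.07 z -0.03 twist 0.01  (dist 46 mm, offset 26)
```

```bash
python3 -m creep '[{"fingers":0.5,"x":0.6,"y":0.05,"z":0,"twist":0},{"fingers":0.5,"x":1.05,"y":0.08,"z":0,"twist":0},{"fingers":0.5,"x":1.12,"y":0.08,"z":0,"twist":0},{"fingers":0.5,"x":1.12,"y":0.08,"z":0,"twist":0},{"fingers":0,"x":1.12,"y":0.08,"z":0,"twist":0},{"fingers":0,"x":1.12,"y":0.08,"z":0,"twist":0},{"fingers":0,"x":1.12,"y":0.08,"z":0,"twist":0},{"fingers":0,"x":1.12,"y":0.08,"z":0,"twist":0},{"fingers":0,"x":1.12,"y":0.08,"z":0,"twist":0},{"fingers":0,"x":1.12,"y":0.08,"z":0,"twist":0},{"fingers":0,"x":0.2,"y":0.08,"z":0,"twist":0},{"fingers":0,"x":-0.8,"y":0.08,"z":0,"twist":0},{"fingers":0,"x":-1.8,"y":0.08,"z":0,"twist":0},{"fingers":0,"x":-2.7,"y":0.08,"z":0,"twist":0},{"fingers":0,"x":-2.7,"y":0.08,"z":0,"twist":0}]' 35
python3 -c "
from h import *
show();held('w18')
v=np.array([-np.sin(np.radians(8.3)),np.cos(np.radians(8.3))]);b=np.array([.5289,.1955])
print(b-v*.126)
to(*(b-v*.126),.17,8.3)"
```

```text
time: 25.72
position: [0.5922, -0.3314, 0.1766]
tool_rot: [0.045, 1.558, -0.053]
ft_force: [0.7, -1.8, -0.9]
grip_width: 0.136
t25.72 tcp [ 0.5922 -0.3314  0.1766] xax [ 0.012 -0.006 -1.   ] jawyaw -3.6 F [ 0.7 -1.8 -0.9] grip 0.136 q7 0.65 q1 -0.08
base 1218 x [0.0031 0.0049 0.0105] y [0.001  0.0124 0.0148] z [-0.0185  0.0008  0.0211]
web 1610 x [-0.0285 -0.027  -0.0037] y [-0.0187  0.011   0.0148] z [-0.0102  0.0012  0.0135]
[0.54708888 0.07081975]
x 0.03 y 9.94 z -1.72 twist -2.37  (dist 404 mm, offset 1)
```

```bash
python3 -m creep '[{"fingers":0,"x":0,"y":10,"z":-1.7,"twist":-2.4},{"fingers":0,"x":0,"y":10,"z":-1.7,"twist":-2.4},{"fingers":0,"x":0,"y":10,"z":-1.7,"twist":-2.4},{"fingers":0,"x":0,"y":10,"z":-1.7,"twist":-2.4},{"fingers":0,"x":0,"y":10,"z":-1.7,"twist":-2.4},{"fingers":0,"x":0,"y":10,"z":-1.7,"twist":-2.4},{"fingers":0,"x":0,"y":10,"z":-1.7,"twist":-2.4},{"fingers":0,"x":0,"y":10,"z":-1.7,"twist":-2.4},{"fingers":0,"x":0,"y":10,"z":-1.7,"twist":-2.4},{"fingers":0,"x":0,"y":10,"z":-1.7,"twist":-2.4},{"fingers":0,"x":0,"y":10,"z":-1.7,"twist":-2.4},{"fingers":0,"x":0,"y":10,"z":-1.7,"twist":-2.4},{"fingers":0,"x":0,"y":10,"z":-1.7,"twist":-2.4},{"fingers":0,"x":0,"y":10,"z":-1.7,"twist":-2.4},{"fingers":0,"x":0,"y":10,"z":-1.7,"twist":-2.4},{"fingers":0,"x":0,"y":10,"z":-1.7,"twist":-2.4}]' 35
python3 -c "
from h import *
show();
v=np.array([-np.sin(np.radians(8.3)),np.cos(np.radians(8.3))]);b=np.array([.5289,.1955])
to(*(b-v*.124),.078,8.4)"
```

```text
time: 27.1
position: [0.5458, 0.0735, 0.1677]
tool_rot: [-0.114, 1.568, 0.114]
ft_force: [-0.4, -0.4, -1.1]
grip_width: 0.134
t27.10 tcp [0.5458 0.0735 0.1677] xax [-0. -0. -1.] jawyaw 8.3 F [-0.4 -0.4 -1.1] grip 0.134 q7 0.04 q1 -0.71
x 2.24 y -0.02 z 0.02 twist -0.02  (dist 90 mm, offset 1)
```

```bash
python3 -m creep '[{"fingers":0,"x":1,"y":-0.03,"z":0.02,"twist":0},{"fingers":0,"x":2,"y":-0.03,"z":0.02,"twist":0},{"fingers":0,"x":2.2,"y":-0.03,"z":0.02,"twist":0},{"fingers":0,"x":2.2,"y":-0.03,"z":0.02,"twist":0},{"fingers":0,"x":2.2,"y":-0.03,"z":0.02,"twist":0},{"fingers":0,"x":2.2,"y":-0.03,"z":0.02,"twist":0},{"fingers":0,"x":2.2,"y":-0.03,"z":0.02,"twist":0},{"fingers":0,"x":2.2,"y":-0.03,"z":0.02,"twist":0}]' 35
python3 -c "
from h import *
show();held('w19');rails();show()
p,W,d=cloud('scene'); cv2.imwrite('pics/s19c.png',cv2.resize(p[140:320,240:480],None,fx=3,fy=3)[:,:,::-1])"
```

```text
time: 27.77
position: [0.5481, 0.0743, 0.0819]
tool_rot: [-0.115, 1.564, 0.117]
ft_force: [0.4, 0.2, -1.9]
grip_width: 0.135
t27.77 tcp [0.5481 0.0743 0.0819] xax [ 0.003  0.001 -1.   ] jawyaw 8.5 F [ 0.4  0.2 -1.9] grip 0.135 q7 0.10 q1 -0.68
base 1498 x [0.0037 0.0085 0.0299] y [0.0024 0.0146 0.0482] z [-0.0187 -0.0003  0.0201]
web 1536 x [-0.0252 -0.0237 -0.0035] y [-0.0181  0.0114  0.0157] z [-0.0055  0.0006  0.0069]
rail z 1111 [-0.0271 -0.0238 -0.017 ] 1130 [0.0173 0.0232 0.0264] slopes 0.76 -0.3
  divider y [0.0164 0.019  0.0193] 75
  divider y [0.0589 0.0601 0.0614] 109
  divider y [0.1004 0.1018 0.1058] 114
  divider y [0.1419 0.1426 0.1451] 123
  divider y [0.1587 0.1593 0.1599] 177
t27.87 tcp [0.5475 0.0742 0.0811] xax [ 0.002  0.001 -1.   ] jawyaw 8.5 F [ 0.6  0.9 -1.4] grip 0.136 q7 0.10 q1 -0.68
```

View pics/s19c.png

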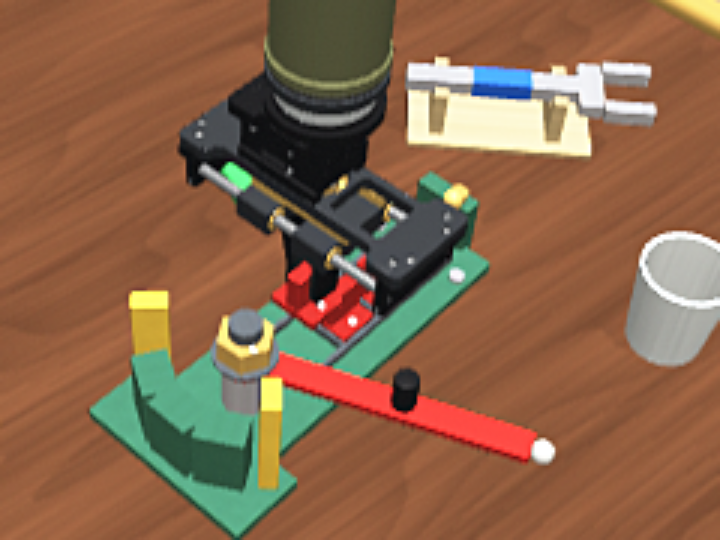

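View pics/w19.png

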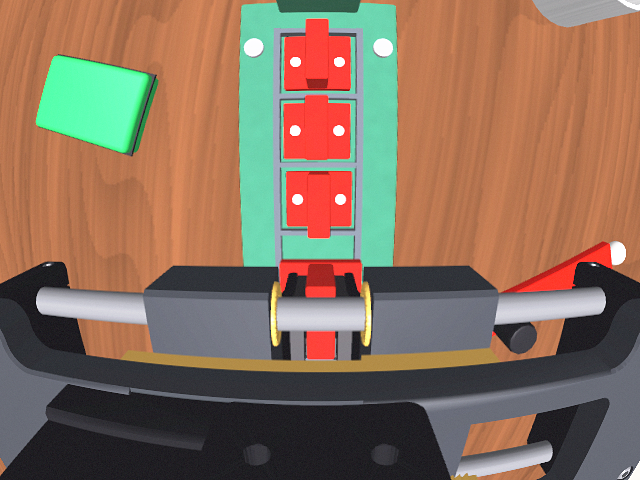

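```bash
python3 -m creep '[{"fingers":0,"x":0.4,"y":-0.04,"z":0,"twist":0},{"fingers":0,"x":0.8,"y":-0.04,"z":0,"twist":0},{"fingers":0,"x":1.1,"y":-0.04,"z":0,"twist":0},{"fingers":0,"x":1.25,"y":-0.04,"z":0,"twist":0},{"fingers":0,"x":1.34,"y":-0.04,"z":0,"twist":0},{"fingers":0,"x":1.34,"y":-0.04,"z":0,"twist":0},{"fingers":0,"x":1.34,"y":-0.04,"z":0,"twist":0},{"fingers":0,"x":1.34,"y":-0.04,"z":0,"twist":0}]' 35
python3 -c "
from h import *
show();held('w20')"
```

```text
time: 28.58
position: [0.5465, 0.0723, 0.0274]
tool_rot: [-0.115, 1.569, 0.116]
ft_force: [-4.9, 0.0, 6.3]
grip_width: 0.139
t28.58 tcp [0.5465 0.0723 0.0274] xax [-0.001  0.001 -1.   ] jawyaw 8.5 F [-4.9  0.   6.3] grip 0.139 q7 0.14 q1 -0.66
base 3587 x [0.0068 0.0082 0.0113] y [0.0037 0.0313 0.0496] z [-0.0186 -0.0058  0.021 ]
web 3589 x [-0.025  -0.0237 -0.0051] y [-0.0172  0.0277  0.0496] z [-0.0053  0.0011  0.0072]
```

```bash
python3 -m creep '[{"fingers":0.2,"x":0,"y":0,"z":0,"twist":0},{"fingers":0.35,"x":0,"y":0,"z":0,"twist":0},{"fingers":0.35,"x":0,"y":0,"z":0,"twist":0},{"fingers":0.35,"x":0,"y":0,"z":0,"twist":0},{"fingers":0.35,"x":-0.5,"y":0,"z":0,"twist":0},{"fingers":0.4,"x":-1.5,"y":0,"z":0,"twist":0},{"fingers":0.5,"x":-2.5,"y":0,"z":0,"twist":0},{"fingers":0.5,"x":-3.6,"y":-1,"z":0,"twist":0},{"fingers":0.5,"x":-4,"y":-2,"z":0,"twist":0},{"fingers":0.5,"x":-4,"y":-2.5,"z":0,"twist":0},{"fingers":0.5,"x":-4,"y":-2.5,"z":0,"twist":0},{"fingers":0.5,"x":-4,"y":-2.5,"z":0,"twist":0}]' 35
python3 -c "
from h import *
show();p,W,d=cloud('wrist','w21');brackets(p,W,300)
m=(W[...,2]>.085)&(np.hypot(W[...,0]-.655,W[...,1]-.066)<.02); print('knob',m.sum(),rect(W[m]),np.median(W[m],0))
m=(W[...,2]>.095)&(W[...,2]<.105)&(np.hypot(W[...,0]-.556,W[...,1]-.009)<.018); print('stud',m.sum(),rect(W[m]) if m.sum() else 0)
"
```

```text
time: 29.63
position: [0.5623, -0.0296, 0.1874]
tool_rot: [-0.112, 1.566, 0.111]
ft_force: [-0.8, 0.5, -1.1]
grip_width: 0.497
t29.63 tcp [ 0.5623 -0.0296  0.1874] xax [ 0.002 -0.    -1.   ] jawyaw 8.1 F [-0.8  0.5 -1.1] grip 0.497 q7 0.24 q1 -0.58
px [319.  68.] n 5051 top [0.542  0.1093] 113x13 yaw -81.3 z0.051 all [0.5411 0.1168] 128x41 -82
px [456. 135.] n 4175 top [0.6545 0.0675] 183x23 yaw 30.6 z0.063 all [0.6754 0.075 ] 226x31 31
knob 484 (array([0.65493091, 0.06802188]), 17.08220863342285, 17.00123405456543, -79.0865125656128) [0.65377981 0.0675943  0.09304358]
stud 982 (array([0.55645929, 0.00972183]), 24.179218292236328, 23.138710021972656, -82.20757389068604)
```

View pics/w21.png

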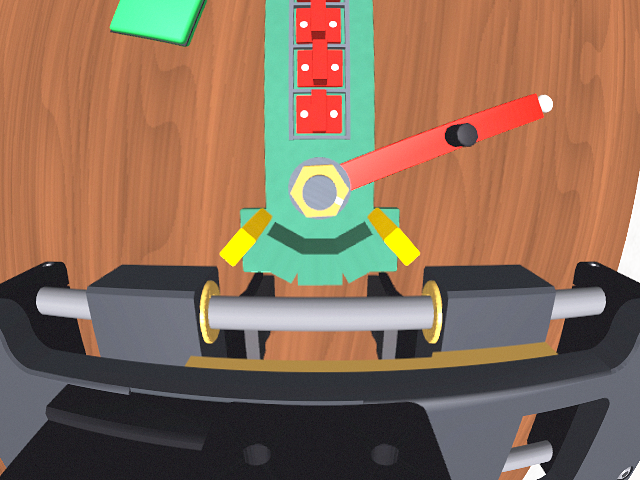

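```bash
python3 -c "
import cv2
a=cv2.imread('pics/w21.png'); cv2.imwrite('pics/w21c.png',cv2.resize(a[140:240,260:380],None,fx=6,fy=6,interpolation=cv2.INTER_CUBIC))
from h import *
to(.6549,.0680,.17,-59.4)
"
```

```text
x 0.41 y 2.01 z 2.65 twist 13.55  (dist 134 mm, offset -65)
```

View pics/w21c.png

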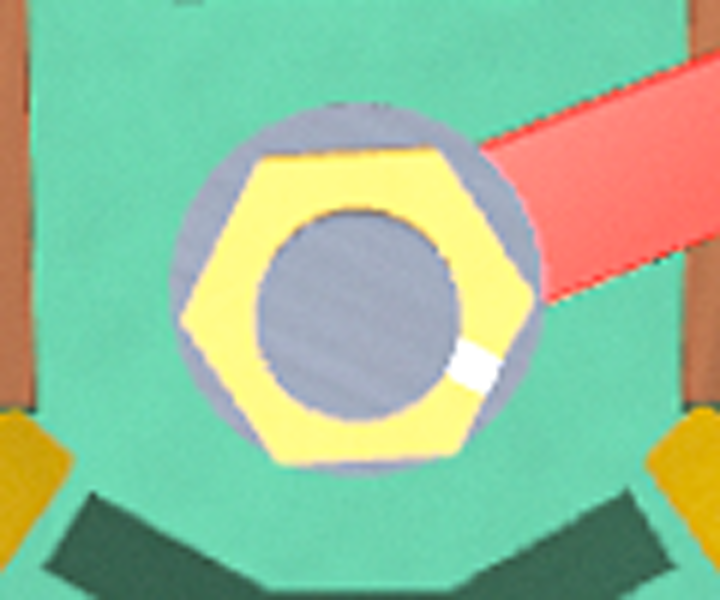

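```bash
python3 -m creep '[{"fingers":0.4,"x":0.4,"y":2,"z":2.65,"twist":13.55},{"fingers":0.4,"x":0.4,"y":2,"z":2.65,"twist":13.55},{"fingers":0.4,"x":0.4,"y":2,"z":2.65,"twist":13.55},{"fingers":0.4,"x":0.4,"y":2,"z":2.65,"twist":13.55},{"fingers":0.4,"x":0.4,"y":2,"z":2.65,"twist":13.55},{"fingers":0.4,"x":0.4,"y":2,"z":2.65,"twist":13.55},{"fingers":0.4,"x":0.4,"y":2,"z":2.65,"twist":13.55},{"fingers":0.4,"x":0.4,"y":2,"z":2.65,"twist":13.55},{"fingers":0.4,"x":0.4,"y":2,"z":2.65,"twist":13.55},{"fingers":0.4,"x":0.4,"y":2,"z":2.65,"twist":13.55},{"fingers":0.4,"x":0.4,"y":2,"z":2.65,"twist":13.55},{"fingers":0.4,"x":0.4,"y":2,"z":2.65,"twist":13.55},{"fingers":0.4,"x":0.4,"y":2,"z":2.65,"twist":13.55},{"fingers":0.4,"x":0.4,"y":2,"z":2.65,"twist":13.55}]'
python3 -c "
from h import *
show();to(.6549,.068,.1,-59.4)
p,W,d=cloud('wrist','w22')
m=(W[...,2]>.085)&(np.hypot(W[...,0]-.655,W[...,1]-.066)<.02); print('knob',m.sum(),rect(W[m]) if m.sum() else 0)"
```

```text
time: 30.85
position: [0.6545, 0.0688, 0.17]
tool_rot: [0.805, 1.417, -0.805]
ft_force: [-0.9, -0.4, -0.4]
grip_width: 0.401
t30.85 tcp [0.6545 0.0688 0.17  ] xax [-0.001  0.    -1.   ] jawyaw -59.2 F [-0.9 -0.4 -0.4] grip 0.401 q7 -0.94 q1 -0.74
x 1.75 y -0.00 z 0.02 twist 0.04  (dist 70 mm, offset -65)
knob 1532 (array([0.65932245, 0.06377865]), 28.46332550048828, 20.088783264160156, -59.020782470703125)
```

View pics/w22.png

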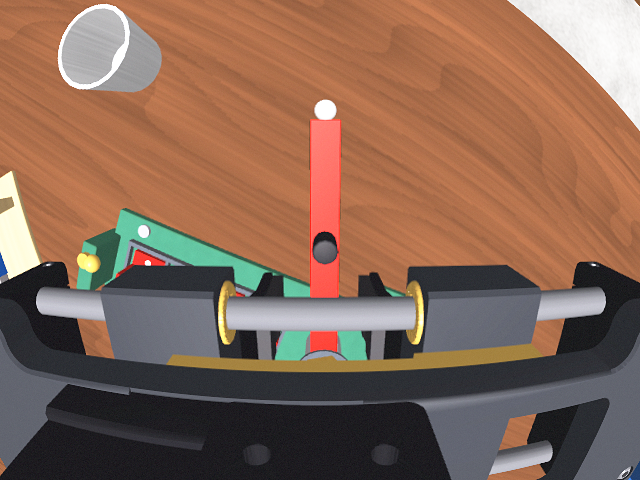

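```bash
python3 -m creep '[{"fingers":0.4,"x":0.8,"y":-0.02,"z":0.03,"twist":0},{"fingers":0.4,"x":1.6,"y":-0.02,"z":0.03,"twist":0},{"fingers":0.4,"x":2.2,"y":-0.02,"z":0.03,"twist":0},{"fingers":0.4,"x":2.5,"y":-0.02,"z":0.03,"twist":0},{"fingers":0.4,"x":2.5,"y":-0.02,"z":0.03,"twist":0},{"fingers":0.4,"x":2.5,"y":-0.02,"z":0.03,"twist":0},{"fingers":0,"x":2.5,"y":-0.02,"z":0.03,"twist":0},{"fingers":0,"x":2.5,"y":-0.02,"z":0.03,"twist":0},{"fingers":0,"x":2.5,"y":-0.02,"z":0.03,"twist":0},{"fingers":0,"x":2.5,"y":-0.02,"z":0.03,"twist":0},{"fingers":0,"x":2.5,"y":-0.02,"z":0.03,"twist":0}]' 15
python3 -c "
from h import *
show()
s,P,R=st(); print(np.degrees(np.arctan2(P[1]-.0097,P[0]-.5565)),np.hypot(P[1]-.0097,P[0]-.5565))"
```

```text
time: 31.82
position: [0.6556, 0.0668, 0.0717]
tool_rot: [0.807, 1.415, -0.804]
ft_force: [-0.1, -1.2, 3.7]
grip_width: 0.202
t31.82 tcp [0.6556 0.0668 0.0717] xax [ 0.002  0.001 -1.   ] jawyaw -59.3 F [-0.1 -1.2  3.7] grip 0.202 q7 -0.89 q1 -0.70
29.948249977282686 0.11438585212222699
```

```bash
python3 -m creep '[{"fingers":0,"x":0,"y":-0.016,"z":-0.301,"twist":-1.2},{"fingers":0,"x":0,"y":-0.063,"z":-0.598,"twist":-2.4},{"fingers":0,"x":0,"y":-0.141,"z":-0.888,"twist":-3.6},{"fingers":0,"x":0,"y":-0.249,"z":-1.169,"twist":-4.8},{"fingers":0,"x":0,"y":-0.385,"z":-1.4375,"twist":-6},{"fingers":0,"x":0,"y":-0.549,"z":-1.69,"twist":-7.2},{"fingers":0,"x":0,"y":-0.738,"z":-1.924,"twist":-8.4},{"fingers":0,"x":0,"y":-0.951,"z":-2.137,"twist":-9.6},{"fingers":0,"x":0,"y":-1.185,"z":-2.326,"twist":-10.8},{"fingers":0,"x":0,"y":-1.4375,"z":-2.49,"twist":-12},{"fingers":0,"x":0,"y":-1.4375,"z":-2.49,"twist":-12},{"fingers":0,"x":0,"y":-1.4375,"z":-2.49,"twist":-12},{"fingers":0,"x":0,"y":-1.4375,"z":-2.49,"twist":-12},{"fingers":0,"x":0,"y":-1.4375,"z":-2.49,"twist":-12}]' 15
python3 -c "
from h import *
show()
s,P,R=st(); print(np.degrees(np.arctan2(P[1]-.0097,P[0]-.5565)),np.hypot(P[1]-.0097,P[0]-.5565))"
```

```text
time: 32.98
position: [0.5555, 0.1233, 0.0716]
tool_rot: [-0.008, 1.569, 0.01]
ft_force: [-0.7, 0.2, 6.4]
grip_width: 0.199
t32.98 tcp [0.5555 0.1233 0.0716] xax [ 0.002  0.001 -1.   ] jawyaw 0.6 F [-0.7  0.2  6.4] grip 0.199 q7 -0.10 q1 -0.75
90.50067672773916 0.11358166247837695
```

```bash
python3 -m creep '[{"fingers":0,"x":0,"y":-0.002,"z":-0.1,"twist":-0.4},{"fingers":0,"x":0,"y":-0.007,"z":-0.2,"twist":-0.8},{"fingers":0,"x":0,"y":-0.016,"z":-0.3,"twist":-1.2},{"fingers":0,"x":0,"y":-0.028,"z":-0.4,"twist":-1.6},{"fingers":0,"x":0,"y":-0.04,"z":-0.5,"twist":-1.6},{"fingers":0,"x":0,"y":-0.04,"z":-0.52,"twist":-1.6},{"fingers":0,"x":0,"y":-0.04,"z":-0.52,"twist":-1.6},{"fingers":0,"x":0,"y":-0.04,"z":-0.52,"twist":-1.6},{"fingers":0,"x":0,"y":-0.04,"z":-0.52,"twist":-1.6}]' 25
python3 -c "
from h import *
show()
s,P,R=st(); print(np.degrees(np.arctan2(P[1]-.0097,P[0]-.5565)),np.hypot(P[1]-.0097,P[0]-.5565))"
```

```text
time: 33.73
position: [0.5394, 0.122, 0.0717]
tool_rot: [-0.117, 1.555, 0.119]
ft_force: [12.2, 1.8, -3.9]
grip_width: 0.198
t33.73 tcp [0.5394 0.122  0.0717] xax [ 0.012  0.002 -1.   ] jawyaw 8.6 F [12.2  1.8 -3.9] grip 0.198 q7 0.01 q1 -0.76
98.64591335653509 0.11356113553433274
```

```bash
python3 -m creep '[{"fingers":0.4,"x":0,"y":0,"z":0,"twist":0},{"fingers":0.4,"x":0,"y":0,"z":0,"twist":0},{"fingers":0.4,"x":0,"y":0,"z":0,"twist":0},{"fingers":0.4,"x":-0.5,"y":0,"z":0,"twist":0},{"fingers":0.5,"x":-1.5,"y":0,"z":0,"twist":0},{"fingers":0.5,"x":-2.5,"y":0,"z":0,"twist":0},{"fingers":0.5,"x":-3,"y":-1,"z":0,"twist":0},{"fingers":0.5,"x":-3,"y":-2.5,"z":0,"twist":0},{"fingers":0.5,"x":-3,"y":-2.5,"z":0,"twist":0},{"fingers":0.5,"x":-3,"y":-2.5,"z":0,"twist":0}]'
python3 -c "
from h import *
show();p,W,d=cloud('wrist','w23')
m=(W[...,2]>.085)&(np.hypot(W[...,0]-.54,W[...,1]-.123)<.02); print('knob',m.sum(),rect(W[m]));c=rect(W[m])[0];print(np.degrees(np.arctan2(c[1]-.0097,c[0]-.5565)))
p,W,d=cloud('top','t23')
b=(p[...,2].astype(int)>150)&(p[...,0]<120)
n,l,S,C=cv2.connectedComponentsWithStats(b.astype(np.uint8))
for w in (W,):
  for i in range(1,n):
    if S[i,4]>40: print(C[i],S[i,4],rect(W[l==i]),np.median(W[l==i],0))
p,W,d=cloud('scene','s23')
b=(p[...,2].astype(int)>150)&(p[...,0]<120)
n,l,S,C=cv2.connectedComponentsWithStats(b.astype(np.uint8))
for i in range(1,n):
    if S[i,4]>40: print(C[i],S[i,4],rect(W[l==i]),np.median(W[l==i],0))
to(.44,.36,.2,-47)
"
```

```text
time: 34.57
position: [0.5487, 0.0151, 0.1908]
tool_rot: [-0.114, 1.568, 0.11]
ft_force: [0.2, -1.0, 0.5]
grip_width: 0.496
t34.57 tcp [0.5487 0.0151 0.1908] xax [ 0.    -0.003 -1.   ] jawyaw 8.1 F [ 0.2 -1.   0.5] grip 0.496 q7 0.14 q1 -0.67
knob 514 (array([0.54010431, 0.12298837]), 17.318965911865234, 17.01190948486328, 2.6566898822784424)
98.23497018051283
[628.84199134 216.82683983] 462 (array([ 0.59182672, -0.65968231]), 63.26544952392578, 42.96886444091797, -66.10380363464355) [nan nan nan]
[622.82795699 243.06317204] 744 (array([ 0.54378656, -0.6895871 ]), 94.47101593017578, 56.41633605957031, -75.16457748413086) [nan nan nan]
[637.47916667 257.10416667] 48 (array([ 0.49442496, -0.66064124]), 29.478527069091797, 10.514104843139648, -8.74267578125) [ 0.49697658 -0.66087604  0.11305053]
[406.92857143 167.06043956] 182 (array([0.45057523, 0.37185172]), 48.12356948852539, 25.915863037109375, 45.134483337402344) [nan nan nan]
x -0.25 y 8.73 z -1.39 twist 11.14  (dist 354 mm, offset -86)
```

View pics/w23.png

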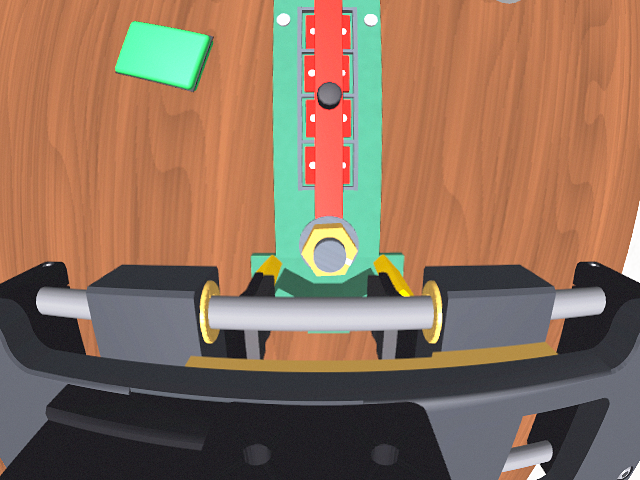

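```bash
python3 -m creep '[{"fingers":0.5,"x":-0.25,"y":8.9,"z":-1.2,"twist":11.1},{"fingers":0.5,"x":-0.25,"y":8.9,"z":-1.2,"twist":11.1},{"fingers":0.5,"x":-0.25,"y":8.9,"z":-1.2,"twist":11.1},{"fingers":0.5,"x":-0.25,"y":8.9,"z":-1.2,"twist":11.1},{"fingers":0.5,"x":-0.25,"y":8.9,"z":-1.2,"twist":11.1},{"fingers":0.5,"x":-0.25,"y":8.9,"z":-1.2,"twist":11.1},{"fingers":0.5,"x":-0.25,"y":8.9,"z":-1.2,"twist":11.1},{"fingers":0.5,"x":-0.25,"y":8.9,"z":-1.2,"twist":11.1},{"fingers":0.5,"x":-0.25,"y":8.9,"z":-1.2,"twist":11.1},{"fingers":0.5,"x":-0.25,"y":8.9,"z":-1.2,"twist":11.1},{"fingers":0.5,"x":-0.25,"y":8.9,"z":-1.2,"twist":11.1},{"fingers":0.5,"x":-0.25,"y":8.9,"z":-1.2,"twist":11.1},{"fingers":0.5,"x":-0.25,"y":8.9,"z":-1.2,"twist":11.1},{"fingers":0.5,"x":-0.25,"y":8.9,"z":-1.2,"twist":11.1},{"fingers":0.5,"x":-0.25,"y":8.9,"z":-1.2,"twist":11.1},{"fingers":0.5,"x":-0.25,"y":8.9,"z":-1.2,"twist":11.1}]'
python3 -c "
from h import *
show();p,W,d=cloud('wrist','w24')
"
```

```text
time: 36.05
position: [0.4479, 0.3658, 0.2005]
tool_rot: [0.64, 1.474, -0.64]
ft_force: [0.1, -0.1, -0.2]
grip_width: 0.502
t36.05 tcp [0.4479 0.3658 0.2005] xax [ 0.  0. -1.] jawyaw -46.9 F [ 0.1 -0.1 -0.2] grip 0.502 q7 -1.48 q1 -1.11
```

View pics/w24.png

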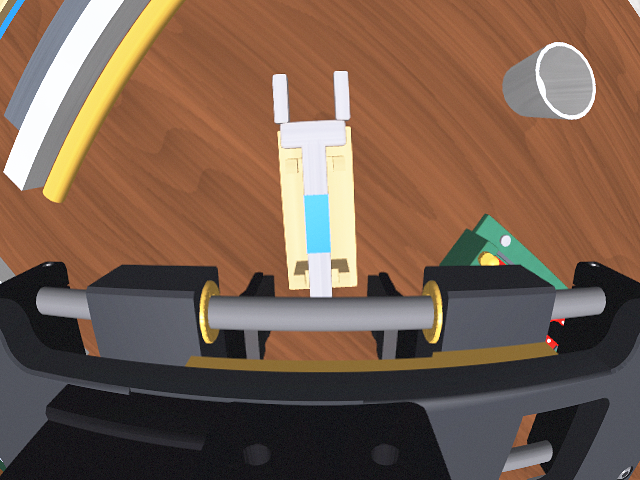

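```bash
cat > wr.py <<'E'
from h import *
p,W,d=cloud('wrist'); s,P,R=st()
pi=p.astype(int)
b=(pi[...,2]>150)&(pi[...,2]-pi[...,0]>60)&(W[...,2]>.045)&(W[...,2]<.2)&(np.hypot(W[...,0]-P[0],W[...,1]-P[1])<.2)
print("blue",b.sum(),rect(W[b]),np.median(W[b],0)); c=rect(W[b])[0]
h=(W[...,2]>.050)&(W[...,2]<.062)&(np.hypot(W[...,0]-c[0],W[...,1]-c[1])<.14)
q=W[h]; 
a=np.radians(43)
for i in range(4):
    u=np.array([np.cos(a),np.sin(a)]);v=np.array([-u[1],u[0]])
    t=(q[:,:2]-c)@u; n=(q[:,:2]-c)@v; k=(abs(n)<.014)&(t<.06)&(t>-.03)
    bins=np.arange(-.03,.06,.005); mid=[];tt=[]
    for lo in bins:
        kk=k&(t>=lo)&(t<lo+.005)
        if kk.sum()>8: mid.append((n[kk].min()+n[kk].max())/2); tt.append(lo)
    f=np.polyfit(tt,mid,1); a+=np.arctan(f[0]); 
u=np.array([np.cos(a),np.sin(a)]);v=np.array([-u[1],u[0]])
t=(q[:,:2]-c)@u; n=(q[:,:2]-c)@v
print("yaw",np.degrees(a),"lat off",f[1],"z",np.median(q[:,2]), "t range",t.min(),t.max())
k=(t>.1)&(abs(n)<.04); print("prong n",n[k].min(),n[k].max())
print("origin est (blue)",c+v*f[1],"from tip",c+v*f[1]+u*(t[k].max()-.128))
E
python3 wr.py
python3 -c "
from h import *
p,W,d=cloud('scene')
h=(W[...,2]>.044)&(W[...,2]<.06)&(np.hypot(W[...,0]-.49,W[...,1]-.41)<.16)
print(rect(W[h]))
"
```

```text
blue 1389 (array([0.45013861, 0.37329276]), 50.57493591308594, 20.13384437561035, 45.74443054199219) [0.45062656 0.37373886 0.05550429]
yaw 45.75089711273645 lat off 6.941599103051134e-05 z 0.055108534936104125 t range -0.06531501964585505 0.12820164922404378
prong n -0.030883649382220612 0.03155292420020129
origin est (blue) [0.45008889 0.37334119] from tip [0.45022959 0.37348564]
(array([0.4654978, 0.3890321]), 209.6381378173828, 68.70977783203125, 45.248104095458984)
```

```bash
python3 -c "
from h import *
to(.4543,.3777,.08,-44.25)"
```

```text
x 3.01 y 0.31 z -0.09 twist -0.52  (dist 121 mm, offset -84)
```

```bash
python3 -m creep '[{"fingers":0.5,"x":1,"y":0.3,"z":-0.09,"twist":-0.5},{"fingers":0.5,"x":2,"y":0.3,"z":-0.09,"twist":-0.5},{"fingers":0.5,"x":2.8,"y":0.3,"z":-0.09,"twist":-0.5},{"fingers":0.5,"x":3,"y":0.3,"z":-0.09,"twist":-0.5},{"fingers":0.5,"x":3,"y":0.3,"z":-0.09,"twist":-0.5},{"fingers":0.5,"x":3,"y":0.3,"z":-0.09,"twist":-0.5},{"fingers":0.5,"x":3,"y":0.3,"z":-0.09,"twist":-0.5}]'
python3 -c "
from h import *
show();to(.4543,.3777,.029,-44.25)"; python3 wr.py
```

```text
time: 36.78
position: [0.4553, 0.3789, 0.083]
tool_rot: [0.608, 1.483, -0.601]
ft_force: [1.0, 0.6, 0.1]
grip_width: 0.499
t36.78 tcp [0.4553 0.3789 0.083 ] xax [ 0.003  0.003 -1.   ] jawyaw -44.3 F [1.  0.6 0.1] grip 0.499 q7 -1.40 q1 -1.09
x 1.35 y -0.05 z 0.00 twist -0.01  (dist 54 mm, offset -84)
blue 1959 (array([0.45600839, 0.37952097]), 67.65478515625, 20.444805145263672, 45.8631706237793) [0.45865599 0.38239335 0.05553606]
yaw 45.68889209125008 lat off 0.0001835666989724707 z 0.05509789747211005 t range -0.05473140848253452 0.12001765102434114
prong n -0.03090031595951811 0.031897670218993056
origin est (blue) [0.45587704 0.3796492 ] from tip [0.45030094 0.37393737]
```

```bash
python3 -m creep '[{"fingers":0.5,"x":0.6,"y":-0.03,"z":0,"twist":0},{"fingers":0.5,"x":1.2,"y":-0.03,"z":0,"twist":0},{"fingers":0.5,"x":1.37,"y":-0.03,"z":0,"twist":0},{"fingers":0.5,"x":1.37,"y":-0.03,"z":0,"twist":0},{"fingers":0.5,"x":1.37,"y":-0.03,"z":0,"twist":0},{"fingers":0,"x":1.37,"y":-0.03,"z":0,"twist":0},{"fingers":0,"x":1.37,"y":-0.03,"z":0,"twist":0},{"fingers":0,"x":1.37,"y":-0.03,"z":0,"twist":0},{"fingers":0,"x":1.37,"y":-0.03,"z":0,"twist":0},{"fingers":0,"x":1.37,"y":-0.03,"z":0,"twist":0},{"fingers":0,"x":1.37,"y":-0.03,"z":0,"twist":0}]' 58
python3 -c "
from h import *
show()"
```

```text
time: 37.75
position: [0.4536, 0.3769, 0.0262]
tool_rot: [0.605, 1.484, -0.604]
ft_force: [0.3, -0.3, 3.1]
grip_width: 0.219
t37.75 tcp [0.4536 0.3769 0.0262] xax [ 0.001  0.001 -1.   ] jawyaw -44.3 F [ 0.3 -0.3  3.1] grip 0.219 q7 -1.37 q1 -1.07
```

```bash
python3 -m creep '[{"fingers":0,"x":-0.3,"y":0,"z":0,"twist":0},{"fingers":0,"x":-0.7,"y":0,"z":0,"twist":0},{"fingers":0,"x":-1.2,"y":0,"z":0,"twist":0},{"fingers":0,"x":-1.8,"y":0,"z":0,"twist":0},{"fingers":0,"x":-2.5,"y":0,"z":0,"twist":0},{"fingers":0,"x":-3.2,"y":0,"z":0,"twist":0},{"fingers":0,"x":-4,"y":0,"z":0,"twist":0},{"fingers":0,"x":-4.2,"y":0,"z":0,"twist":0},{"fingers":0,"x":-4.2,"y":0,"z":0,"twist":0},{"fingers":0,"x":-4.2,"y":0,"z":0,"twist":0}]' 58
cat > wh.py <<'E'
from h import *
import sys
def wheld(save=None):
    p,W,d=cloud('wrist',save); s,P,R=st(); T=(W-P)@R
    hsv=cv2.cvtColor(p,cv2.COLOR_RGB2HSV)
    m=(T[...,0]>-.045)&(T[...,0]<-.005)&(abs(T[...,2])<.04)&(T[...,1]>.03)&(T[...,1]<.16)&(hsv[...,1]<60)
    q=T[m]
    hn=q[(q[:,1]<.06)&(abs(q[:,2])<.02)]; pr=q[(q[:,1]>.085)]
    a=pr[pr[:,2]<0]; b=pr[pr[:,2]>0]
    print("n",len(q),"tip y",np.percentile(q[:,1],99.7).round(4),"handle x",np.median(hn[:,0]).round(4),"z mid",((np.percentile(hn[:,2],1)+np.percentile(hn[:,2],99))/2).round(4),
     "prong x",np.median(a[:,0]).round(4),np.median(b[:,0]).round(4),"inner z",np.percentile(a[:,2],97).round(4),np.percentile(b[:,2],3).round(4),"outer",np.percentile(pr[:,2],[1,99]).round(4))
wheld(sys.argv[1] if len(sys.argv)>1 else None)
E
python3 wh.py w25; python3 -c "
from h import *
show()"
```

```text
time: 38.58
position: [0.4522, 0.3766, 0.1927]
tool_rot: [0.604, 1.486, -0.605]
ft_force: [0.2, -0.3, -2.7]
grip_width: 0.221
n 20520 tip y 0.1228 handle x -0.0298 z mid -0.0012 prong x -0.0294 -0.0293 inner z -0.0205 0.0179 outer [-0.0319  0.0293]
t38.63 tcp [0.4516 0.3762 0.1915] xax [-0.003 -0.002 -1.   ] jawyaw -44.3 F [ 0.1  0.8 -2.5] grip 0.222 q7 -1.44 q1 -1.11
```

View pics/w25.png

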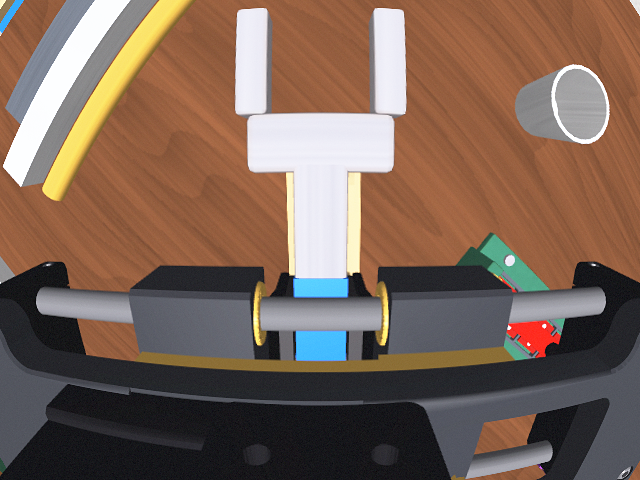

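```bash
cat > nutpose.py <<'E'
from h import *
import sys
# args: phi(deg cw), z ; prints move
A=np.array([.5565,.0097]); JY=98.3; r=.103; lat=-.0013
def tcp(phi):
    psi=np.radians(JY-phi); a=psi-np.pi/2
    return A-r*np.array([np.cos(psi),np.sin(psi)])-lat*np.array([np.cos(a),np.sin(a)]),np.degrees(a)
if __name__=="__main__":
    t,a=tcp(float(sys.argv[1])); show(); print(t,a); to(*t,float(sys.argv[2]),a)
E
python3 nutpose.py -33 .17
```

```text
t38.63 tcp [0.4516 0.3762 0.1915] xax [-0.003 -0.002 -1.   ] jawyaw -44.3 F [ 0.1  0.8 -2.5] grip 0.222 q7 -1.44 q1 -1.11
[ 0.62545682 -0.0668222 ] 41.300000000000026
x 0.55 y -4.89 z 10.84 twist -17.12  (dist 476 mm, offset 47)
```

```bash
python3 -m creep '[{"fingers":0,"x":0,"y":-0.1,"z":0.2,"twist":-0.4},{"fingers":0,"x":0,"y":-0.3,"z":0.6,"twist":-1},{"fingers":0,"x":0,"y":-0.6,"z":1.2,"twist":-2},{"fingers":0,"x":0,"y":-0.9,"z":1.9,"twist":-3},{"fingers":0,"x":0,"y":-1.2,"z":2.6,"twist":-4},{"fingers":0,"x":0,"y":-1.55,"z":3.4,"twist":-5.2},{"fingers":0,"x":0,"y":-1.9,"z":4.2,"twist":-6.4},{"fingers":0,"x":0,"y":-2.2,"z":5,"twist":-7.6},{"fingers":0,"x":0,"y":-2.6,"z":5.8,"twist":-8.8},{"fingers":0,"x":0,"y":-3,"z":6.6,"twist":-10},{"fingers":0,"x":0,"y":-3.35,"z":7.4,"twist":-11.2},{"fingers":0,"x":0,"y":-3.7,"z":8.2,"twist":-12.4},{"fingers":0,"x":0,"y":-4.1,"z":9,"twist":-13.6},{"fingers":0,"x":0,"y":-4.4,"z":9.7,"twist":-14.8},{"fingers":0,"x":0.2,"y":-4.7,"z":10.3,"twist":-16},{"fingers":0,"x":0.5,"y":-4.85,"z":10.7,"twist":-16.8},{"fingers":0,"x":0.55,"y":-4.9,"z":10.84,"twist":-17.1},{"fingers":0,"x":0.55,"y":-4.9,"z":10.84,"twist":-17.1},{"fingers":0,"x":0.55,"y":-4.9,"z":10.84,"twist":-17.1},{"fingers":0,"x":0.55,"y":-4.9,"z":10.84,"twist":-17.1}]' 58
python3 nutpose.py -33 .12; python3 wh.py w26
```

```text
time: 40.3
position: [0.6257, -0.0648, 0.1704]
tool_rot: [-0.562, 1.498, 0.564]
ft_force: [0.5, 1.0, -2.9]
grip_width: 0.22
t40.30 tcp [ 0.6257 -0.0648  0.1704] xax [-0.002  0.001 -1.   ] jawyaw 41.2 F [ 0.5  1.  -2.9] grip 0.220 q7 0.92 q1 -0.40
[ 0.62545682 -0.0668222 ] 41.300000000000026
x 1.26 y -0.04 z -0.04 twist -0.01  (dist 50 mm, offset 47)
n 20372 tip y 0.1218 handle x -0.0281 z mid 0.0011 prong x -0.0275 -0.0274 inner z -0.018 0.0203 outer [-0.0295  0.0317]
```

View pics/w26.png

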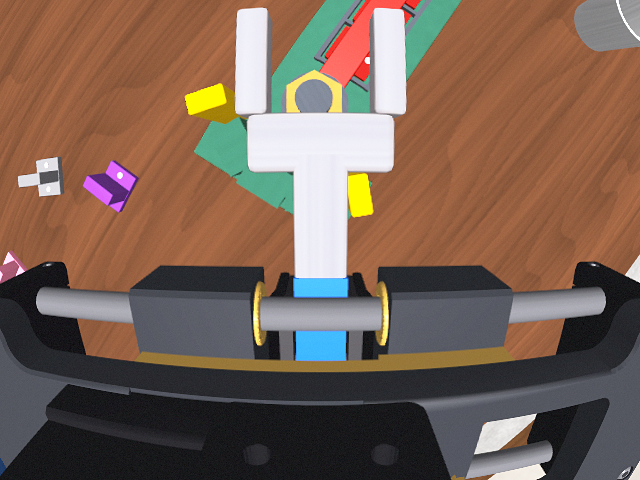

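```bash
cat > rel.py <<'E'
from h import *
import sys
def rel(save=None):
    p,W,d=cloud('wrist',save); s,P,R=st(); T=(W-P)@R
    hsv=cv2.cvtColor(p,cv2.COLOR_RGB2HSV)
    m=(T[...,0]>-.045)&(T[...,0]<-.005)&(abs(T[...,2])<.04)&(T[...,1]>.03)&(T[...,1]<.16)&(hsv[...,1]<60)&(W[...,2]>.07)
    q=T[m]; pr=q[q[:,1]>.085]
    tip=np.percentile(q[:,1],99.7); zi=(np.percentile(pr[:,2],1)+np.percentile(pr[:,2],99))/2
    J=np.array([tip-.020,zi])
    # hex: yellow brass
    y=(hsv[...,0]>15)&(hsv[...,0]<35)&(hsv[...,1]>80)&(abs(W[...,2]-.087)<.006)&(np.hypot(W[...,0]-.5565,W[...,1]-.0097)<.03)
    yt=T[y]
    sd=(hsv[...,1]<90)&(abs(W[...,2]-.099)<.0045)&(np.hypot(W[...,0]-.5565,W[...,1]-.0097)<.02)
    S=T[sd]
    print("jaw y,z",J.round(4),"hex n",y.sum(),"stud n",sd.sum())
    if sd.sum()>30:
        c=((S.min(0)+S.max(0))/2)[1:]; print("stud y,z",c.round(4),"extent",np.ptp(S,0).round(3)," move(y,z) units",((c-J)/.04).round(3), "wrench bottom z",(P[2]+.0137).round(4))
    if y.sum()>50:
        c2=((yt.min(0)+yt.max(0))/2)[1:]; print("hex c",c2.round(4),np.ptp(yt,0).round(3))
if __name__=="__main__": rel(sys.argv[1] if len(sys.argv)>1 else None); show()
E
python3 rel.py
```

```text
jaw y,z [0.102  0.0013] hex n 849 stud n 1053
stud y,z [ 0.1028 -0.0035] extent [0.005 0.022 0.023]  move(y,z) units [ 0.021 -0.121] wrench bottom z 0.1851
hex c [ 0.1079 -0.0035] [0.009 0.029 0.036]
t40.40 tcp [ 0.6262 -0.0646  0.1714] xax [-0.     0.001 -1.   ] jawyaw 41.3 F [-0.2 -0.8 -2.3] grip 0.222 q7 0.93 q1 -0.40
```

```bash
python3 -m creep '[{"fingers":0,"x":0.5,"y":0,"z":-0.11,"twist":0},{"fingers":0,"x":1,"y":0,"z":-0.11,"twist":0},{"fingers":0,"x":1.5,"y":0,"z":-0.11,"twist":0},{"fingers":0,"x":1.8,"y":0,"z":-0.11,"twist":0},{"fingers":0,"x":1.9,"y":0,"z":-0.11,"twist":0},{"fingers":0,"x":1.9,"y":0,"z":-0.11,"twist":0},{"fingers":0,"x":1.9,"y":0,"z":-0.11,"twist":0},{"fingers":0,"x":1.9,"y":0,"z":-0.11,"twist":0}]' 58
python3 rel.py w27;python3 nutpose.py -33 .06
```

```text
time: 41.07
position: [0.6241, -0.069, 0.097]
tool_rot: [-0.563, 1.494, 0.562]
ft_force: [0.6, -0.5, -2.2]
grip_width: 0.223
jaw y,z [0.1019 0.0014] hex n 2412 stud n 2344
stud y,z [0.1039 0.0012] extent [0.006 0.024 0.024]  move(y,z) units [ 0.049 -0.006] wrench bottom z 0.1107
hex c [0.1051 0.001 ] [0.012 0.039 0.036]
t41.12 tcp [ 0.624  -0.0691  0.097 ] xax [ 0.003  0.    -1.   ] jawyaw 41.2 F [-0.8  0.8 -3. ] grip 0.221 q7 0.96 q1 -0.38
t41.12 tcp [ 0.624  -0.0691  0.097 ] xax [ 0.003  0.    -1.   ] jawyaw 41.2 F [-0.8  0.8 -3. ] grip 0.221 q7 0.96 q1 -0.38
[ 0.62545682 -0.0668222 ] 41.300000000000026
x 0.92 y 0.02 z 0.06 twist -0.02  (dist 37 mm, offset 47)
```

View pics/w27.png

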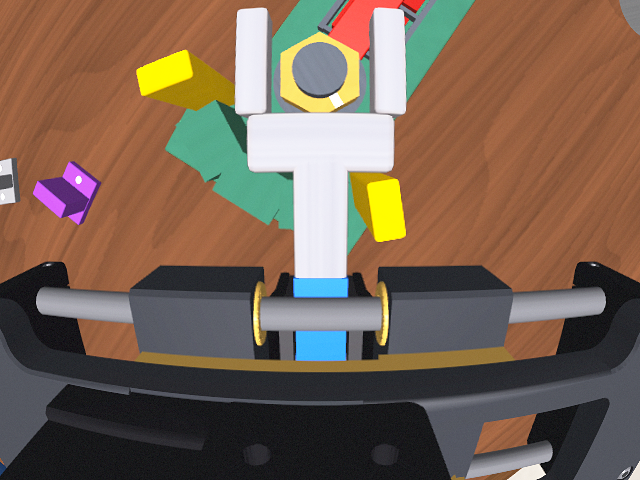

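```bash
python3 -m creep '[{"fingers":0,"x":0.25,"y":0,"z":0,"twist":0},{"fingers":0,"x":0.4,"y":0,"z":0,"twist":0},{"fingers":0,"x":0.55,"y":0,"z":0,"twist":0},{"fingers":0,"x":0.7,"y":0,"z":0,"twist":0},{"fingers":0,"x":0.85,"y":0,"z":0,"twist":0},{"fingers":0,"x":0.98,"y":0,"z":0,"twist":0},{"fingers":0,"x":1.05,"y":0,"z":0,"twist":0},{"fingers":0,"x":1.05,"y":0,"z":0,"twist":0},{"fingers":0,"x":1.05,"y":0,"z":0,"twist":0}]' 58
python3 rel.py w28
```

```text
time: 41.87
position: [0.6231, -0.0691, 0.0536]
tool_rot: [-0.563, 1.496, 0.563]
ft_force: [0.2, 0.4, -2.4]
grip_width: 0.22
jaw y,z [0.1019 0.0012] hex n 4009 stud n 4238
stud y,z [0.1034 0.0017] extent [0.006 0.025 0.024]  move(y,z) units [0.038 0.012] wrench bottom z 0.0674
hex c [0.103 0.002] [0.011 0.041 0.037]
t41.92 tcp [ 0.6232 -0.0691  0.0537] xax [ 0.001 -0.    -1.   ] jawyaw 41.2 F [-0.4 -0.2 -1.8] grip 0.218 q7 0.98 q1 -0.36
```

View pics/w28.png

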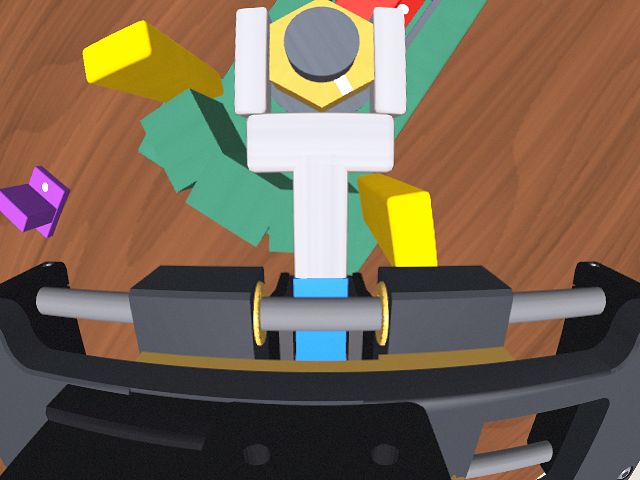

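```bash
cat > arc.py <<'E'
import sys,numpy as np
ay,az,tot,n=map(float,sys.argv[1:5])  # axis in tool frame (m), total cw deg, steps
for d in np.linspace(0,tot,int(n)+1)[1:]:
    t=np.radians(d);c,s=np.cos(t),np.sin(t);y,z=-ay,-az
    print("d%.1f y %.3f z %.3f tw %.2f"%(d,(y*c-z*s-y)/.04,(y*s+z*c-z)/.04,d/5))
E
python3 arc.py .1034 .0015 73 15
```

```text
d4.9 y 0.013 z -0.219 tw 0.97
d9.7 y 0.044 z -0.436 tw 1.95
d14.6 y 0.093 z -0.650 tw 2.92
d19.5 y 0.160 z -0.859 tw 3.89
d24.3 y 0.245 z -1.062 tw 4.87
d29.2 y 0.347 z -1.256 tw 5.84
d34.1 y 0.465 z -1.442 tw 6.81
d38.9 y 0.598 z -1.616 tw 7.79
d43.8 y 0.745 z -1.779 tw 8.76
d48.7 y 0.906 z -1.928 tw 9.73
d53.5 y 1.079 z -2.064 tw 10.71
d58.4 y 1.262 z -2.184 tw 11.68
d63.3 y 1.456 z -2.288 tw 12.65
d68.1 y 1.657 z -2.375 tw 13.63
d73.0 y 1.865 z -2.446 tw 14.60
```

```bash
python3 -m creep '[{"fingers":0,"x":0,"y":0.013,"z":-0.219,"twist":0.97},{"fingers":0,"x":0,"y":0.044,"z":-0.436,"twist":1.95},{"fingers":0,"x":0,"y":0.093,"z":-0.65,"twist":2.92},{"fingers":0,"x":0,"y":0.16,"z":-0.859,"twist":3.89},{"fingers":0,"x":0,"y":0.245,"z":-1.062,"twist":4.87},{"fingers":0,"x":0,"y":0.347,"z":-1.256,"twist":5.84},{"fingers":0,"x":0,"y":0.465,"z":-1.442,"twist":6.81},{"fingers":0,"x":0,"y":0.598,"z":-1.616,"twist":7.79},{"fingers":0,"x":0,"y":0.745,"z":-1.779,"twist":8.76},{"fingers":0,"x":0,"y":0.745,"z":-1.779,"twist":8.76},{"fingers":0,"x":0,"y":0.745,"z":-1.779,"twist":8.76},{"fingers":0,"x":0,"y":0.745,"z":-1.779,"twist":8.76}]' 58
python3 rel.py w29
```

```text
time: 42.92
position: [0.551, -0.0936, 0.054]
tool_rot: [0.034, 1.569, -0.034]
ft_force: [2.7, -0.1, -3.1]
grip_width: 0.217
jaw y,z [0.1024 0.0009] hex n 4029 stud n 4237
stud y,z [0.1034 0.0011] extent [0.006 0.024 0.024]  move(y,z) units [0.025 0.003] wrench bottom z 0.0676
hex c [0.1033 0.001 ] [0.01  0.041 0.039]
t42.97 tcp [ 0.5509 -0.0936  0.0539] xax [ 0.002 -0.    -1.   ] jawyaw -2.5 F [ 2.4 -0.4 -2.8] grip 0.217 q7 0.29 q1 -0.50
```

View pics/w29.png

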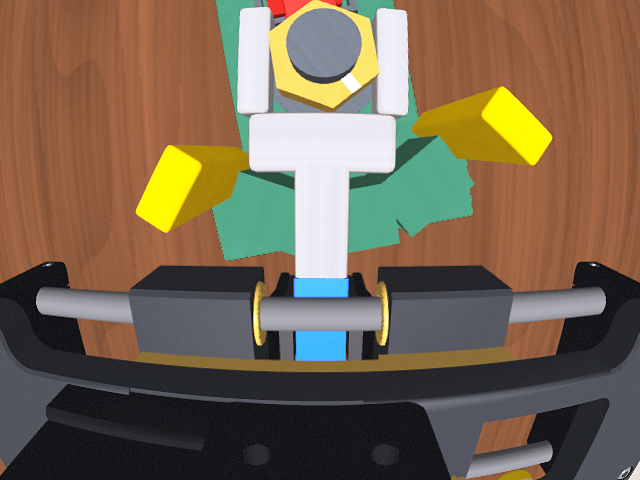

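```bash
python3 arc.py .1034 .0011 28 6
```

```text
d4.7 y 0.011 z -0.210 tw 0.93
d9.3 y 0.039 z -0.419 tw 1.87
d14.0 y 0.083 z -0.625 tw 2.80
d18.7 y 0.145 z -0.826 tw 3.73
d23.3 y 0.222 z -1.022 tw 4.67
d28.0 y 0.315 z -1.210 tw 5.60
```

```bash
python3 -m creep '[{"fingers":0,"x":0,"y":0.011,"z":-0.21,"twist":0.93},{"fingers":0,"x":0,"y":0.039,"z":-0.419,"twist":1.87},{"fingers":0,"x":0,"y":0.083,"z":-0.625,"twist":2.8},{"fingers":0,"x":0,"y":0.145,"z":-0.826,"twist":3.73},{"fingers":0,"x":0,"y":0.222,"z":-1.022,"twist":4.67},{"fingers":0,"x":0,"y":0.315,"z":-1.21,"twist":5.6},{"fingers":0,"x":0,"y":0.315,"z":-1.21,"twist":5.6},{"fingers":0,"x":0,"y":0.315,"z":-1.21,"twist":5.6},{"fingers":0,"x":0,"y":0.315,"z":-1.21,"twist":5.6}]' 58
python3 rel.py w30
```

```text
time: 43.72
position: [0.5036, -0.0791, 0.0541]
tool_rot: [0.417, 1.528, -0.416]
ft_force: [5.4, -1.0, -3.1]
grip_width: 0.221
jaw y,z [0.1023 0.0004] hex n 3997 stud n 4205
stud y,z [0.1034 0.0005] extent [0.006 0.025 0.024]  move(y,z) units [0.026 0.003] wrench bottom z 0.0677
hex c [0.103  0.0006] [0.012 0.041 0.039]
t43.77 tcp [ 0.5036 -0.079   0.054 ] xax [ 0.003 -0.    -1.   ] jawyaw -30.5 F [ 4.6 -0.2 -1.8] grip 0.221 q7 -0.25 q1 -0.65
```

View pics/w30.png

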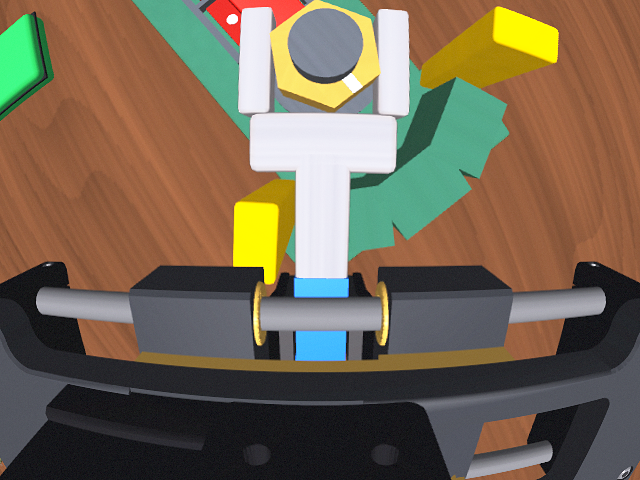

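```bash
python3 arc.py .1034 .0005 -6.5 1;  python3 arc.py .1034 .0005 -66.5 11
```

```text
d-6.5 y 0.015 z 0.293 tw -1.30
d-6.0 y 0.013 z 0.272 tw -1.21
d-12.1 y 0.055 z 0.542 tw -2.42
d-18.1 y 0.125 z 0.805 tw -3.63
d-24.2 y 0.222 z 1.060 tw -4.84
d-30.2 y 0.345 z 1.303 tw -6.05
d-36.3 y 0.494 z 1.532 tw -7.25
d-42.3 y 0.665 z 1.744 tw -8.46
d-48.4 y 0.858 z 1.936 tw -9.67
d-54.4 y 1.070 z 2.107 tw -10.88
d-60.5 y 1.299 z 2.255 tw -12.09
d-66.5 y 1.543 z 2.378 tw -13.30
```

```bash
python3 -m creep '[{"fingers":0,"x":0,"y":0.015,"z":0.293,"twist":-1.3},{"fingers":0,"x":0,"y":0.015,"z":0.293,"twist":-1.3},{"fingers":0,"x":-0.3,"y":0.015,"z":0.293,"twist":-1.3},{"fingers":0,"x":-0.65,"y":0.015,"z":0.293,"twist":-1.3},{"fingers":0,"x":-0.72,"y":0.015,"z":0.293,"twist":-1.3},{"fingers":0,"x":-0.72,"y":0.055,"z":0.542,"twist":-2.42},{"fingers":0,"x":-0.72,"y":0.125,"z":0.805,"twist":-3.63},{"fingers":0,"x":-0.72,"y":0.222,"z":1.06,"twist":-4.84},{"fingers":0,"x":-0.72,"y":0.345,"z":1.303,"twist":-6.05},{"fingers":0,"x":-0.72,"y":0.494,"z":1.532,"twist":-7.25},{"fingers":0,"x":-0.72,"y":0.665,"z":1.744,"twist":-8.46},{"fingers":0,"x":-0.72,"y":0.858,"z":1.936,"twist":-9.67},{"fingers":0,"x":-0.72,"y":1.07,"z":2.107,"twist":-10.88},{"fingers":0,"x":-0.72,"y":1.299,"z":2.255,"twist":-12.09},{"fingers":0,"x":-0.72,"y":1.543,"z":2.378,"twist":-13.3},{"fingers":0,"x":-0.72,"y":1.543,"z":2.378,"twist":-13.3},{"fingers":0,"x":-0.72,"y":1.543,"z":2.378,"twist":-13.3}]' 58
python3 rel.py w31
```

```text
time: 45.18
position: [0.6143, -0.0732, 0.0818]
tool_rot: [-0.489, 1.517, 0.491]
ft_force: [-0.3, 0.1, -3.3]
grip_width: 0.22
jaw y,z [0.1026 0.0026] hex n 2761 stud n 2982
stud y,z [0.1017 0.0026] extent [0.009 0.024 0.039]  move(y,z) units [-0.023 -0.001] wrench bottom z 0.0955
hex c [0.1034 0.0024] [0.011 0.037 0.037]
t45.23 tcp [ 0.614  -0.0739  0.0818] xax [-0.002  0.    -1.   ] jawyaw 35.8 F [-0.5  0.6 -2.4] grip 0.226 q7 0.89 q1 -0.41
```

View pics/w31.png

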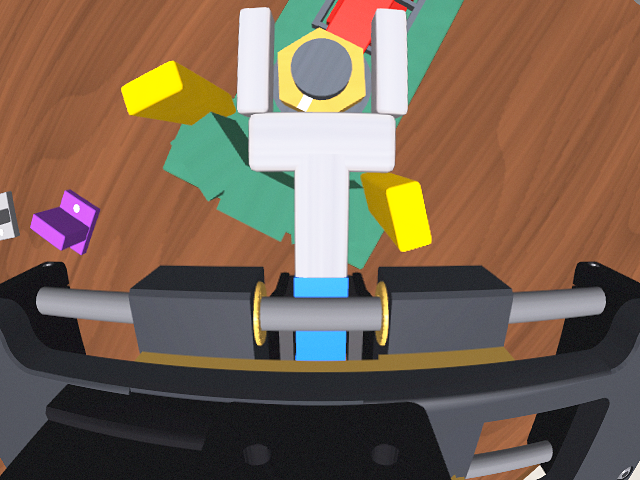

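```bash
python3 -m creep '[{"fingers":0,"x":0.15,"y":-0.02,"z":0,"twist":0},{"fingers":0,"x":0.3,"y":-0.02,"z":0,"twist":0},{"fingers":0,"x":0.45,"y":-0.02,"z":0,"twist":0},{"fingers":0,"x":0.6,"y":-0.02,"z":0,"twist":0},{"fingers":0,"x":0.69,"y":-0.02,"z":0,"twist":0},{"fingers":0,"x":0.69,"y":-0.02,"z":0,"twist":0},{"fingers":0,"x":0.69,"y":-0.02,"z":0,"twist":0}]' 58
python3 rel.py w32; python3 arc.py .1034 .0015 67 13
```

```text
time: 45.82
position: [0.6156, -0.0747, 0.0545]
tool_rot: [-0.491, 1.515, 0.491]
ft_force: [0.6, -0.3, -2.2]
grip_width: 0.221
jaw y,z [0.1024 0.0018] hex n 3979 stud n 4181
stud y,z [0.1033 0.0013] extent [0.006 0.025 0.024]  move(y,z) units [ 0.023 -0.012] wrench bottom z 0.0684
hex c [0.1029 0.0011] [0.011 0.041 0.037]
t45.87 tcp [ 0.6159 -0.0747  0.0547] xax [ 0.  0. -1.] jawyaw 35.9 F [-0.1 -0.5 -3. ] grip 0.222 q7 0.91 q1 -0.39
d5.2 y 0.014 z -0.232 tw 1.03
d10.3 y 0.048 z -0.462 tw 2.06
d15.5 y 0.104 z -0.688 tw 3.09
d20.6 y 0.179 z -0.908 tw 4.12
d25.8 y 0.273 z -1.120 tw 5.15
d30.9 y 0.387 z -1.323 tw 6.18
d36.1 y 0.518 z -1.515 tw 7.22
d41.2 y 0.666 z -1.694 tw 8.25
d46.4 y 0.829 z -1.860 tw 9.28
d51.5 y 1.007 z -2.010 tw 10.31
d56.7 y 1.197 z -2.143 tw 11.34
d61.8 y 1.398 z -2.259 tw 12.37
d67.0 y 1.609 z -2.357 tw 13.40
```

View pics/w32.png

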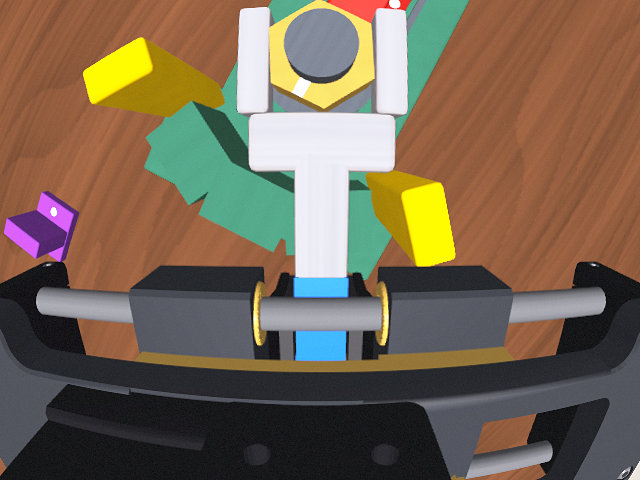

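```bash
python3 -m creep '[{"fingers":0,"x":0.02,"y":0.014,"z":-0.232,"twist":1.03},{"fingers":0,"x":0.02,"y":0.048,"z":-0.462,"twist":2.06},{"fingers":0,"x":0.02,"y":0.104,"z":-0.688,"twist":3.09},{"fingers":0,"x":0.02,"y":0.179,"z":-0.908,"twist":4.12},{"fingers":0,"x":0.02,"y":0.273,"z":-1.12,"twist":5.15},{"fingers":0,"x":0.02,"y":0.387,"z":-1.323,"twist":6.18},{"fingers":0,"x":0.02,"y":0.518,"z":-1.515,"twist":7.22},{"fingers":0,"x":0.02,"y":0.666,"z":-1.694,"twist":8.25},{"fingers":0,"x":0.02,"y":0.829,"z":-1.86,"twist":9.28},{"fingers":0,"x":0.02,"y":1.007,"z":-2.01,"twist":10.31},{"fingers":0,"x":0.02,"y":1.197,"z":-2.143,"twist":11.34},{"fingers":0,"x":0.02,"y":1.398,"z":-2.259,"twist":12.37},{"fingers":0,"x":0.02,"y":1.609,"z":-2.357,"twist":13.4},{"fingers":0,"x":0.02,"y":1.609,"z":-2.357,"twist":13.4},{"fingers":0,"x":0.02,"y":1.609,"z":-2.357,"twist":13.4},{"fingers":0,"x":0.02,"y":1.609,"z":-2.357,"twist":13.4}]' 58
python3 rel.py w33
```

```text
time: 47.2
position: [0.5024, -0.0786, 0.0544]
tool_rot: [0.424, 1.527, -0.424]
ft_force: [1.7, -2.7, -2.2]
grip_width: 0.218
jaw y,z [0.1023 0.0007] hex n 3978 stud n 4189
stud y,z [0.1035 0.0008] extent [0.006 0.024 0.024]  move(y,z) units [0.029 0.001] wrench bottom z 0.068
hex c [0.1033 0.0008] [0.012 0.041 0.039]
t47.25 tcp [ 0.5024 -0.0786  0.0543] xax [ 0.001 -0.    -1.   ] jawyaw -31.0 F [ 0.8 -1.7 -1.6] grip 0.221 q7 -0.25 q1 -0.68
```

View pics/w33.png

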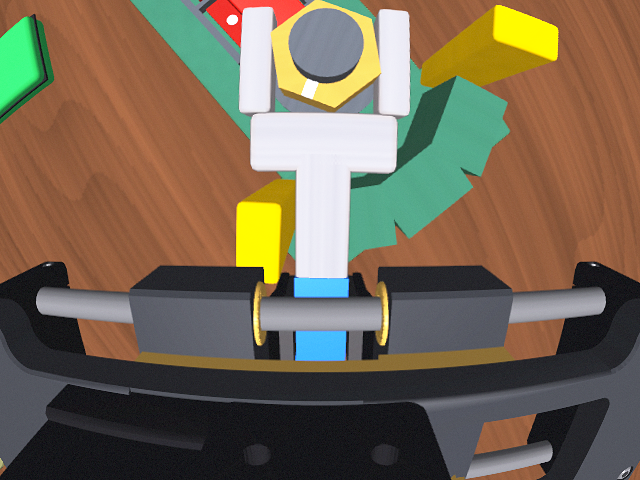

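Same regrip again (φ=39.3).

```bash
python3 -m creep '[{"fingers":0,"x":0,"y":0.015,"z":0.293,"twist":-1.3},{"fingers":0,"x":0,"y":0.015,"z":0.293,"twist":-1.3},{"fingers":0,"x":-0.3,"y":0.015,"z":0.293,"twist":-1.3},{"fingers":0,"x":-0.65,"y":0.015,"z":0.293,"twist":-1.3},{"fingers":0,"x":-0.72,"y":0.015,"z":0.293,"twist":-1.3},{"fingers":0,"x":-0.72,"y":0.055,"z":0.542,"twist":-2.42},{"fingers":0,"x":-0.72,"y":0.125,"z":0.805,"twist":-3.63},{"fingers":0,"x":-0.72,"y":0.222,"z":1.06,"twist":-4.84},{"fingers":0,"x":-0.72,"y":0.345,"z":1.303,"twist":-6.05},{"fingers":0,"x":-0.72,"y":0.494,"z":1.532,"twist":-7.25},{"fingers":0,"x":-0.72,"y":0.665,"z":1.744,"twist":-8.46},{"fingers":0,"x":-0.72,"y":0.858,"z":1.936,"twist":-9.67},{"fingers":0,"x":-0.72,"y":1.07,"z":2.107,"twist":-10.88},{"fingers":0,"x":-0.72,"y":1.299,"z":2.255,"twist":-12.09},{"fingers":0,"x":-0.72,"y":1.543,"z":2.378,"twist":-13.3},{"fingers":0,"x":-0.72,"y":1.543,"z":2.378,"twist":-13.3},{"fingers":0,"x":-0.72,"y":1.543,"z":2.378,"twist":-13.3}]' 58
python3 rel.py w34
```

```text
time: 48.67
position: [0.6145, -0.0731, 0.0824]
tool_rot: [-0.482, 1.518, 0.484]
ft_force: [-1.1, -0.0, -2.0]
grip_width: 0.223
jaw y,z [0.1026 0.0027] hex n 2765 stud n 2935
stud y,z [ 0.1016 -0.002 ] extent [0.009 0.024 0.03 ]  move(y,z) units [-0.026 -0.118] wrench bottom z 0.0961
hex c [0.1033 0.0012] [0.012 0.037 0.037]
t48.72 tcp [ 0.6141 -0.0739  0.0824] xax [-0.002  0.    -1.   ] jawyaw 35.3 F [ 0.1 -0.4 -2.2] grip 0.222 q7 0.89 q1 -0.43
```

View pics/w34.png

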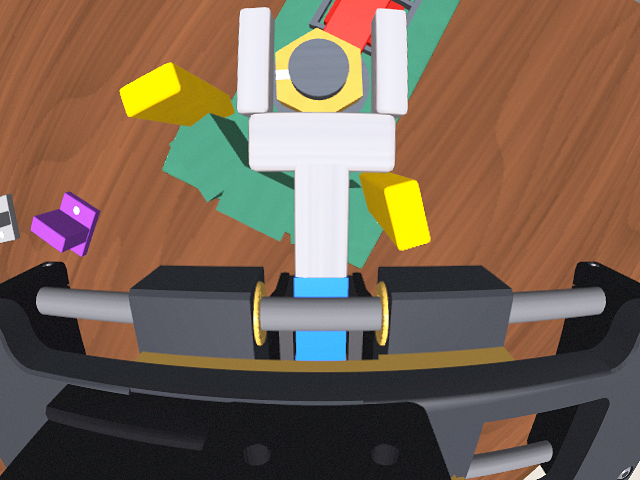

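```bash
python3 -m creep '[{"fingers":0,"x":0.15,"y":-0.02,"z":-0.03,"twist":0},{"fingers":0,"x":0.3,"y":-0.02,"z":-0.03,"twist":0},{"fingers":0,"x":0.45,"y":-0.02,"z":-0.03,"twist":0},{"fingers":0,"x":0.6,"y":-0.02,"z":-0.03,"twist":0},{"fingers":0,"x":0.71,"y":-0.02,"z":-0.03,"twist":0},{"fingers":0,"x":0.71,"y":-0.02,"z":-0.03,"twist":0},{"fingers":0,"x":0.71,"y":-0.02,"z":-0.03,"twist":0}]' 58
python3 rel.py w35; python3 arc.py .1034 .0013 67 13
```

```text
time: 49.3
position: [0.6143, -0.0755, 0.0541]
tool_rot: [-0.484, 1.517, 0.484]
ft_force: [-0.2, -0.4, -2.1]
grip_width: 0.222
jaw y,z [0.1022 0.0018] hex n 4042 stud n 4213
stud y,z [0.1033 0.0019] extent [0.006 0.025 0.024]  move(y,z) units [0.026 0.004] wrench bottom z 0.0679
hex c [0.1029 0.0019] [0.011 0.041 0.037]
t49.35 tcp [ 0.6145 -0.0754  0.0542] xax [-0.  0. -1.] jawyaw 35.4 F [-0.5 -1.  -2.4] grip 0.219 q7 0.92 q1 -0.41
d5.2 y 0.013 z -0.232 tw 1.03
d10.3 y 0.048 z -0.462 tw 2.06
d15.5 y 0.102 z -0.688 tw 3.09
d20.6 y 0.177 z -0.908 tw 4.12
d25.8 y 0.271 z -1.121 tw 5.15
d30.9 y 0.384 z -1.324 tw 6.18
d36.1 y 0.515 z -1.516 tw 7.22
d41.2 y 0.662 z -1.696 tw 8.25
d46.4 y 0.825 z -1.861 tw 9.28
d51.5 y 1.003 z -2.012 tw 10.31
d56.7 y 1.193 z -2.146 tw 11.34
d61.8 y 1.394 z -2.262 tw 12.37
d67.0 y 1.605 z -2.360 tw 13.40
```

View pics/w35.png

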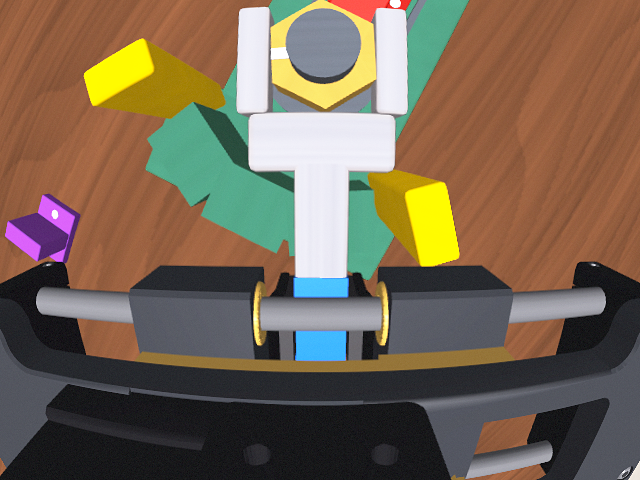

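```bash
python3 -m creep '[{"fingers":0,"x":0,"y":0.013,"z":-0.232,"twist":1.03},{"fingers":0,"x":0,"y":0.048,"z":-0.462,"twist":2.06},{"fingers":0,"x":0,"y":0.104,"z":-0.688,"twist":3.09},{"fingers":0,"x":0,"y":0.178,"z":-0.908,"twist":4.12},{"fingers":0,"x":0,"y":0.272,"z":-1.12,"twist":5.15},{"fingers":0,"x":0,"y":0.385,"z":-1.323,"twist":6.18},{"fingers":0,"x":0,"y":0.515,"z":-1.515,"twist":7.22},{"fingers":0,"x":0,"y":0.663,"z":-1.695,"twist":8.25},{"fingers":0,"x":0,"y":0.826,"z":-1.86,"twist":9.28},{"fingers":0,"x":0,"y":1.004,"z":-2.01,"twist":10.31},{"fingers":0,"x":0,"y":1.194,"z":-2.145,"twist":11.34},{"fingers":0,"x":0,"y":1.395,"z":-2.26,"twist":12.37},{"fingers":0,"x":0,"y":1.58,"z":-2.345,"twist":13.25},{"fingers":0,"x":0,"y":1.58,"z":-2.345,"twist":13.25},{"fingers":0,"x":0,"y":1.58,"z":-2.345,"twist":13.25},{"fingers":0,"x":0,"y":1.58,"z":-2.345,"twist":13.25}]' 58
python3 rel.py w36
```

```text
time: 50.68
position: [0.5027, -0.0786, 0.0549]
tool_rot: [0.421, 1.527, -0.42]
ft_force: [2.8, -0.6, -1.9]
grip_width: 0.218
jaw y,z [0.1025 0.0009] hex n 3983 stud n 4160
stud y,z [0.1033 0.001 ] extent [0.006 0.024 0.024]  move(y,z) units [0.021 0.003] wrench bottom z 0.0685
hex c [0.1034 0.0012] [0.012 0.041 0.038]
t50.73 tcp [ 0.5027 -0.0786  0.0548] xax [ 0.002 -0.    -1.   ] jawyaw -30.8 F [ 3.6 -1.2 -3.9] grip 0.224 q7 -0.23 q1 -0.72
```

View pics/w36.png

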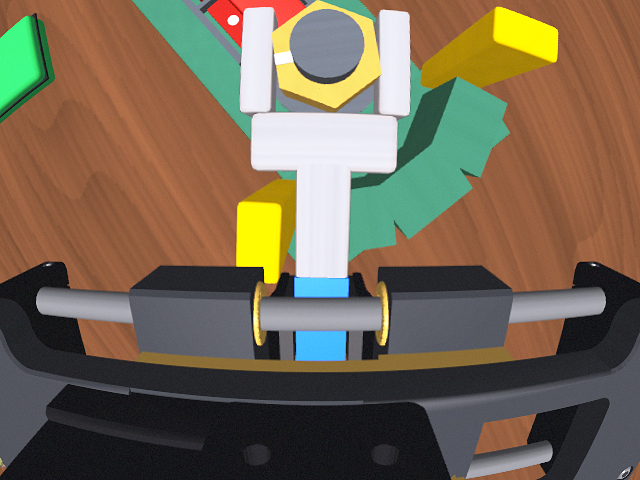

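```bash
python3 -m creep '[{"fingers":0,"x":0,"y":0.015,"z":0.293,"twist":-1.3},{"fingers":0,"x":0,"y":0.015,"z":0.293,"twist":-1.3},{"fingers":0,"x":-0.3,"y":0.015,"z":0.293,"twist":-1.3},{"fingers":0,"x":-0.65,"y":0.015,"z":0.293,"twist":-1.3},{"fingers":0,"x":-0.72,"y":0.015,"z":0.293,"twist":-1.3},{"fingers":0,"x":-0.72,"y":0.055,"z":0.542,"twist":-2.42},{"fingers":0,"x":-0.72,"y":0.125,"z":0.805,"twist":-3.63},{"fingers":0,"x":-0.72,"y":0.222,"z":1.06,"twist":-4.84},{"fingers":0,"x":-0.72,"y":0.345,"z":1.303,"twist":-6.05},{"fingers":0,"x":-0.72,"y":0.494,"z":1.532,"twist":-7.25},{"fingers":0,"x":-0.72,"y":0.665,"z":1.744,"twist":-8.46},{"fingers":0,"x":-0.72,"y":0.858,"z":1.936,"twist":-9.67},{"fingers":0,"x":-0.72,"y":1.07,"z":2.107,"twist":-10.88},{"fingers":0,"x":-0.72,"y":1.299,"z":2.255,"twist":-12.09},{"fingers":0,"x":-0.72,"y":1.53,"z":2.36,"twist":-13.3},{"fingers":0,"x":-0.72,"y":1.53,"z":2.36,"twist":-13.3},{"fingers":0,"x":-0.72,"y":1.53,"z":2.36,"twist":-13.3}]' 58
python3 rel.py w37
```

```text
time: 52.15
position: [0.6131, -0.0734, 0.0827]
tool_rot: [-0.485, 1.517, 0.487]
ft_force: [-0.8, -0.3, -2.7]
grip_width: 0.222
jaw y,z [0.1025 0.0029] hex n 2783 stud n 2940
stud y,z [0.1011 0.0028] extent [0.009 0.024 0.039]  move(y,z) units [-0.035 -0.001] wrench bottom z 0.0965
hex c [0.1032 0.003 ] [0.012 0.037 0.037]
t52.20 tcp [ 0.6128 -0.0741  0.0828] xax [-0.002  0.    -1.   ] jawyaw 35.5 F [ 0.   0.7 -3.4] grip 0.219 q7 0.91 q1 -0.45
```

View pics/w37.png

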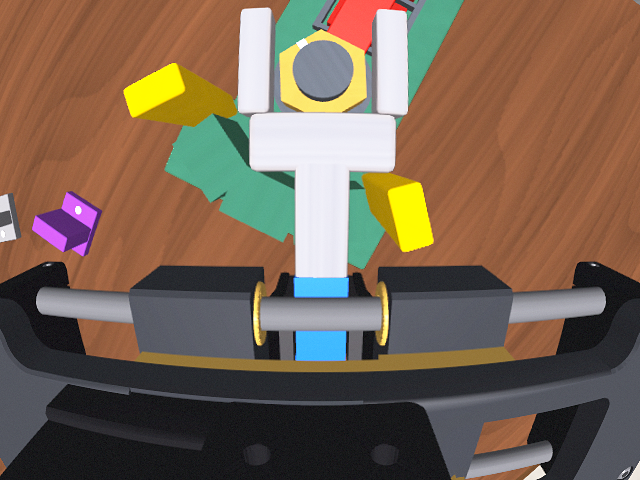

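```bash
python3 -m creep '[{"fingers":0,"x":0.15,"y":-0.03,"z":0,"twist":0},{"fingers":0,"x":0.3,"y":-0.03,"z":0,"twist":0},{"fingers":0,"x":0.45,"y":-0.03,"z":0,"twist":0},{"fingers":0,"x":0.6,"y":-0.03,"z":0,"twist":0},{"fingers":0,"x":0.72,"y":-0.03,"z":0,"twist":0},{"fingers":0,"x":0.72,"y":-0.03,"z":0,"twist":0},{"fingers":0,"x":0.72,"y":-0.03,"z":0,"twist":0}]' 58
python3 rel.py w38
```

```text
time: 52.78
position: [0.6143, -0.0752, 0.0541]
tool_rot: [-0.487, 1.516, 0.488]
ft_force: [-0.4, 1.1, -1.2]
grip_width: 0.22
jaw y,z [0.1022 0.002 ] hex n 4207 stud n 4220
stud y,z [0.1028 0.0022] extent [0.007 0.025 0.024]  move(y,z) units [0.015 0.004] wrench bottom z 0.0679
hex c [0.1025 0.0026] [0.012 0.041 0.038]
t52.83 tcp [ 0.6144 -0.0751  0.0542] xax [-0.  0. -1.] jawyaw 35.7 F [-0.9  0.2 -1.2] grip 0.223 q7 0.93 q1 -0.43
```

View pics/w38.png

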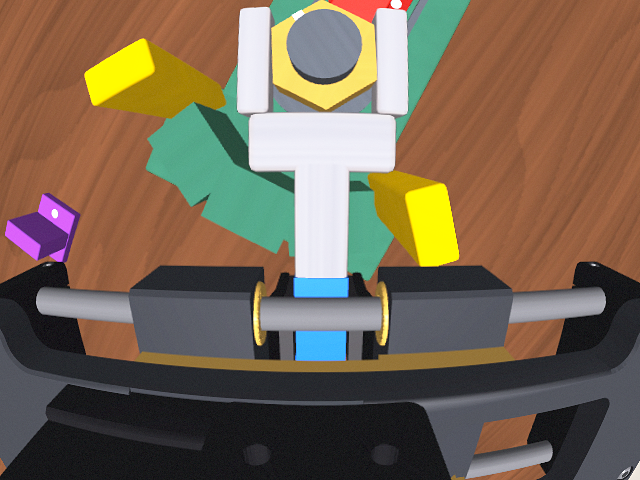

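Stroke to about 45°, then creep.

```bash
python3 -m creep '[{"fingers":0,"x":0,"y":0.013,"z":-0.232,"twist":1.03},{"fingers":0,"x":0,"y":0.048,"z":-0.462,"twist":2.06},{"fingers":0,"x":0,"y":0.104,"z":-0.688,"twist":3.09},{"fingers":0,"x":0,"y":0.178,"z":-0.908,"twist":4.12},{"fingers":0,"x":0,"y":0.272,"z":-1.12,"twist":5.15},{"fingers":0,"x":0,"y":0.385,"z":-1.323,"twist":6.18},{"fingers":0,"x":0,"y":0.515,"z":-1.515,"twist":7.22},{"fingers":0,"x":0,"y":0.663,"z":-1.695,"twist":8.25},{"fingers":0,"x":0,"y":0.73,"z":-1.765,"twist":8.7},{"fingers":0,"x":0,"y":0.73,"z":-1.765,"twist":8.7},{"fingers":0,"x":0,"y":0.73,"z":-1.765,"twist":8.7}]' 58
python3 rel.py w39;  python3 arc.py .1034 .001 12 6
```

```text
time: 53.75
position: [0.5411, -0.0924, 0.0548]
tool_rot: [0.107, 1.566, -0.106]
ft_force: [2.8, 0.3, -2.7]
grip_width: 0.221
jaw y,z [0.1026 0.0013] hex n 4123 stud n 4165
stud y,z [0.1032 0.0014] extent [0.006 0.024 0.024]  move(y,z) units [0.015 0.002] wrench bottom z 0.0684
hex c [0.1031 0.0014] [0.012 0.041 0.039]
t53.80 tcp [ 0.5411 -0.0924  0.0547] xax [ 0.002  0.    -1.   ] jawyaw -7.8 F [ 1.9  0.6 -2.3] grip 0.223 q7 0.23 q1 -0.60
d2.0 y 0.002 z -0.090 tw 0.40
d4.0 y 0.008 z -0.180 tw 0.80
d6.0 y 0.017 z -0.270 tw 1.20
d8.0 y 0.029 z -0.360 tw 1.60
d10.0 y 0.044 z -0.449 tw 2.00
d12.0 y 0.062 z -0.537 tw 2.40
```

```bash
python3 -m creep '[{"fingers":0,"x":0,"y":0.001,"z":-0.045,"twist":0.2},{"fingers":0,"x":0,"y":0.002,"z":-0.09,"twist":0.4},{"fingers":0,"x":0,"y":0.004,"z":-0.135,"twist":0.6},{"fingers":0,"x":0,"y":0.008,"z":-0.18,"twist":0.8},{"fingers":0,"x":0,"y":0.012,"z":-0.225,"twist":1},{"fingers":0,"x":0,"y":0.017,"z":-0.27,"twist":1.2},{"fingers":0,"x":0,"y":0.023,"z":-0.315,"twist":1.4},{"fingers":0,"x":0,"y":0.029,"z":-0.36,"twist":1.6},{"fingers":0,"x":0,"y":0.029,"z":-0.36,"twist":1.6},{"fingers":0,"x":0,"y":0.029,"z":-0.36,"twist":1.6},{"fingers":0,"x":0,"y":0.029,"z":-0.36,"twist":1.6}]' 58
python3 rel.py w40;  python3 -c "
from bench import telemetry
s=telemetry.get_state();print(s['torque'],s['ft_force'])"
```

```text
time: 54.72
position: [0.5271, -0.0891, 0.0547]
tool_rot: [0.218, 1.558, -0.217]
ft_force: [4.8, 1.5, -3.4]
grip_width: 0.22
jaw y,z [0.1026 0.0011] hex n 4133 stud n 4175
stud y,z [0.103  0.0012] extent [0.007 0.024 0.024]  move(y,z) units [0.009 0.003] wrench bottom z 0.0684
hex c [0.103 0.001] [0.01  0.041 0.039]
t54.77 tcp [ 0.5271 -0.0891  0.0547] xax [ 0.002  0.    -1.   ] jawyaw -15.9 F [ 5.1  0.7 -2.1] grip 0.222 q7 0.08 q1 -0.65
[ 0.03861296 -1.08081435 -0.16045024] [ 5.08080305  0.70494007 -2.13297904]
```

```bash
python3 -m creep '[{"fingers":0,"x":0,"y":0.001,"z":-0.045,"twist":0.2},{"fingers":0,"x":0,"y":0.002,"z":-0.09,"twist":0.4},{"fingers":0,"x":0,"y":0.004,"z":-0.135,"twist":0.6},{"fingers":0,"x":0,"y":0.008,"z":-0.18,"twist":0.8},{"fingers":0,"x":0,"y":0.008,"z":-0.18,"twist":0.8},{"fingers":0,"x":0,"y":0.008,"z":-0.18,"twist":0.8},{"fingers":0,"x":0,"y":0.008,"z":-0.18,"twist":0.8}]' 58
python3 rel.py w41;  python3 -c "
from bench import telemetry
s=telemetry.get_state();print(s['torque'],s['ft_force'])"
```

```text
time: 55.35
position: [0.5223, -0.0868, 0.0553]
tool_rot: [0.271, 1.547, -0.27]
ft_force: [9.5, 1.2, -4.2]
grip_width: 0.216
jaw y,z [ 0.1026 -0.0005] hex n 4094 stud n 4148
stud y,z [ 0.1025 -0.0003] extent [0.006 0.024 0.024]  move(y,z) units [-0.004  0.004] wrench bottom z 0.069
hex c [ 0.1025 -0.0003] [0.012 0.041 0.04 ]
t55.40 tcp [ 0.5223 -0.0868  0.0553] xax [ 0.006 -0.001 -1.   ] jawyaw -19.8 F [ 9.8  1.  -4.3] grip 0.221 q7 0.01 q1 -0.67
[-0.04088581 -1.88756494  0.31949608] [ 9.82209366  0.97816308 -4.3189616 ]
```

View pics/w41.png

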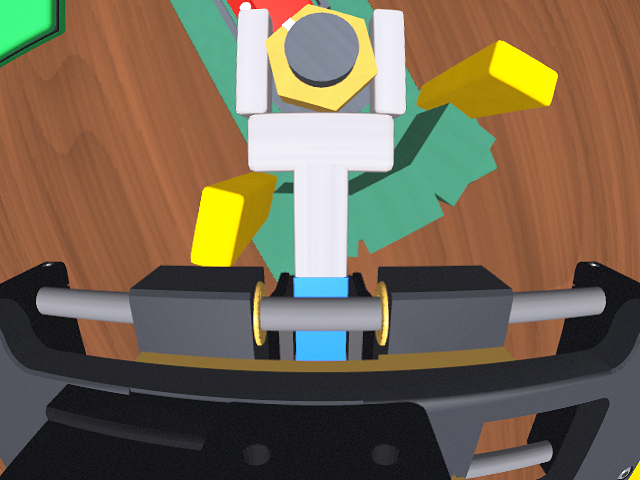

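```bash
cat > nut.py <<'E'
from h import *
import sys
def nutang(n='wrist',A=None):
    p,W,d=cloud(n); hsv=cv2.cvtColor(p,cv2.COLOR_RGB2HSV)
    r=np.hypot(W[...,0]-.5563,W[...,1]-.0097)
    sd=(hsv[...,1]<90)&(abs(W[...,2]-.099)<.004)&(r<.016)
    S=W[sd]; C=((S.min(0)+S.max(0))/2)[:2]
    r=np.hypot(W[...,0]-C[0],W[...,1]-C[1])
    y=(hsv[...,0]>15)&(hsv[...,0]<35)&(hsv[...,1]>60)&(abs(W[...,2]-.087)<.004)&(r<.023)&(r>.013)
    w=(hsv[...,1]<60)&(hsv[...,2]>180)&(abs(W[...,2]-.087)<.003)&(r<.0175)&(r>.0135)
    q=W[y][:,:2]-C; th=np.degrees(np.arctan2(q[:,1],q[:,0])); rr=np.hypot(q[:,0],q[:,1])
    # boundary radius per angle bin -> fit hex phase
    bs=np.arange(-180,180,4); B=[]
    for b in bs:
        k=(th>=b)&(th<b+4)
        if k.sum()>5: B.append((b+2,np.percentile(rr[k],98)))
    B=np.array(B)
    best=min(((np.std(B[:,1]*np.cos(np.radians((B[:,0]-ph+30)%60-30))),ph) for ph in np.arange(0,60,.5)))
    ws=W[w][:,:2]-C
    sa=np.degrees(np.arctan2(np.median(ws[:,1]),np.median(ws[:,0]))) if len(ws) else np.nan
    print(n,"C",C.round(4),"stripe yaw %.1f n%d -> nut %.1f"%(sa,len(ws),(8.3-sa)%360),"hex flat phase %.1f std %.4f -> nut mod60 %.1f"%(best[1],best[0],(8.3-best[1])%60))
nutang('wrist');
E
python3 nut.py; python3 -c "
from h import *
from nut import nutang
nutang('scene')" ; python3 -c "
from h import *
show()"
```

```text
wrist C [0.5564 0.0098] stripe yaw 115.3 n76 -> nut 253.0 hex flat phase 54.0 std 0.0002 -> nut mod60 14.3
wrist C [0.5564 0.0097] stripe yaw 114.9 n73 -> nut 253.4 hex flat phase 54.0 std 0.0002 -> nut mod60 14.3
t55.55 tcp [ 0.5223 -0.0868  0.0553] xax [ 0.006 -0.001 -1.   ] jawyaw -19.8 F [ 9.1 -0.3 -3.6] grip 0.225 q7 0.01 q1 -0.67Traceback (most recent call last):
  File "<string>", line 4, in <module>
    nutang('scene')
    ~~~~~~^^^^^^^^^
  File "nut.py", line 18, in nutang
    best=min(((np.std(B[:,1]*np.cos(np.radians((B[:,0]-ph+30)%60-30))),ph) for ph in np.arange(0,60,.5)))
  File "nut.py", line 18, in <genexpr>
    best=min(((np.std(B[:,1]*np.cos(np.radians((B[:,0]-ph+30)%60-30))),ph) for ph in np.arange(0,60,.5)))
                      ~^^^^^
IndexError: too many indices for array: array is 1-dimensional, but 2 were indexed
```

```bash
python3 -m creep '[{"fingers":0,"x":0,"y":0.001,"z":-0.045,"twist":0.2},{"fingers":0,"x":0,"y":0.002,"z":-0.09,"twist":0.4},{"fingers":0,"x":0,"y":0.002,"z":-0.09,"twist":0.4},{"fingers":0,"x":0,"y":0.002,"z":-0.09,"twist":0.4},{"fingers":0,"x":0,"y":0.002,"z":-0.09,"twist":0.4}]' 58
python3 nut.py; python3 rel.py w42
```

```text
time: 55.97
position: [0.5198, -0.0856, 0.0556]
tool_rot: [0.297, 1.542, -0.297]
ft_force: [10.5, 0.5, -3.8]
grip_width: 0.221
wrist C [0.5564 0.0096] stripe yaw 114.3 n67 -> nut 254.0 hex flat phase 53.5 std 0.0002 -> nut mod60 14.8
jaw y,z [ 0.1026 -0.0012] hex n 4075 stud n 4117
stud y,z [ 0.1022 -0.0011] extent [0.006 0.024 0.024]  move(y,z) units [-0.009  0.003] wrench bottom z 0.0693
hex c [ 0.1021 -0.0013] [0.012 0.04  0.04 ]
t56.07 tcp [ 0.5198 -0.0856  0.0556] xax [ 0.008 -0.001 -1.   ] jawyaw -21.7 F [11.7  0.3 -4.6] grip 0.225 q7 -0.03 q1 -0.69
```

```bash
python3 arc.py .1024 -.001 -13 3
```

```text
d-4.3 y 0.009 z 0.193 tw -0.87
d-8.7 y 0.033 z 0.385 tw -1.73
d-13.0 y 0.071 z 0.575 tw -2.60
```

```bash
python3 -m creep '[{"fingers":0,"x":0,"y":0.009,"z":0.193,"twist":-0.87},{"fingers":0,"x":0,"y":0.033,"z":0.385,"twist":-1.73},{"fingers":0,"x":0,"y":0.06,"z":0.54,"twist":-2.4},{"fingers":0,"x":0,"y":0.06,"z":0.54,"twist":-2.4},{"fingers":0,"x":0,"y":0.06,"z":0.54,"twist":-2.4}]' 58
python3 nut.py; python3 rel.py w43; python3 wh.py
```

```text
time: 56.48
position: [0.5374, -0.0907, 0.0544]
tool_rot: [0.137, 1.566, -0.135]
ft_force: [4.2, 3.3, -2.2]
grip_width: 0.22
wrist C [0.5564 0.0096] stripe yaw 123.8 n75 -> nut 244.5 hex flat phase 3.0 std 0.0002 -> nut mod60 5.3
jaw y,z [0.1026 0.0014] hex n 4124 stud n 4199
stud y,z [0.1021 0.0015] extent [0.006 0.024 0.024]  move(y,z) units [-0.012  0.002] wrench bottom z 0.0682
hex c [0.1023 0.0015] [0.012 0.041 0.039]
t56.58 tcp [ 0.5374 -0.0907  0.0545] xax [ 0.001  0.001 -1.   ] jawyaw -10.0 F [ 5.7  2.5 -1.6] grip 0.219 q7 0.19 q1 -0.61
n 25314 tip y 0.1225 handle x -0.0283 z mid -0.0001 prong x -0.028 -0.0282 inner z -0.0009 0.0006 outer [-0.0289  0.0319]
```

View pics/w43.png

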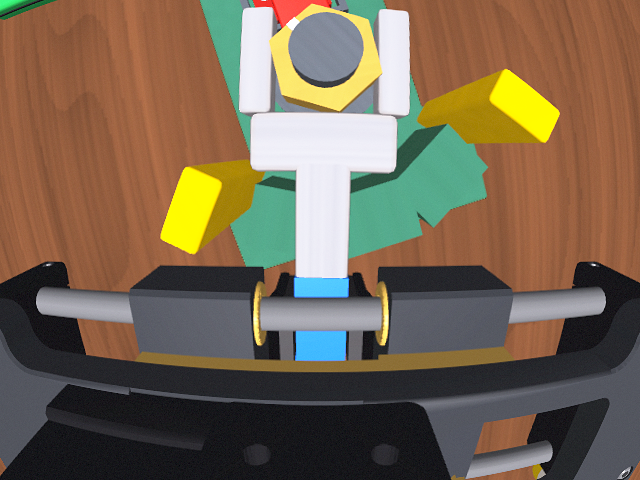

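```bash
python3 -m creep '[{"fingers":0,"x":0,"y":0.009,"z":0.19,"twist":-0.87},{"fingers":0,"x":0,"y":0.033,"z":0.38,"twist":-1.73},{"fingers":0,"x":0,"y":0.033,"z":0.38,"twist":-1.73},{"fingers":0,"x":0,"y":0.033,"z":0.38,"twist":-1.73}]' 58
python3 nut.py; python3 rel.py w44
```

```text
time: 56.97
position: [0.5524, -0.0925, 0.0544]
tool_rot: [0.019, 1.57, -0.018]
ft_force: [4.9, 2.7, -1.5]
grip_width: 0.219
wrist C [0.5565 0.0097] stripe yaw 133.0 n75 -> nut 235.3 hex flat phase 11.5 std 0.0002 -> nut mod60 56.8
jaw y,z [0.1027 0.0016] hex n 4130 stud n 4203
stud y,z [0.1022 0.0018] extent [0.007 0.024 0.024]  move(y,z) units [-0.011  0.003] wrench bottom z 0.0682
hex c [0.1022 0.0018] [0.012 0.041 0.039]
t57.07 tcp [ 0.5523 -0.0925  0.0545] xax [ 0.001  0.001 -1.   ] jawyaw -1.4 F [ 5.1  3.3 -1.9] grip 0.222 q7 0.34 q1 -0.57
```

View pics/w44.png

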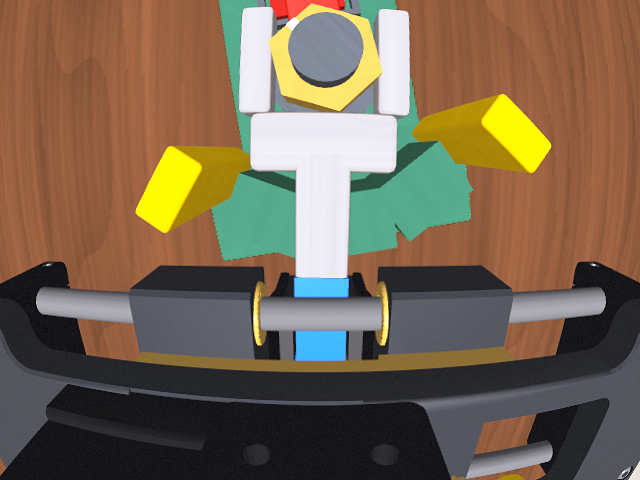

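```bash
python3 -m creep '[{"fingers":0,"x":-0.08,"y":0,"z":0,"twist":0},{"fingers":0,"x":-0.16,"y":0,"z":0,"twist":0},{"fingers":0,"x":-0.25,"y":0,"z":0,"twist":0},{"fingers":0,"x":-0.25,"y":0,"z":0,"twist":0}]' 58
python3 nut.py; python3 rel.py w45; python3 -c "
from bench import telemetry
s=telemetry.get_state();print(s['torque'],s['ft_force'])"
```

```text
time: 57.4
position: [0.5508, -0.0922, 0.0628]
tool_rot: [0.019, 1.572, -0.019]
ft_force: [6.9, 3.2, -12.3]
grip_width: 0.226
wrist C [0.5563 0.0096] stripe yaw 131.3 n68 -> nut 237.0 hex flat phase 11.0 std 0.0002 -> nut mod60 57.3
jaw y,z [0.103  0.0031] hex n 3766 stud n 3721
stud y,z [0.102  0.0031] extent [0.006 0.024 0.024]  move(y,z) units [-0.025  0.001] wrench bottom z 0.0763
hex c [0.102  0.0032] [0.012 0.04  0.039]
t57.50 tcp [ 0.5508 -0.0922  0.0626] xax [-0.001 -0.    -1.   ] jawyaw -1.4 F [  5.9   2.7 -12.5] grip 0.221 q7 0.33 q1 -0.58
[ 0.01899553 -1.3879636  -0.47109933] [  5.94887393   2.72832812 -12.46052909]
```

```bash
python3 -m creep '[{"fingers":0,"x":-0.1,"y":0,"z":0,"twist":0},{"fingers":0,"x":-0.2,"y":0,"z":0,"twist":0},{"fingers":0,"x":-0.3,"y":0,"z":0,"twist":0},{"fingers":0,"x":-0.4,"y":0,"z":0,"twist":0},{"fingers":0,"x":-0.52,"y":0,"z":0,"twist":0},{"fingers":0,"x":-0.6,"y":0,"z":0,"twist":0},{"fingers":0,"x":-0.6,"y":0,"z":0,"twist":0},{"fingers":0,"x":-0.6,"y":0,"z":0,"twist":0}]' 58
python3 nut.py; python3 rel.py w46; python3 wh.py
```

```text
time: 58.17
position: [0.5509, -0.0898, 0.0863]
tool_rot: [0.02, 1.573, -0.015]
ft_force: [7.9, 6.0, -11.6]
grip_width: 0.223
wrist C [0.5566 0.0098] stripe yaw 131.0 n68 -> nut 237.3 hex flat phase 11.0 std 0.0003 -> nut mod60 57.3
jaw y,z [0.0905 0.0034] hex n 2819 stud n 2690
stud y,z [0.0997 0.0034] extent [0.006 0.024 0.024]  move(y,z) units [0.229 0.001] wrench bottom z 0.0999
hex c [0.1006 0.0032] [0.011 0.038 0.039]
t58.27 tcp [ 0.5509 -0.0898  0.0862] xax [-0.002  0.003 -1.   ] jawyaw -1.3 F [  7.6   6.1 -11.6] grip 0.219 q7 0.31 q1 -0.59
n 12429 tip y 0.1105 handle x -0.0156 z mid 0.0018 prong x -0.0117 -0.0117 inner z -0.0 0.0004 outer [-0.0076  0.0143]
```

View pics/w46.png

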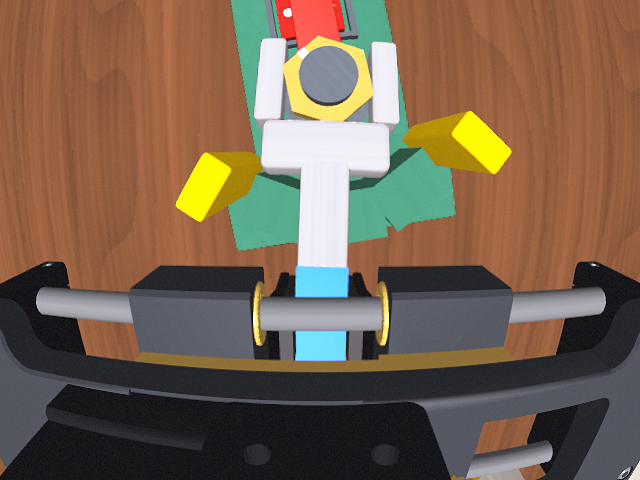

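```bash
python3 -m creep '[{"fingers":0,"x":0.1,"y":0,"z":0,"twist":0},{"fingers":0,"x":0.2,"y":0,"z":0,"twist":0},{"fingers":0,"x":0.3,"y":0,"z":0,"twist":0},{"fingers":0,"x":0.4,"y":0,"z":0,"twist":0},{"fingers":0,"x":0.4,"y":0,"z":0,"twist":0}]' 58
python3 rel.py w47; python3 wh.py
```

```text
time: 58.73
position: [0.5528, -0.093, 0.0727]
tool_rot: [0.018, 1.569, -0.017]
ft_force: [3.9, 3.0, 3.8]
grip_width: 0.224
jaw y,z [0.1027 0.0012] hex n 3328 stud n 3215
stud y,z [0.1026 0.0015] extent [0.006 0.024 0.023]  move(y,z) units [-0.003  0.006] wrench bottom z 0.0866
hex c [0.1027 0.0013] [0.012 0.04  0.039]
t58.78 tcp [ 0.5528 -0.093   0.0729] xax [ 0.002  0.    -1.   ] jawyaw -1.3 F [3.4 3.1 3.4] grip 0.223 q7 0.33 q1 -0.58
n 20477 tip y 0.1227 handle x -0.0212 z mid 0.0005 prong x -0.0132 -0.0141 inner z -0.0004 0.0011 outer [-0.0291  0.0317]
```

View pics/w47.png

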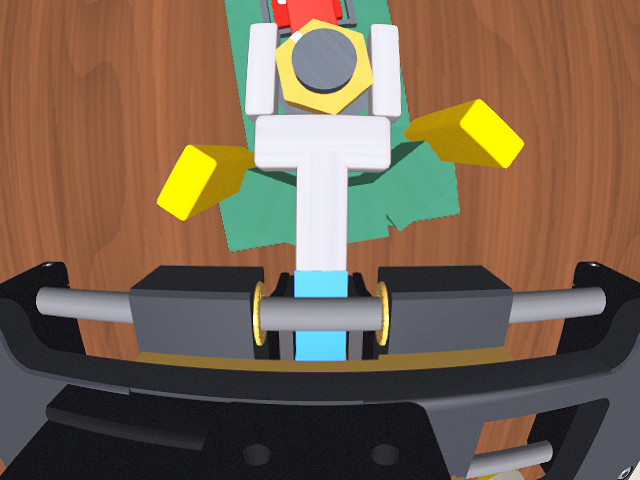

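```bash
python3 -m creep '[{"fingers":0,"x":0.08,"y":0,"z":0,"twist":0},{"fingers":0,"x":0.16,"y":0,"z":0,"twist":0},{"fingers":0,"x":0.16,"y":0,"z":0,"twist":0},{"fingers":0.3,"x":0.16,"y":0,"z":0,"twist":0},{"fingers":0.45,"x":0.16,"y":0,"z":0,"twist":0},{"fingers":0.45,"x":0.16,"y":0,"z":0,"twist":0},{"fingers":0.45,"x":0.16,"y":0,"z":0,"twist":0},{"fingers":0.45,"x":0.16,"y":0,"z":0,"twist":0}]' 58
python3 nut.py; python3 rel.py w48; python3 wh.py
```

```text
time: 59.5
position: [0.5505, -0.0933, 0.0651]
tool_rot: [0.016, 1.574, -0.017]
ft_force: [-0.4, -0.6, -0.4]
grip_width: 0.431
wrist C [0.5564 0.0098] stripe yaw 130.9 n69 -> nut 237.4 hex flat phase 10.5 std 0.0002 -> nut mod60 57.8
jaw y,z [0.1017 0.0031] hex n 3643 stud n 3560
stud y,z [0.1029 0.0031] extent [0.006 0.024 0.024]  move(y,z) units [ 0.029 -0.001] wrench bottom z 0.0791
hex c [0.1028 0.0033] [0.011 0.041 0.039]
t59.60 tcp [ 0.5511 -0.0931  0.0654] xax [-0.002 -0.    -1.   ] jawyaw -1.2 F [-0.  -0.2  0.6] grip 0.448 q7 0.33 q1 -0.58
n 21593 tip y 0.1218 handle x -0.0175 z mid 0.0007 prong x -0.0212 -0.0207 inner z -0.0006 0.0008 outer [-0.0275  0.0334]
```

View pics/w48.png

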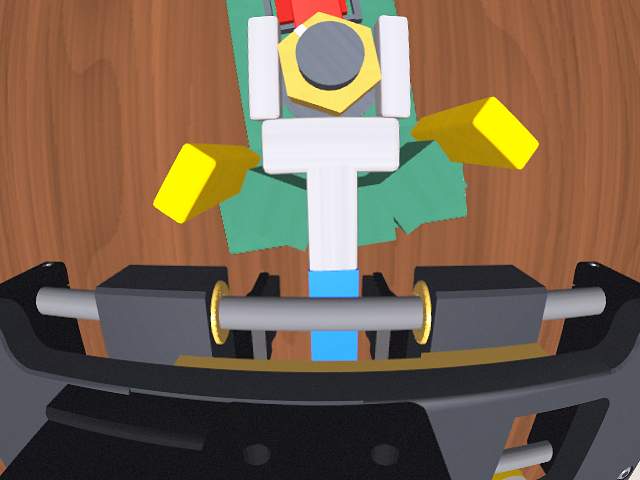

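```bash
cat > wy.py <<'E'
from h import *
p,W,d=cloud('wrist'); s,P,R=st(); T=(W-P)@R
hsv=cv2.cvtColor(p,cv2.COLOR_RGB2HSV)
m=(W[...,2]>.074)&(W[...,2]<.105)&(abs(T[...,2])<.05)&(T[...,1]>.0)&(T[...,1]<.16)&((hsv[...,1]<60)|((hsv[...,0]>90)&(hsv[...,0]<120)&(hsv[...,1]>100)))
q=T[m]; q=q[np.argsort(q[:,1])]
for lo in np.arange(.02,.125,.01):
    k=q[(q[:,1]>=lo)&(q[:,1]<lo+.01)]
    if len(k)>20: print("%.3f n%d z %.4f..%.4f mid %.4f topz %.4f"%(lo+.005,len(k),np.percentile(k[:,2],1),np.percentile(k[:,2],99),(np.percentile(k[:,2],1)+np.percentile(k[:,2],99))/2,P[2]-np.median(k[:,0])))
show()
E
python3 wy.py
```

```text
0.025 n1112 z -0.0051..0.0142 mid 0.0045 topz 0.0822
0.035 n1183 z -0.0054..0.0139 mid 0.0042 topz 0.0827
0.045 n1245 z -0.0057..0.0136 mid 0.0040 topz 0.0831
0.055 n1354 z -0.0195..0.0135 mid -0.0030 topz 0.0836
0.065 n3496 z -0.0223..0.0294 mid 0.0035 topz 0.0841
0.075 n3547 z -0.0227..0.0293 mid 0.0033 topz 0.0845
0.085 n1894 z -0.0275..0.0336 mid 0.0031 topz 0.0846
0.095 n3113 z -0.0275..0.0334 mid 0.0030 topz 0.0870
0.105 n3263 z -0.0276..0.0331 mid 0.0027 topz 0.0972
0.115 n2093 z -0.0280..0.0331 mid 0.0025 topz 0.0867
0.125 n286 z -0.0277..0.0329 mid 0.0026 topz 0.0862
t59.70 tcp [ 0.5516 -0.093   0.0657] xax [-0.001 -0.    -1.   ] jawyaw -1.2 F [ 0.8 -0.2  0.2] grip 0.446 q7 0.33 q1 -0.58
```

```bash
python3 -m creep '[{"fingers":0.45,"x":0,"y":0,"z":0.12,"twist":-0.24},{"fingers":0.45,"x":0.15,"y":0,"z":0.12,"twist":-0.24},{"fingers":0.45,"x":0.29,"y":0,"z":0.12,"twist":-0.24},{"fingers":0.45,"x":0.29,"y":0,"z":0.12,"twist":-0.24},{"fingers":0.45,"x":0.29,"y":0,"z":0.12,"twist":-0.24},{"fingers":0,"x":0.29,"y":0,"z":0.12,"twist":-0.24},{"fingers":0,"x":0.29,"y":0,"z":0.12,"twist":-0.24},{"fingers":0,"x":0.29,"y":0,"z":0.12,"twist":-0.24},{"fingers":0,"x":0.29,"y":0,"z":0.12,"twist":-0.24},{"fingers":0,"x":0.29,"y":0,"z":0.12,"twist":-0.24}]' 58
python3 nut.py; python3 rel.py w49; python3 wy.py|tail -8
```

```text
time: 60.53
position: [0.5569, -0.093, 0.0544]
tool_rot: [-0.0, 1.571, 0.0]
ft_force: [0.3, -0.4, 0.5]
grip_width: 0.222
wrist C [0.5564 0.0097] stripe yaw 130.9 n65 -> nut 237.4 hex flat phase 10.5 std 0.0002 -> nut mod60 57.8
jaw y,z [ 0.1016 -0.0003] hex n 4182 stud n 4221
stud y,z [ 0.1027 -0.0004] extent [0.006 0.024 0.024]  move(y,z) units [ 0.028 -0.003] wrench bottom z 0.0681
hex c [ 0.1029 -0.0004] [0.012 0.041 0.039]
t60.63 tcp [ 0.5569 -0.0931  0.0544] xax [ 0.  0. -1.] jawyaw 0.0 F [-0.7 -0.1  0.3] grip 0.220 q7 0.37 q1 -0.56
0.065 n4113 z -0.0260..0.0257 mid -0.0001 topz 0.0841
0.075 n4141 z -0.0261..0.0258 mid -0.0002 topz 0.0845
0.085 n2211 z -0.0307..0.0303 mid -0.0002 topz 0.0845
0.095 n3727 z -0.0307..0.0302 mid -0.0003 topz 0.0871
0.105 n3814 z -0.0306..0.0299 mid -0.0004 topz 0.0971
0.115 n2420 z -0.0310..0.0302 mid -0.0004 topz 0.0867
0.125 n299 z -0.0307..0.0299 mid -0.0004 topz 0.0862
t60.68 tcp [ 0.5569 -0.093   0.0544] xax [ 0.  0. -1.] jawyaw 0.0 F [ 0.5 -0.2 -0.4] grip 0.226 q7 0.37 q1 -0.56
```

```bash
python3 -m creep '[{"fingers":0,"x":0,"y":-0.04,"z":0.04,"twist":-0.2},{"fingers":0,"x":0,"y":-0.07,"z":0.13,"twist":-0.6},{"fingers":0,"x":0,"y":-0.09,"z":0.224,"twist":-1},{"fingers":0,"x":0,"y":-0.11,"z":0.27,"twist":-1.2},{"fingers":0,"x":0,"y":-0.11,"z":0.27,"twist":-1.2},{"fingers":0,"x":0,"y":-0.11,"z":0.27,"twist":-1.2}]' 58
python3 nut.py; python3 rel.py w50
```

```text
time: 61.18
position: [0.5677, -0.0972, 0.0542]
tool_rot: [-0.082, 1.569, 0.082]
ft_force: [-0.6, 1.7, 0.1]
grip_width: 0.224
wrist C [0.5565 0.0092] stripe yaw 131.3 n29 -> nut 237.0 hex flat phase 10.5 std 0.0003 -> nut mod60 57.8
jaw y,z [0.1017 0.0002] hex n 3926 stud n 4086
stud y,z [ 0.1071 -0.    ] extent [0.006 0.024 0.024]  move(y,z) units [ 0.135 -0.005] wrench bottom z 0.0679
hex c [0.1055 0.    ] [0.01  0.037 0.039]
t61.28 tcp [ 0.5677 -0.0972  0.0542] xax [ 0.  0. -1.] jawyaw 6.0 F [0.6 1.  0. ] grip 0.221 q7 0.48 q1 -0.52
```

View pics/w50.png

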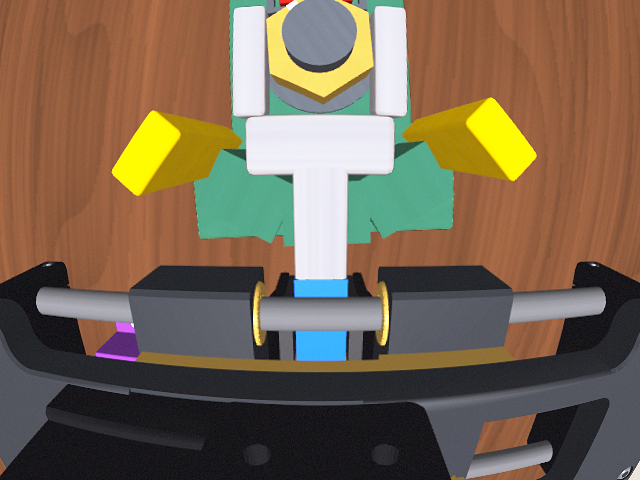

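```bash
python3 arc.py .1037 0 17 5
```

```text
d3.4 y 0.005 z -0.154 tw 0.68
d6.8 y 0.018 z -0.307 tw 1.36
d10.2 y 0.041 z -0.459 tw 2.04
d13.6 y 0.073 z -0.610 tw 2.72
d17.0 y 0.113 z -0.758 tw 3.40
```

```bash
python3 -m creep '[{"fingers":0,"x":0,"y":0.085,"z":0,"twist":0},{"fingers":0,"x":0,"y":0.085,"z":0,"twist":0},{"fingers":0,"x":0,"y":0.09,"z":-0.154,"twist":0.68},{"fingers":0,"x":0,"y":0.103,"z":-0.307,"twist":1.36},{"fingers":0,"x":0,"y":0.126,"z":-0.459,"twist":2.04},{"fingers":0,"x":0,"y":0.158,"z":-0.61,"twist":2.72},{"fingers":0,"x":0,"y":0.198,"z":-0.758,"twist":3.4},{"fingers":0,"x":0,"y":0.198,"z":-0.758,"twist":3.4},{"fingers":0,"x":0,"y":0.198,"z":-0.758,"twist":3.4}]' 58
python3 nut.py; python3 rel.py w51
```

```text
time: 62.03
position: [0.5369, -0.0931, 0.0545]
tool_rot: [0.149, 1.565, -0.15]
ft_force: [0.2, -0.4, -0.4]
grip_width: 0.22
wrist C [0.5564 0.0099] stripe yaw 120.1 n60 -> nut 248.2 hex flat phase 58.5 std 0.0003 -> nut mod60 9.8
jaw y,z [ 0.1015 -0.0002] hex n 4101 stud n 4153
stud y,z [ 0.1047 -0.0004] extent [0.006 0.025 0.024]  move(y,z) units [ 0.08  -0.004] wrench bottom z 0.0681
hex c [ 0.104  -0.0002] [0.011 0.04  0.039]
t62.13 tcp [ 0.5369 -0.0931  0.0544] xax [ 0. -0. -1.] jawyaw -10.9 F [-0.7 -0.2  0.6] grip 0.220 q7 0.18 q1 -0.61
```

```bash
python3 -m creep '[{"fingers":0,"x":0,"y":0.002,"z":-0.065,"twist":0.3},{"fingers":0,"x":0,"y":0.007,"z":-0.15,"twist":0.66},{"fingers":0,"x":0,"y":0.007,"z":-0.15,"twist":0.66},{"fingers":0,"x":0,"y":0.007,"z":-0.15,"twist":0.66}]' 58
python3 nut.py; python3 rel.py|tail -1
```

```text
time: 62.47
position: [0.5313, -0.0918, 0.0545]
tool_rot: [0.194, 1.561, -0.195]
ft_force: [1.5, -1.9, -0.6]
grip_width: 0.227
wrist C [0.5565 0.0098] stripe yaw 117.2 n59 -> nut 251.1 hex flat phase 56.5 std 0.0002 -> nut mod60 11.8
t62.57 tcp [ 0.5312 -0.0918  0.0544] xax [ 0.001 -0.001 -1.   ] jawyaw -14.2 F [ 2.1 -0.6 -0.5] grip 0.222 q7 0.12 q1 -0.63
```

```bash
python3 -m creep '[{"fingers":0,"x":0,"y":0.002,"z":-0.045,"twist":0.2},{"fingers":0,"x":0,"y":0.005,"z":-0.09,"twist":0.4},{"fingers":0,"x":0,"y":0.005,"z":-0.09,"twist":0.4},{"fingers":0,"x":0,"y":0.005,"z":-0.09,"twist":0.4}]' 58
python3 nut.py; python3 rel.py w52; python3 wy.py | tail -8
```

```text
time: 62.9
position: [0.5276, -0.0908, 0.0545]
tool_rot: [0.223, 1.558, -0.224]
ft_force: [3.0, -4.1, -1.3]
grip_width: 0.22
wrist C [0.5565 0.0097] stripe yaw 115.1 n52 -> nut 253.2 hex flat phase 54.5 std 0.0002 -> nut mod60 13.8
jaw y,z [ 0.1014 -0.0005] hex n 4114 stud n 4165
stud y,z [ 0.1046 -0.0005] extent [0.007 0.024 0.024]  move(y,z) units [0.079 0.   ] wrench bottom z 0.0682
hex c [ 0.104  -0.0005] [0.01  0.04  0.039]
t63.00 tcp [ 0.5276 -0.0907  0.0545] xax [ 0.001 -0.    -1.   ] jawyaw -16.3 F [ 2.5 -3.8 -0.5] grip 0.219 q7 0.08 q1 -0.65
0.065 n4095 z -0.0263..0.0255 mid -0.0004 topz 0.0839
0.075 n4112 z -0.0264..0.0254 mid -0.0005 topz 0.0844
0.085 n2190 z -0.0310..0.0300 mid -0.0005 topz 0.0844
0.095 n3383 z -0.0309..0.0299 mid -0.0005 topz 0.0862
0.105 n3839 z -0.0309..0.0297 mid -0.0006 topz 0.0973
0.115 n2676 z -0.0310..0.0300 mid -0.0005 topz 0.0867
0.125 n290 z -0.0310..0.0301 mid -0.0004 topz 0.0860
t63.05 tcp [ 0.5276 -0.0908  0.0545] xax [ 0.001 -0.    -1.   ] jawyaw -16.3 F [ 1.9 -3.7 -1. ] grip 0.224 q7 0.08 q1 -0.65
```

View pics/w52.png

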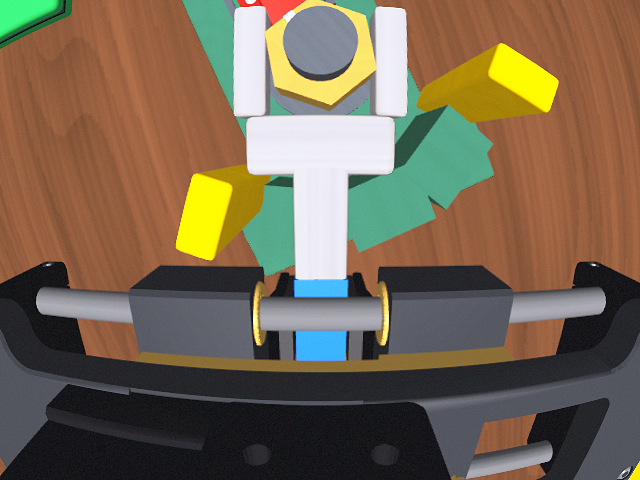

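```bash
python3 -m creep '[{"fingers":0,"x":0,"y":0.001,"z":-0.025,"twist":0.1},{"fingers":0,"x":0,"y":0.003,"z":-0.055,"twist":0.24},{"fingers":0,"x":0,"y":0.003,"z":-0.055,"twist":0.24},{"fingers":0,"x":0,"y":0.003,"z":-0.055,"twist":0.24}]' 58
python3 nut.py; python3 rel.py ; python3 -c "
from bench import telemetry
s=telemetry.get_state();print(s['torque'],s['ft_force'])"
```

```text
time: 63.38
position: [0.5258, -0.0899, 0.0545]
tool_rot: [0.239, 1.556, -0.24]
ft_force: [2.9, -4.4, -1.2]
grip_width: 0.222
wrist C [0.5565 0.0097] stripe yaw 115.3 n62 -> nut 253.0 hex flat phase 54.0 std 0.0002 -> nut mod60 14.3
jaw y,z [ 0.1015 -0.0007] hex n 4144 stud n 4167
stud y,z [ 0.1041 -0.0007] extent [0.006 0.024 0.024]  move(y,z) units [ 0.067 -0.   ] wrench bottom z 0.0682
hex c [ 0.104  -0.0007] [0.011 0.04  0.039]
t63.48 tcp [ 0.5258 -0.0899  0.0545] xax [ 0.001 -0.001 -1.   ] jawyaw -17.5 F [ 3.4 -4.3 -1.2] grip 0.224 q7 0.06 q1 -0.65
[-1.02503329 -0.72498628  0.04523281] [ 3.35319163 -4.28912847 -1.15780265]
```

```bash
python3 -m creep '[{"fingers":0,"x":0,"y":0.001,"z":-0.025,"twist":0.1},{"fingers":0,"x":0,"y":0.003,"z":-0.055,"twist":0.24},{"fingers":0,"x":0,"y":0.003,"z":-0.055,"twist":0.24},{"fingers":0,"x":0,"y":0.003,"z":-0.055,"twist":0.24}]' 58
python3 nut.py; python3 nut.py; python3 rel.py ; python3 -c "
from bench import telemetry
s=telemetry.get_state();print(s['torque'],s['ft_force'])"
```

```text
time: 63.82
position: [0.5242, -0.0891, 0.0546]
tool_rot: [0.255, 1.553, -0.256]
ft_force: [4.6, -2.8, -1.9]
grip_width: 0.221
wrist C [0.5564 0.0097] stripe yaw 114.6 n62 -> nut 253.7 hex flat phase 54.0 std 0.0002 -> nut mod60 14.3
wrist C [0.5565 0.0098] stripe yaw 115.4 n63 -> nut 252.9 hex flat phase 54.0 std 0.0002 -> nut mod60 14.3
jaw y,z [ 0.1014 -0.0011] hex n 4159 stud n 4178
stud y,z [ 0.1038 -0.0011] extent [0.006 0.024 0.024]  move(y,z) units [ 0.061 -0.001] wrench bottom z 0.0683
hex c [ 0.1039 -0.0011] [0.01  0.041 0.039]
t63.97 tcp [ 0.5243 -0.0891  0.0546] xax [ 0.002 -0.001 -1.   ] jawyaw -18.7 F [ 4.3 -5.  -1.9] grip 0.226 q7 0.03 q1 -0.66
[-1.00434586 -0.9495921   0.17340076] [ 4.28171296 -5.0260897  -1.91214295]
```

```bash
python3 -m creep '[{"fingers":0.1,"x":0,"y":0,"z":0,"twist":0},{"fingers":0.45,"x":0,"y":0,"z":0,"twist":0},{"fingers":0.45,"x":0,"y":0,"z":0,"twist":0},{"fingers":0.45,"x":0,"y":0,"z":0,"twist":0},{"fingers":0.45,"x":0,"y":0,"z":0,"twist":0}]' 58
python3 nut.py; python3 rel.py; python3 wy.py
```

```text
time: 64.38
position: [0.5223, -0.0876, 0.0539]
tool_rot: [0.257, 1.558, -0.255]
ft_force: [-0.3, -0.2, -0.6]
grip_width: 0.417
wrist C [0.5564 0.0098] stripe yaw 114.3 n72 -> nut 254.0 hex flat phase 54.0 std 0.0002 -> nut mod60 14.3
jaw y,z [0.1011 0.0007] hex n 4156 stud n 4226
stud y,z [0.1033 0.0006] extent [0.006 0.024 0.024]  move(y,z) units [ 0.054 -0.005] wrench bottom z 0.0677
hex c [0.1033 0.0007] [0.012 0.04  0.039]
t64.48 tcp [ 0.5226 -0.088   0.054 ] xax [-0.001  0.001 -1.   ] jawyaw -18.7 F [-0.3  0.8  0.3] grip 0.433 q7 0.03 q1 -0.66
0.025 n1308 z -0.0080..0.0118 mid 0.0019 topz 0.0821
0.035 n1383 z -0.0080..0.0115 mid 0.0018 topz 0.0826
0.045 n1462 z -0.0081..0.0112 mid 0.0015 topz 0.0830
0.055 n1746 z -0.0220..0.0225 mid 0.0002 topz 0.0834
0.065 n4109 z -0.0248..0.0271 mid 0.0011 topz 0.0839
0.075 n4150 z -0.0250..0.0269 mid 0.0010 topz 0.0843
0.085 n2143 z -0.0297..0.0313 mid 0.0008 topz 0.0844
0.095 n3587 z -0.0297..0.0310 mid 0.0007 topz 0.0863
0.105 n3824 z -0.0298..0.0308 mid 0.0005 topz 0.0972
0.115 n2535 z -0.0301..0.0308 mid 0.0003 topz 0.0864
0.125 n219 z -0.0299..0.0306 mid 0.0003 topz 0.0858
t64.53 tcp [ 0.5228 -0.0881  0.0541] xax [-0.001  0.001 -1.   ] jawyaw -18.7 F [0.6 0.4 0.2] grip 0.439 q7 0.03 q1 -0.66
```

```bash
python3 -m creep '[{"fingers":0.45,"x":0,"y":0,"z":0.055,"twist":-0.18},{"fingers":0.45,"x":0,"y":0,"z":0.055,"twist":-0.18},{"fingers":0.45,"x":0,"y":0,"z":0.055,"twist":-0.18},{"fingers":0,"x":0,"y":0,"z":0.055,"twist":-0.18},{"fingers":0,"x":0,"y":0,"z":0.055,"twist":-0.18},{"fingers":0,"x":0,"y":0,"z":0.055,"twist":-0.18},{"fingers":0,"x":0,"y":0,"z":0.055,"twist":-0.18},{"fingers":0,"x":0,"y":0,"z":0.055,"twist":-0.18},{"fingers":0,"x":0,"y":-0.05,"z":0.055,"twist":-0.18},{"fingers":0,"x":0,"y":-0.1,"z":0.055,"twist":-0.18},{"fingers":0,"x":0,"y":-0.13,"z":0.15,"twist":-0.6},{"fingers":0,"x":0,"y":-0.15,"z":0.28,"twist":-1.2},{"fingers":0,"x":0,"y":-0.15,"z":0.32,"twist":-1.4},{"fingers":0,"x":0,"y":-0.15,"z":0.32,"twist":-1.4},{"fingers":0,"x":0,"y":-0.15,"z":0.32,"twist":-1.4}]' 58
python3 nut.py; python3 rel.py w53
```

```text
time: 65.78
position: [0.5333, -0.0989, 0.0542]
tool_rot: [0.161, 1.565, -0.162]
ft_force: [2.0, -0.5, -1.5]
grip_width: 0.222
wrist C [0.5564 0.0081] stripe yaw 78.9 n2 -> nut 289.4 hex flat phase 53.5 std 0.0009 -> nut mod60 14.8
jaw y,z [1.016e-01 1.000e-04] hex n 3776 stud n 3608
stud y,z [0.1089 0.0005] extent [0.006 0.02  0.024]  move(y,z) units [0.181 0.008] wrench bottom z 0.0679
hex c [0.1073 0.0002] [0.01  0.034 0.039]
t65.88 tcp [ 0.5333 -0.0989  0.0542] xax [ 0. -0. -1.] jawyaw -11.8 F [ 1.5 -0.2 -2.3] grip 0.221 q7 0.17 q1 -0.61
```

View pics/w53.png

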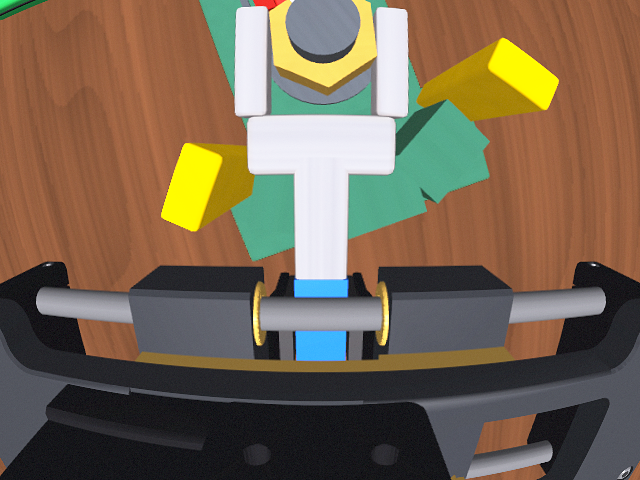

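```bash
python3 -m creep '[{"fingers":0,"x":0,"y":0.003,"z":0.1,"twist":-0.4},{"fingers":0,"x":0,"y":0.008,"z":0.2,"twist":-0.85},{"fingers":0,"x":0,"y":0.008,"z":0.2,"twist":-0.85},{"fingers":0,"x":0,"y":0.008,"z":0.2,"twist":-0.85},{"fingers":0,"x":-0.15,"y":0.008,"z":0.2,"twist":-0.85},{"fingers":0,"x":-0.3,"y":0.008,"z":0.2,"twist":-0.85},{"fingers":0,"x":-0.3,"y":0.008,"z":0.2,"twist":-0.85}]' 58
python3 nut.py; python3 rel.py w54; python3 wh.py
```

```text
time: 66.47
position: [0.5417, -0.0999, 0.0676]
tool_rot: [0.103, 1.567, -0.102]
ft_force: [-0.1, 0.0, -2.8]
grip_width: 0.222
wrist C [0.5565 0.0097] stripe yaw 115.3 n39 -> nut 253.0 hex flat phase 54.0 std 0.0003 -> nut mod60 14.3
jaw y,z [1.021e-01 1.000e-04] hex n 3456 stud n 3574
stud y,z [0.1104 0.005 ] extent [0.006 0.024 0.032]  move(y,z) units [0.208 0.124] wrench bottom z 0.0804
hex c [0.1096 0.0009] [0.011 0.04  0.037]
t66.57 tcp [ 0.5412 -0.0996  0.0667] xax [ 0.     0.001 -1.   ] jawyaw -7.4 F [ 0.8  0.7 -1.7] grip 0.220 q7 0.24 q1 -0.60
n 24535 tip y 0.1222 handle x -0.0288 z mid 0.0005 prong x -0.0314 -0.0311 inner z -0.0009 0.0008 outer [-0.0304  0.0305]
```

View pics/w54.png

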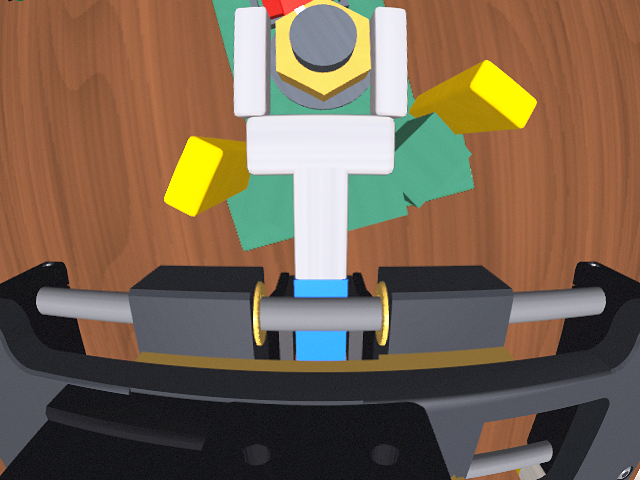

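```bash
python3 -m creep '[{"fingers":0,"x":-0.3,"y":0,"z":0,"twist":0},{"fingers":0,"x":-0.7,"y":0,"z":0,"twist":0},{"fingers":0,"x":-1.3,"y":0,"z":0,"twist":0},{"fingers":0,"x":-2,"y":0,"z":0,"twist":0},{"fingers":0,"x":-2.8,"y":0,"z":0,"twist":0},{"fingers":0,"x":-3.3,"y":0,"z":0,"twist":0},{"fingers":0,"x":-3.3,"y":0,"z":0,"twist":0},{"fingers":0,"x":-3.3,"y":0,"z":0,"twist":0}]' 58
python3 rel.py w55;python3 nut.py;  python3 wh.py; python3 -c "
from h import *
to(.4543,.3779,.15,-44.3)"
```

```text
time: 67.28
position: [0.5417, -0.1, 0.1994]
tool_rot: [0.103, 1.566, -0.101]
ft_force: [0.3, 0.7, -3.8]
grip_width: 0.221
jaw y,z [0.1015 0.0008] hex n 946 stud n 892
stud y,z [0.1101 0.0017] extent [0.005 0.024 0.024]  move(y,z) units [0.216 0.023] wrench bottom z 0.2116
hex c [0.1133 0.0014] [0.012 0.034 0.036]
t67.33 tcp [ 0.5407 -0.0996  0.1979] xax [-0.001  0.001 -1.   ] jawyaw -7.4 F [ 0.3 -0.  -4.4] grip 0.222 q7 0.12 q1 -0.68
wrist C [0.5565 0.0096] stripe yaw 113.7 n29 -> nut 254.6 hex flat phase 54.5 std 0.0008 -> nut mod60 13.8
n 20819 tip y 0.1217 handle x -0.0288 z mid 0.0001 prong x -0.0312 -0.0306 inner z -0.0192 0.0191 outer [-0.0306  0.0306]
x 1.18 y 11.56 z -3.67 twist 7.37  (dist 487 mm, offset -84)
```

View pics/w55.png

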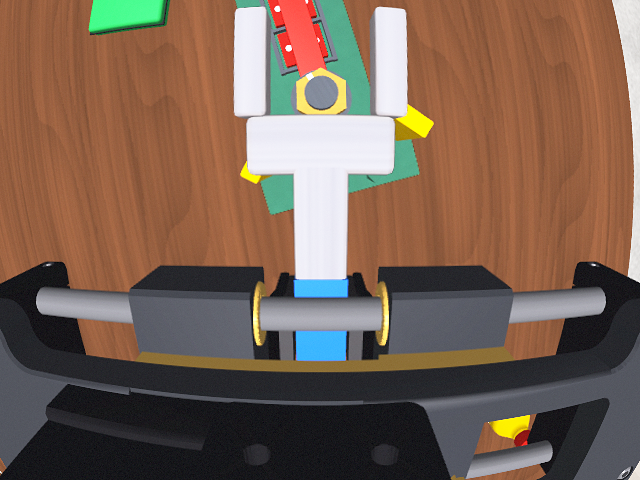

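```bash
python3 -m creep '[{"fingers":0,"x":0,"y":0.3,"z":-0.1,"twist":0.2},{"fingers":0,"x":0,"y":0.8,"z":-0.25,"twist":0.5},{"fingers":0,"x":0,"y":1.5,"z":-0.45,"twist":1},{"fingers":0,"x":0,"y":2.3,"z":-0.7,"twist":1.5},{"fingers":0,"x":0,"y":3.1,"z":-1,"twist":2},{"fingers":0,"x":0,"y":3.9,"z":-1.25,"twist":2.5},{"fingers":0,"x":0,"y":4.7,"z":-1.5,"twist":3},{"fingers":0,"x":0,"y":5.5,"z":-1.75,"twist":3.5},{"fingers":0,"x":0,"y":6.3,"z":-2,"twist":4},{"fingers":0,"x":0,"y":7.1,"z":-2.25,"twist":4.6},{"fingers":0,"x":0,"y":7.9,"z":-2.5,"twist":5.1},{"fingers":0,"x":0,"y":8.7,"z":-2.75,"twist":5.7},{"fingers":0,"x":0,"y":9.5,"z":-3,"twist":6.2},{"fingers":0,"x":0,"y":10.2,"z":-3.25,"twist":6.7},{"fingers":0,"x":0.3,"y":10.9,"z":-3.45,"twist":7.1},{"fingers":0,"x":0.7,"y":11.4,"z":-3.6,"twist":7.37},{"fingers":0,"x":1.18,"y":11.56,"z":-3.67,"twist":7.37},{"fingers":0,"x":1.18,"y":11.56,"z":-3.67,"twist":7.37},{"fingers":0,"x":1.18,"y":11.56,"z":-3.67,"twist":7.37},{"fingers":0,"x":1.18,"y":11.56,"z":-3.67,"twist":7.37}]' 58
python3 -c "
from h import *
show();p,W,d=cloud('wrist','w56');to(.4543,.3779,.09,-44.3)"; python3 wh.py
```

```text
time: 69.1
position: [0.4564, 0.376, 0.1511]
tool_rot: [0.605, 1.484, -0.607]
ft_force: [0.3, -0.5, -2.4]
grip_width: 0.222
t69.10 tcp [0.4564 0.376  0.1511] xax [-0.    -0.002 -1.   ] jawyaw -44.4 F [ 0.3 -0.5 -2.4] grip 0.222 q7 -1.39 q1 -1.22
x 1.55 y -0.02 z -0.08 twist -0.02  (dist 62 mm, offset -84)
n 20772 tip y 0.1209 handle x -0.028 z mid 0.0 prong x -0.0304 -0.0298 inner z -0.0205 0.0178 outer [-0.0319  0.0294]
```

View pics/w56.png

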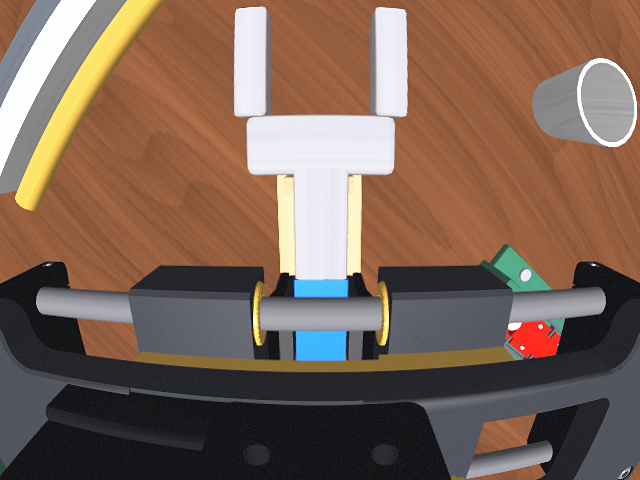

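```bash
python3 -m creep '[{"fingers":0,"x":0.4,"y":0,"z":-0.03,"twist":0},{"fingers":0,"x":0.9,"y":0,"z":-0.03,"twist":0},{"fingers":0,"x":1.4,"y":0,"z":-0.03,"twist":0},{"fingers":0,"x":1.55,"y":0,"z":-0.03,"twist":0},{"fingers":0,"x":1.55,"y":0,"z":-0.03,"twist":0},{"fingers":0,"x":1.55,"y":0,"z":-0.03,"twist":0},{"fingers":0,"x":1.55,"y":0,"z":-0.03,"twist":0}]' 58
python3 -c "
from h import *
show();p,W,d=cloud('wrist','w57');to(.4543,.3779,.029,-44.3)
p,W,d=cloud('scene'); cv2.imwrite('pics/s57.png',cv2.resize(p[100:280,330:510],None,fx=3.2,fy=3.2)[:,:,::-1])"
```

```text
time: 69.78
position: [0.456, 0.379, 0.0909]
tool_rot: [0.607, 1.484, -0.602]
ft_force: [0.2, -0.5, -2.3]
grip_width: 0.221
t69.78 tcp [0.456  0.379  0.0909] xax [ 0.002  0.002 -1.   ] jawyaw -44.3 F [ 0.2 -0.5 -2.3] grip 0.221 q7 -1.36 q1 -1.21
x 1.55 y -0.05 z -0.01 twist -0.00  (dist 62 mm, offset -84)
```

View pics/w57.png

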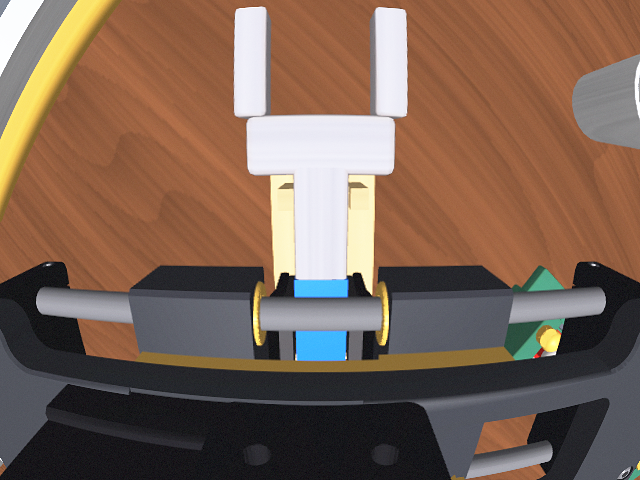

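View pics/s57.png

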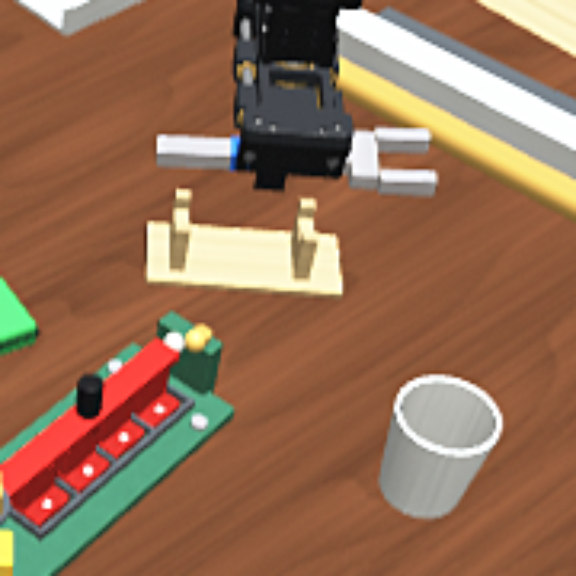

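```bash
python3 -m creep '[{"fingers":0,"x":0.4,"y":-0.05,"z":0.01,"twist":0},{"fingers":0,"x":0.8,"y":-0.05,"z":0.01,"twist":0},{"fingers":0,"x":1.1,"y":-0.05,"z":0.01,"twist":0},{"fingers":0,"x":1.3,"y":-0.05,"z":0.01,"twist":0},{"fingers":0,"x":1.42,"y":-0.05,"z":0.01,"twist":0},{"fingers":0,"x":1.5,"y":-0.05,"z":0.01,"twist":0},{"fingers":0,"x":1.5,"y":-0.05,"z":0.01,"twist":0},{"fingers":0,"x":1.5,"y":-0.05,"z":0.01,"twist":0}]' 58
python3 -c "
from h import *
show();p,W,d=cloud('wrist','w58')
p,W,d=cloud('scene'); cv2.imwrite('pics/s58.png',cv2.resize(p[100:280,330:510],None,fx=3.2,fy=3.2)[:,:,::-1])"; python3 wh.py
```

```text
time: 70.55
position: [0.4538, 0.3768, 0.0298]
tool_rot: [0.605, 1.485, -0.604]
ft_force: [-1.7, -1.2, 0.1]
grip_width: 0.218
t70.55 tcp [0.4538 0.3768 0.0298] xax [-0.  0. -1.] jawyaw -44.3 F [-1.7 -1.2  0.1] grip 0.218 q7 -1.32 q1 -1.18
n 21267 tip y 0.1213 handle x -0.0276 z mid -0.0001 prong x -0.0292 -0.0286 inner z -0.0203 0.018 outer [-0.0318  0.0295]
```

View pics/w58.png

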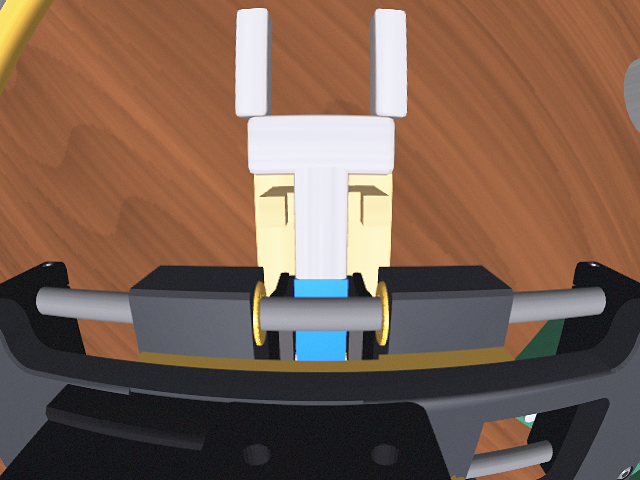

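View pics/s58.png

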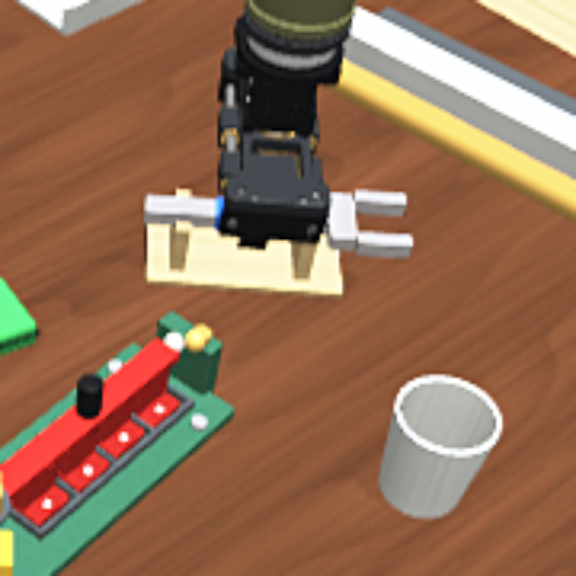

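```bash
python3 -m creep '[{"fingers":0,"x":0,"y":0.05,"z":0,"twist":0},{"fingers":0,"x":0.03,"y":0.05,"z":0,"twist":0},{"fingers":0,"x":0.03,"y":0.05,"z":0,"twist":0},{"fingers":0.25,"x":0.03,"y":0.05,"z":0,"twist":0},{"fingers":0.4,"x":0.03,"y":0.05,"z":0,"twist":0},{"fingers":0.45,"x":0.03,"y":0.05,"z":0,"twist":0},{"fingers":0.45,"x":0.03,"y":0.05,"z":0,"twist":0},{"fingers":0.45,"x":-0.4,"y":0.05,"z":0,"twist":0},{"fingers":0.45,"x":-1.2,"y":0.05,"z":0,"twist":0},{"fingers":0.45,"x":-2.2,"y":0.05,"z":0,"twist":0},{"fingers":0.45,"x":-3.2,"y":0.05,"z":0,"twist":0},{"fingers":0.45,"x":-4.2,"y":0.05,"z":0,"twist":0},{"fingers":0.45,"x":-4.2,"y":0.05,"z":0,"twist":0},{"fingers":0.45,"x":-4.2,"y":0.05,"z":0,"twist":0}]' 58
python3 -c "
from h import *
show();p,W,d=cloud('wrist','w59')"; python3 wr.py
```

```text
time: 71.87
position: [0.4568, 0.3795, 0.2002]
tool_rot: [0.609, 1.483, -0.599]
ft_force: [-0.9, -0.0, -0.8]
grip_width: 0.455
t71.87 tcp [0.4568 0.3795 0.2002] xax [ 0.004  0.005 -1.   ] jawyaw -44.3 F [-0.9 -0.  -0.8] grip 0.455 q7 -1.40 q1 -1.24
blue 1384 (array([0.45103885, 0.37573758]), 49.78828048706055, 19.71919059753418, 45.3176155090332) [0.45134766 0.37623219 0.05549364]
yaw 46.95593160551075 lat off 0.00023281342388736253 z 0.055100963596099006 t range -0.05304727217375469 0.1280986124627576
prong n -0.03388896818533791 0.02851494363856544
origin est (blue) [0.4508687  0.37589649] from tip [0.45093601 0.37596856]
```

View pics/w59.png

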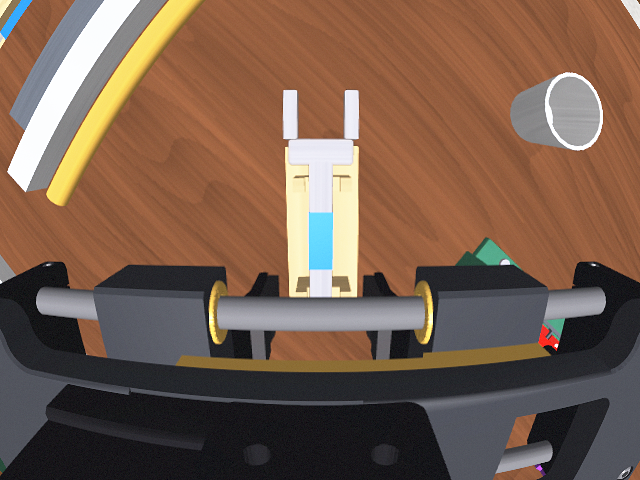

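```bash
python3 -c "
from h import *
to(.5623,-.03,.19,8.3)"
python3 -m creep '[{"fingers":0.45,"x":-0.3,"y":-0.5,"z":0.4,"twist":-0.5},{"fingers":0.45,"x":-0.3,"y":-6.2,"z":8.5,"twist":-10.5},{"fingers":0.45,"x":-0.3,"y":-6.2,"z":8.5,"twist":-10.5},{"fingers":0.45,"x":-0.3,"y":-6.2,"z":8.5,"twist":-10.5},{"fingers":0.45,"x":-0.3,"y":-6.2,"z":8.5,"twist":-10.5},{"fingers":0.45,"x":-0.3,"y":-6.2,"z":8.5,"twist":-10.5},{"fingers":0.45,"x":-0.3,"y":-6.2,"z":8.5,"twist":-10.5},{"fingers":0.45,"x":-0.3,"y":-6.2,"z":8.5,"twist":-10.5},{"fingers":0.45,"x":-0.3,"y":-6.2,"z":8.5,"twist":-10.5},{"fingers":0.45,"x":-0.3,"y":-6.2,"z":8.5,"twist":-10.5},{"fingers":0.45,"x":-0.3,"y":-6.2,"z":8.5,"twist":-10.5},{"fingers":0.45,"x":-0.3,"y":-6.2,"z":8.5,"twist":-10.5},{"fingers":0.45,"x":-0.3,"y":-6.2,"z":8.5,"twist":-10.5},{"fingers":0.45,"x":-0.3,"y":-6.2,"z":8.5,"twist":-10.5},{"fingers":0.45,"x":-0.3,"y":-6.2,"z":8.5,"twist":-10.5},{"fingers":0.45,"x":-0.3,"y":-6.2,"z":8.5,"twist":-10.5}]'
python3 nut.py; python3 -c "
from h import *
show();p,W,d=cloud('wrist','w60')
m=(W[...,2]>.085)&(np.hypot(W[...,0]-.54,W[...,1]-.123)<.02); c=rect(W[m])[0];print('knob',c,np.degrees(np.arctan2(c[1]-.0097,c[0]-.5565)))
m=(abs(W[...,2]-.06)<.012)&(np.hypot(W[...,0]-.5265,W[...,1]-.2195)<.03); print(m.sum())
p,W,d=cloud('scene','s60')"
```

```text
x 0.16 y -5.43 z 9.05 twist -10.52  (dist 422 mm, offset 11)
time: 73.3
position: [0.525, -0.0348, 0.2084]
tool_rot: [-0.115, 1.569, 0.115]
ft_force: [0.5, -0.2, 0.4]
grip_width: 0.454
wrist C [0.5564 0.0097] stripe yaw 113.9 n33 -> nut 254.4 hex flat phase 54.0 std 0.0003 -> nut mod60 14.3
t73.35 tcp [ 0.5251 -0.035   0.2087] xax [-0.001  0.    -1.   ] jawyaw 8.4 F [-0.7 -0.5  1. ] grip 0.450 q7 0.22 q1 -0.81
knob [0.5396792  0.12302203] 98.44297395562381
0
```

View pics/w60.png

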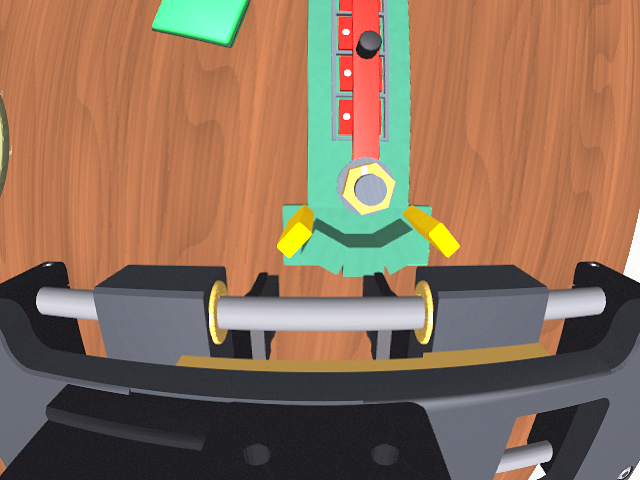

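View pics/s60.png

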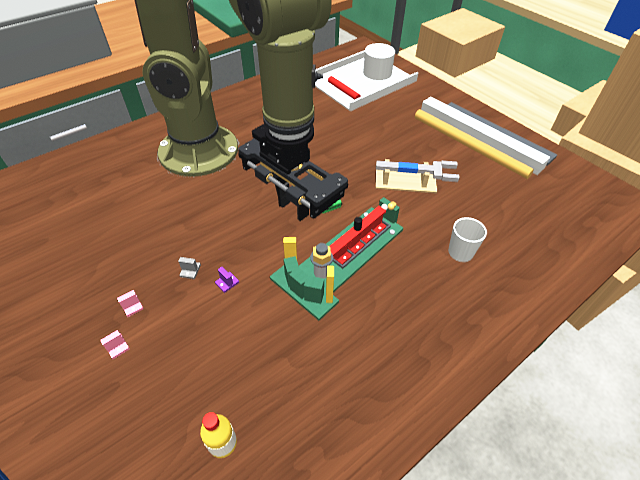

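```bash
python3 -c "
from bench import workorder
print(workorder.close_job())"
```

```text
the job is handed in; nothing more can be done
None
```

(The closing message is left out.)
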